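# Load the temperature loggers into the reading dock

### The job

The temperature loggers from the cold delivery boxes lie on the desk, most of them face down. Lay every logger on the desk flat in the reading dock with its display up, the short ones in bays of the row of three short bays and the long ones in bays of the row of two long bays, each properly down inside its bay. When all are in, press the dock's start key fully down and let go; do not push the other things on the desk out of their places.

Things in the scene. Friction and masses are not known exactly. Their poses are not given: they have to be found in the camera images.
- dock: Reading dock, a grey plastic plate fixed to the desk, 200 mm (its x) by 410 mm (y), 14 mm thick. Origin on the desk below the middle of the bays, z up; it reaches from y = -245 to +165 mm. Two rows of bays run along y: three short bays nearer the robot (x = -55 mm), two long bays in the far row (x = +55 mm). The black console with the start key is at the -y end.
- key (a joint): Start key of the dock, a round black push key 34 mm across; 0 at rest, 0.006 fully down (m), sprung, takes about 4 N.
- key_top (a point): Middle of the top of the start key; it is pressed straight down.
- short_a: Handheld temperature logger, a flat white plastic case 85 mm long (its x axis), 60 mm wide (y), 24 mm thick (z), about 0.2 kg. Origin at the middle of the case. Its z axis points out of the display face (dark framed display and two round grey keys); the other face is its back (white paper label, four screws). It starts lying face down (z axis pointing down). May be absent.
- long_a: Handheld temperature logger, a flat white plastic case 125 mm long (its x axis), 60 mm wide (y), 24 mm thick (z), about 0.2 kg. Origin at the middle of the case. Its z axis points out of the display face (dark framed display and two round grey keys); the other face is its back (white paper label, four screws). It starts lying face down (z axis pointing down). May be absent.
- short_b: Handheld temperature logger, a flat white plastic case 85 mm long (its x axis), 60 mm wide (y), 24 mm thick (z), about 0.2 kg. Origin at the middle of the case. Its z axis points out of the display face (dark framed display and two round grey keys); the other face is its back (white paper label, four screws). It starts lying face up (z axis pointing up). May be absent.
- long_b: Handheld temperature logger, a flat white plastic case 125 mm long (its x axis), 60 mm wide (y), 24 mm thick (z), about 0.2 kg. Origin at the middle of the case. Its z axis points out of the display face (dark framed display and two round grey keys); the other face is its back (white paper label, four screws). It starts lying face down (z axis pointing down). May be absent.
- short_c: Handheld temperature logger, a flat white plastic case 85 mm long (its x axis), 60 mm wide (y), 24 mm thick (z), about 0.2 kg. Origin at the middle of the case. Its z axis points out of the display face (dark framed display and two round grey keys); the other face is its back (white paper label, four screws). It starts lying face down (z axis pointing down). May be absent.
- bay_short0 (a point): Centre of the floor (14 mm above the desk) of one of the short bays. Inside it is 97 mm long (dock's y) and 72 mm wide (dock's x), 6 mm of play all round a logger. Ribs 6 mm high bound its ends and corners; the middle 65 mm of its long sides is open for fingers. A logger lying right in it, either way round, has its middle 12 mm above this point.
- bay_short1 (a point): Centre of the floor (14 mm above the desk) of one of the short bays. Inside it is 97 mm long (dock's y) and 72 mm wide (dock's x), 6 mm of play all round a logger. Ribs 6 mm high bound its ends and corners; the middle 65 mm of its long sides is open for fingers. A logger lying right in it, either way round, has its middle 12 mm above this point.
- bay_short2 (a point): Centre of the floor (14 mm above the desk) of one of the short bays. Inside it is 97 mm long (dock's y) and 72 mm wide (dock's x), 6 mm of play all round a logger. Ribs 6 mm high bound its ends and corners; the middle 65 mm of its long sides is open for fingers. A logger lying right in it, either way round, has its middle 12 mm above this point.
- bay_long0 (a point): Centre of the floor (14 mm above the desk) of one of the long bays. Inside it is 137 mm long (dock's y) and 72 mm wide (dock's x), 6 mm of play all round a logger. Ribs 6 mm high bound its ends and corners; the middle 105 mm of its long sides is open for fingers. A logger lying right in it, either way round, has its middle 12 mm above this point.
- bay_long1 (a point): Centre of the floor (14 mm above the desk) of one of the long bays. Inside it is 137 mm long (dock's y) and 72 mm wide (dock's x), 6 mm of play all round a logger. Ribs 6 mm high bound its ends and corners; the middle 105 mm of its long sides is open for fingers. A logger lying right in it, either way round, has its middle 12 mm above this point.
- tape: Roll of clear adhesive tape lying flat, 90 mm across, 24 mm tall; a bystander. Origin under its middle.
- calculator: Grey desk calculator, 150 x 85 x 16 mm; a bystander. Origin under its middle.
- remote: Grey air-conditioner remote control lying on its back, 150 x 44 x 20 mm; a bystander. Origin under its middle.
- mouse: Black computer mouse, 105 x 60 mm, 29 mm tall; a bystander. Origin under its middle.
- marker: Marker pen lying on the desk among the loggers, 140 mm long (x axis), 13 mm thick; a bystander. Origin under its middle.
- notepad: Block of white note paper, 76 x 76 x 18 mm; a bystander. Origin under its middle.
There are look-alikes about, which are no part of the job. What is shaped like the short_c but green is not meant.

How it is judged:
By the outcome, as a careful person would: the job done as asked, in the order asked, and still so for the second after the job is handed in, with the robot touching nothing.
Of short_a, long_a, short_b, long_b, short_c only 3 to 5 are there at a start; the rules pass over those that are not, and their reading is None.
At some moment in a run one of short_a, long_a, short_b, long_b, short_c may be knocked a few centimetres aside while the robot is not near it.
It also fails if it takes over 210 s, if anything falls off the work surface, if the arm or the gripper's body presses on something with over 40 N, if the wrist force passes 120 N, or if a joint passes its speed limit or range.

### The arm

A 6-joint arm with a two-finger parallel gripper is mounted at the origin on the work surface. World frame = base frame: x ahead of the robot, y to its left, z up, the work surface at z = 0. Lengths are in m, angles in rad, forces in N, time in s.
With the tool pointing down it reaches from about 0.3 to 0.95 m from the base axis. Payload 3.1 kg.
Tool frame: the origin (TCP) lies midway between the tips of the shut fingers; the grasp point (between the pads) lies 19 mm behind it; z points along the fingers, y is the direction in which the jaws open and shut (so a half turn about z gives the same grasp; the last joint's range is limited). The gripper opens to 85 mm and grips with 20 to 120 N. Pads are 22 mm wide; open, the fingers measure 114 mm over their backs; the gripper's body (76 mm by 85 mm) begins 54 mm behind the grasp point. The pads swing forward as they close: fully open they stand 13 mm farther back than shut.
Start: joints at [1.071, 0.308, 1.634, -0, 1.2, -0.07], TCP at [0.26, 0.568, 0.231] pointing down, gripper open.
Joint ranges: [-3.06, 3.06], [-0.79, 1.96], [0.05, 2.63], [-1.19, 4.34], [0.05, 2.64], [-2.94, 2.94]. Speed limits (rad/s): [2.79, 2.79, 3.14, 3.14, 3.14, 3.14].

### API

Orientations are given as a unit quaternion [w, x, y, z].
In Python, from rig import robot, imaging gives the robot as it stands.
- The arm moves only by the tool send_rows, never from a script. Its argument "increments" is a list of rows, each a list of 6 numbers: the shift along the tool's x, y, z in mm, then the turn, a rotation vector about the tool's x, y, z in rad. A call has 1 to 12 rows; each row is the pose to reach, as a shift and turn from the pose commanded when the call began, along the tool's axes at that moment; what a row does not reach only later rows make up. A row lasts 1/10 s, in which the tool goes at most 50 mm and 8.59 degrees, less where a joint would pass 70% of its speed; a pose out of reach is approached as far as the arm can. A call with a gripper value outside its range is refused whole. "grip" is the closure, from -1 (fully open) to 1 (shut), so that 0 is half open, set as the call begins (left out, the last holds). The fingers move at their own pace and stop on an object; "newtons" is the grip in N (left out, the last holds). Time passes only in rows, so rows that repeat a pose let the fingers close. It gives the time, the measured TCP pose, the force and the opening at its end, in the units of the state.
- robot.sense(): the state, without advancing time (a new reading comes with each control period).
- imaging.get_image(name): name is "side" or "top"; returns a dict with "img" (480x640x3 uint8, red, green, blue), "z_map" (480x640 float32, m along the optical axis (not along the pixel's ray), 0 where there is no reading), "fx", "fy", "cx", "cy" (pixels), "k1" (the pictures are not rectified: a ray, as slopes to the right and down, at radius r is drawn at 1 + k1 r^2 times it, then the intrinsics apply), "T" (4x4, takes a point from camera to world coordinates). Camera axes: x right, y up, looking along -z (the intrinsics and any distortion apply to the point x, -y, -z); pixel columns grow to the right and rows downward; lengths in m; the calibration is good to about 2 mm. A picture is of the moment at which its call begins.
- robot.hand_in(): hands the job in, once; it reports no verdict.
The state is a dict: "t": time; "joint_positions": joint angles; "joint_velocities": joint speeds; "joint_efforts": joint torques, N m; "tcp_pos": TCP position; "eef_rot": TCP orientation; "wrist_force": force on the tool from outside, world axes, zero at the start; "wrist_torque": the same for the moment, N m; "opening": opening from 0.0 (shut) to 1.0 (fully open).
Only numpy, scipy, OpenCV 4.12 (cv2) and the standard library are available. Lean on these libraries where they do the work, as an engineer would, in place of code of your own. Each camera call takes 0.05 s, during which the arm holds its last target.

## Working session

There is one attempt and no reset: what is moved stays moved. The work goes in short steps, Python scripts to look and compute and a tool call to move; the robot and the scene stay as the last step left them, time stands still between calls to the robot, and variables do not carry over. Pictures are saved under pics/ and viewed, and the job is handed in when it is done.

Besides the shell and the picture viewer there is one more tool, called as name([rows], argument=value, ...), one row to a line, values as JSON. send_rows: Moves the arm, as the interface text tells. Its arguments: {"type":"object","properties":{"increments":{"type":"array"},"grip":{"type":"number"},"newtons":{"type":"number"}},"required":["increments"]}

```bash
ls; mkdir -p pics; cat > h.py <<'E'
import sys; sys.path.insert(0,'.')
import numpy as np, cv2
from rig import robot, imaging
E
python3 - <<'E'
from h import *
print(robot.sense())
for n in('top','side'):
    d=imaging.get_image(n); cv2.imwrite(f'pics/{n}0.png',d['img'][:,:,::-1]); np.savez(f'{n}0.npz',**d)
    print({k:d[k] for k in('fx','fy','cx','cy','k1')}); print(d['T'].round(4))
E
```

```text
pics
{'t': 0.0, 'joint_positions': array([ 1.07129037e+00,  3.09013694e-01,  1.63522198e+00,  3.80559955e-05,
        1.19968308e+00, -6.96918373e-02]), 'joint_velocities': array([ 0.00117113, -0.00140373, -0.00095688, -0.00025817, -0.0010612 ,
       -0.00182714]), 'joint_efforts': array([-7.02238849e-04, -4.15241432e+01, -2.76671880e+01, -2.46973497e-05,
        1.00978123e-02, -6.77080791e-07]), 'tcp_pos': array([0.26004776, 0.56741291, 0.23002479]), 'eef_rot': array([-3.43562994e-04,  2.13263246e-01,  9.76994081e-01, -1.11128521e-03]), 'wrist_force': array([-0.33078677, -0.86243673,  0.08092162]), 'wrist_torque': array([ 0.02921339, -0.05463661, -0.02432756]), 'opening': 1.0027024436987322}
{'fx': 497.33180810841736, 'fy': 497.33180810841736, 'cx': 324.80453481890936, 'cy': 244.27417690109223, 'k1': -0.14335820470462154}
[[-0.0123  0.9925 -0.1215  0.3737]
 [-0.9999 -0.0131 -0.0061 -0.0799]
 [-0.0076  0.1214  0.9926  1.2114]
 [ 0.      0.      0.      1.    ]]
{'fx': 478.79015152864486, 'fy': 478.79015152864486, 'cx': 304.70138184231433, 'cy': 236.08118393677512, 'k1': -0.1059812516606354}
[[ 0.9709  0.1368 -0.1967  0.3046]
 [-0.2385  0.629  -0.7399 -0.8609]
 [ 0.0225  0.7653  0.6433  0.7453]
 [ 0.      0.      0.      1.    ]]
```

View pics/top0.png

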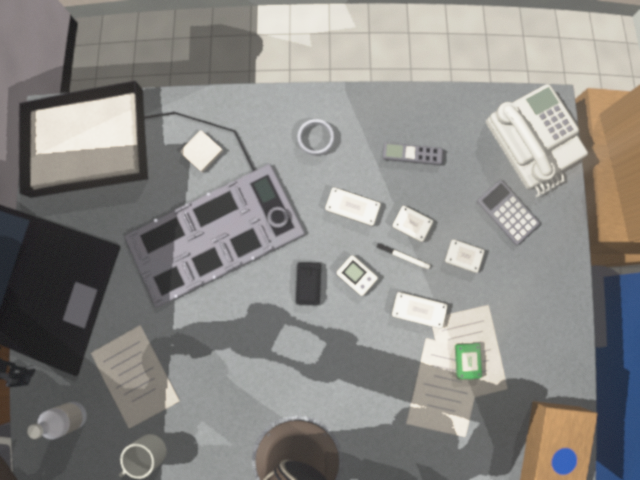

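View pics/side0.png

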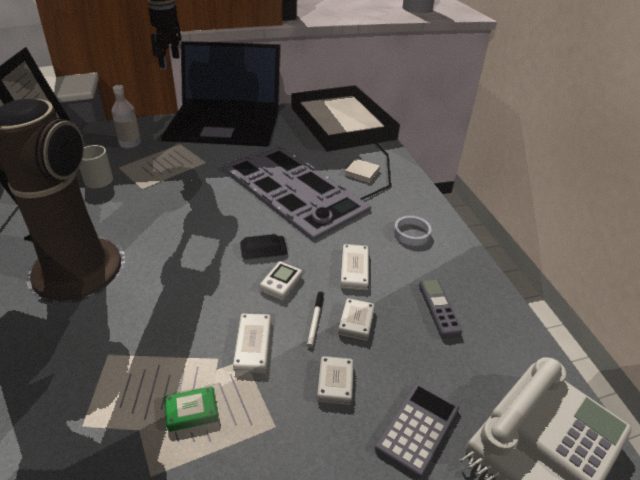

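Top view: five white loggers. The long ones are at (353,206) and (421,309), the short face-down ones at (413,222) and (465,255), and the face-up short one at (357,273). The green look-alike at (468,361) is excluded by its colour. The dock is at (215,235) with its key at (278,216). The marker lies at (404,256) between the loggers.

```bash
cat >> h.py <<'E'
def rays(d,px):
    px=np.asarray(px,float).reshape(-1,1,2)
    K=np.array([[d['fx'],0,d['cx']],[0,d['fy'],d['cy']],[0,0,1.]])
    u=cv2.undistortPoints(px,K,np.array([float(d['k1']),0,0,0])).reshape(-1,2)
    return np.c_[u[:,0],-u[:,1],-np.ones(len(u))]
def onplane(d,px,z):
    r=rays(d,px)@d['T'][:3,:3].T; o=d['T'][:3,3]
    s=(z-o[2])/r[:,2]; return (o+r*s[:,None])[:,:2]
def cloud(d):
    v,u=np.mgrid[0:480,0:640]; r=rays(d,np.c_[u.ravel(),v.ravel()])
    p=r*d['z_map'].reshape(-1,1); return (p@d['T'][:3,:3].T+d['T'][:3,3]).reshape(480,640,3)
def project(d,P):
    P=np.atleast_2d(P); c=(P-d['T'][:3,3])@d['T'][:3,:3]
    K=np.array([[d['fx'],0,d['cx']],[0,d['fy'],d['cy']],[0,0,1.]])
    q=np.c_[c[:,0],-c[:,1],-c[:,2]]
    return cv2.projectPoints(q,np.zeros(3),np.zeros(3),K,np.array([float(d['k1']),0,0,0]))[0].reshape(-1,2)
def loggers(d,zt=0.024,lo=150):
    """white boxes by colour + size; top face on plane zt"""
    im=d['img'].astype(int); 
    m=((im.min(2)>lo)&(im.max(2)-im.min(2)<40)).astype(np.uint8)*255
    out=[]
    cs,_=cv2.findContours(m,cv2.RETR_EXTERNAL,cv2.CHAIN_APPROX_NONE)
    for c in cs:
        if cv2.contourArea(c)<300: continue
        xy=onplane(d,c[:,0,:],zt)
        (cx,cy),(w,h),a=cv2.minAreaRect((xy*1000).astype(np.float32))
        if w<h: w,h=h,w; a+=90
        if 45<h<75 and w<150:
            mm=c[:,0,:].mean(0).round()
            out.append((mm,cx.__round__(1),cy.__round__(1),round(w,1),round(h,1),round((a+90)%180-90,1)))
    return m,out
E
python3 - <<'E'
from h import *
d=dict(np.load('top0.npz'))
P=cloud(d)
print(d['z_map'].min(), [P[y,x].round(4) for x,y in((353,206),(413,222),(357,273),(465,255),(421,309),(300,350),(215,250),(278,216),(195,232))])
for lo in (140,170,190):
    m,o=loggers(d,lo=lo); cv2.imwrite('pics/m%d.png'%lo,m); print(lo); [print(x) for x in o]
big=cv2.resize(d['img'][130:340,110:500],None,fx=2,fy=2,interpolation=cv2.INTER_CUBIC)
cv2.imwrite('pics/crop0.png',big[:,:,::-1])
E
```

```text
0.0 [array([ 0.6123, -0.1425,  0.0218]), array([ 0.5707, -0.2874,  0.0239]), array([ 0.4488, -0.1487,  0.0253]), array([ 0.4883, -0.4117,  0.025 ]), array([ 0.3606, -0.3004,  0.0216]), array([ 0.2663, -0.0097,  0.0011]), array([0.5096, 0.1957, 0.015 ]), array([0.5869, 0.0386, 0.0397]), array([0.5553, 0.2473, 0.0117])]
140
170
(array([405., 281.]), 432.8, -271.8, 117.2, 67.3, 81.8)
(array([356., 275.]), 445.6, -147.5, 86.5, 65.4, 47.2)
(array([464., 256.]), 487.6, -409.3, 86.1, 59.9, 69.9)
(array([412., 223.]), 567.8, -283.9, 83.7, 61.0, 61.5)
(array([514., 217.]), 578.6, -542.7, 91.7, 71.6, 40.9)
(array([569., 152.]), 748.9, -700.1, 92.5, 53.8, -61.1)
190
(array([356., 275.]), 444.1, -146.8, 84.1, 59.1, 47.6)
(array([464., 255.]), 487.3, -409.6, 83.0, 56.5, 69.8)
(array([412., 222.]), 567.8, -283.9, 81.5, 58.6, 61.5)
(array([352., 206.]), 612.3, -140.1, 124.3, 58.9, 70.4)
(array([568., 152.]), 748.6, -699.5, 90.9, 50.3, -61.6)
(array([582.,  82.]), 951.5, -765.9, 92.5, 61.9, -67.1)
(array([471.,  58.]), 1009.7, -453.7, 92.5, 63.7, -88.8)
(array([505.,  49.]), 1039.4, -556.2, 105.4, 63.5, -72.0)
```

View pics/crop0.png

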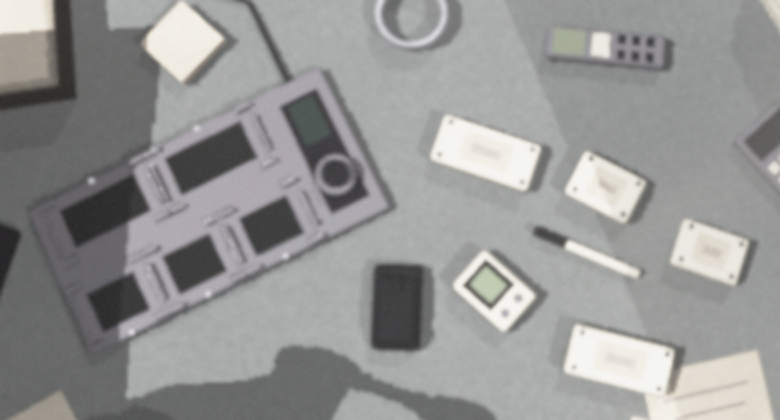

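```bash
python3 - <<'E'
from h import *
d=dict(np.load('top0.npz')); P=cloud(d)
m=((P[...,2]>0.008)&(P[...,2]<0.03)&(d['z_map']>0)).astype(np.uint8)*255
m=cv2.medianBlur(m,5); m[:, :100]=0;m[:,330:]=0
cv2.imwrite('pics/dm.png',m)
cs,_=cv2.findContours(m,cv2.RETR_EXTERNAL,cv2.CHAIN_APPROX_NONE)
c=max(cs,key=cv2.contourArea)
r=cv2.minAreaRect((onplane(d,c[:,0],0.014)*1000).astype(np.float32)); print('dock depth',r)
g=d['img'].max(2); 
mk=(g<75).astype(np.uint8)*255; mk[:, :110]=0; mk[:140]=0;mk[320:]=0
cv2.imwrite('pics/dark.png',mk)
cs,_=cv2.findContours(mk,cv2.RETR_EXTERNAL,cv2.CHAIN_APPROX_NONE)
for c in cs:
    if cv2.contourArea(c)>150:
        print(c[:,0].mean(0).round(),[np.round(x,1) for x in cv2.minAreaRect((onplane(d,c[:,0],0.014)*1000).astype(np.float32))])
# long_b
for lo in (200,210,220): 
    print(lo,[x for x in loggers(d,lo=lo)[1] if x[0][1]>180])
# colour outline of the dock: corner picks
print((onplane(d,[(270,164),(307.5,234),(124,235),(156,307)],0.014)*1000).round())
E
```

```text
dock depth ((552.0264892578125, 204.66549682617188), (209.8006134033203, 410.1100158691406), 26.020360946655273)
[611. 297.] [array([ 378.8, -793.2]), array([116.6,  46.7]), np.float64(0.4)]
[168. 281.] [array([435.6, 312.4]), array([50.2, 60.5]), np.float64(26.1)]
[308. 283.] [array([426.4, -32. ]), array([55.4, 98.4]), np.float64(86.5)]
[207. 262.] [array([482.1, 216.1]), array([43.3, 57.7]), np.float64(25.9)]
[113. 257.] [array([492.2, 452.2]), array([87.9, 23.9]), np.float64(2.2)]
[245. 242.] [array([527.9, 121.7]), array([44.1, 56.6]), np.float64(24.8)]
[161. 235.] [array([548.3, 331.6]), array([ 50.5, 101.3]), np.float64(25.6)]
[215. 209.] [array([612.8, 198. ]), array([43.4, 97. ]), np.float64(26.0)]
[134. 167.] [array([739.7, 429.4]), array([107.3, 100.8]), np.float64(6.9)]
200 [(array([356., 275.]), 444.1, -146.7, 82.8, 58.5, 47.2), (array([464., 255.]), 487.6, -409.7, 81.5, 55.1, 69.9), (array([412., 224.]), 568.1, -284.2, 81.6, 56.6, 62.3), (array([352., 206.]), 612.7, -140.1, 122.9, 58.1, 70.4)]
210 [(array([356., 275.]), 444.1, -146.9, 81.5, 57.2, 47.6), (array([462., 255.]), 487.6, -409.9, 80.4, 52.9, 70.8), (array([411., 222.]), 568.1, -284.2, 79.5, 54.4, 62.3), (array([352., 206.]), 612.4, -140.0, 121.6, 57.2, 70.4)]
220 [(array([437., 350.]), 269.4, -332.5, 87.4, 63.2, -3.5), (array([418., 310.]), 357.9, -295.7, 121.0, 56.1, 74.4), (array([356., 275.]), 443.9, -146.8, 80.5, 55.2, 47.8), (array([462., 255.]), 487.5, -409.9, 77.6, 49.3, 69.9), (array([411., 223.]), 567.6, -284.0, 77.1, 53.3, 62.1), (array([353., 206.]), 612.5, -140.0, 119.9, 55.6, 70.4)]
[[724.  61.]
 [546. -31.]
 [550. 429.]
 [371. 342.]]
```

View pics/dm.png

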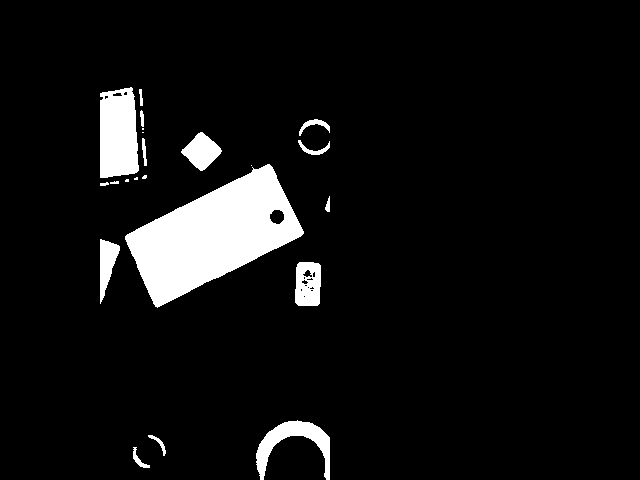

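View pics/dark.png

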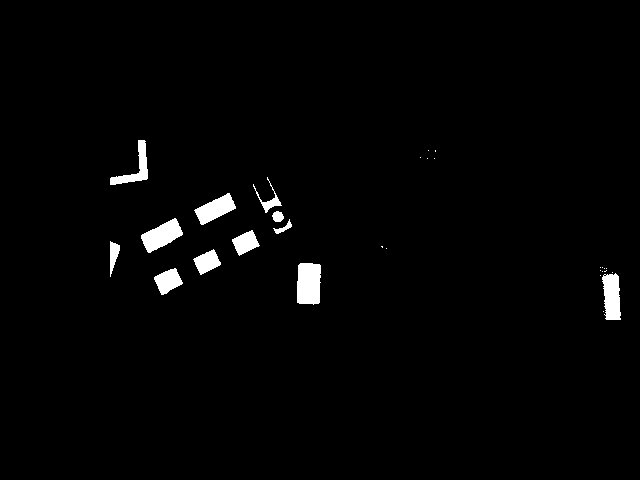

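```bash
cat >> h.py <<'E'
from scipy.spatial.transform import Rotation as R
import json
def q2R(q): return R.from_quat([q[1],q[2],q[3],q[0]])
def tool(jaw_deg, tilt_deg=0):
    """tool down, jaw (tool y) along world yaw jaw_deg; tilt = rotation about the tool y axis (tool frame)"""
    j=np.radians(jaw_deg); y=np.array([np.cos(j),np.sin(j),0]); z=np.array([0,0,-1.]); x=np.cross(y,z)
    return R.from_matrix(np.c_[x,y,z])*R.from_rotvec([0,np.radians(tilt_deg),0])
def st():
    s=robot.sense()
    with open('log.jsonl','a') as f: f.write(json.dumps({k:np.asarray(v).tolist() for k,v in s.items()})+'\n')
    return s
def row(pos_mm, rot, s=None):
    s=s or st(); R0=q2R(s['eef_rot']); p0=np.array(s['tcp_pos'])*1000
    dp=R0.inv().apply(np.array(pos_mm)-p0); rv=(R0.inv()*rot).as_rotvec()
    print('row mm',dp.round(1),'rv',rv.round(3),'| dist',np.linalg.norm(dp).round(),'deg',np.degrees(np.linalg.norm(rv)).round(1))
def show(s=None):
    s=s or st(); M=q2R(s['eef_rot']).as_matrix()
    print('t',round(s['t'],2),'p',(np.array(s['tcp_pos'])*1000).round(1),'jaw',np.degrees(np.arctan2(M[1,1],M[0,1])).round(1),'z',M[:,2].round(3),'F',np.round(s['wrist_force'],1),'op',round(s['opening'],3),'j',np.round(s['joint_positions'],2))
E
python3 - <<'E'
from h import *
s=st(); show(s); row([444,-147,180],tool(-42.6),s); row([444,-147,180],tool(137.4),s)
E
```

```text
t 0.1 p [260.1 567.5 230.1] jaw 65.4 z [-0.001 -0.002 -1.   ] F [ 0.1 -0.2 -0.1] op 1.001 j [ 1.07  0.31  1.64 -0.    1.2  -0.07]
row mm [-464.9 -572.7   51.3] rv [-0.002  0.002  1.884] | dist 739.0 deg 108.0
row mm [-464.9 -572.7   51.3] rv [-2.000e-03 -1.000e-03 -1.257e+00] | dist 739.0 deg 72.0
```

send_rows([
  [-232,-286,0,0,0,0.94],
  [-232,-286,0,0,0,0.94],
  [-232,-286,0,0,0,0.94],
  [-232,-286,0,0,0,0.94],
  [-232,-286,0,0,0,0.94],
  [-232,-286,0,0,0,0.94],
  [-232,-286,0,0,0,0.94],
  [-232,-286,0,0,0,0.94],
  [-465,-573,51,0,0,1.88],
  [-465,-573,51,0,0,1.88],
  [-465,-573,51,0,0,1.88],
  [-465,-573,51,0,0,1.88],
])

```text
t: 1.3
tcp_pos: [0.4015, 0.0178, 0.2037]
eef_rot: [0.0, 0.835, 0.55, 0.0]
wrist_force: [1.0, 1.4, 0.0]
opening: 1.002
```

send_rows([
  [0,0,0,0,0,0.01],
])

```text
t: 1.4
tcp_pos: [0.402, 0.0143, 0.2032]
eef_rot: [0.001, 0.839, 0.544, -0.001]
wrist_force: [-0.5, 0.4, 0.9]
opening: 0.998
```

```bash
python3 - <<'E'
from h import *
s=st(); show(s); row([444,-147,180],tool(-42.6),s)
E
```

```text
t 1.4 p [402.   14.3 203.2] jaw -24.1 z [-0.001 -0.002 -1.   ] F [-0.5  0.4  0.9] op 0.998 j [-0.07 -0.11  2.15 -0.    1.1   0.35]
row mm [-130.1  104.1   23.6] rv [0.001 0.002 0.324] | dist 168.0 deg 18.5
```

send_rows([
  [-130,104,84,0,0,0.324],
  [-130,104,84,0,0,0.324],
  [-130,104,84,0,0,0.324],
  [-130,104,84,0,0,0.324],
  [-130,104,84,0,0,0.324],
  [-130,104,84,0,0,0.324],
  [-130,104,84,0,0,0.324],
])

```text
t: 2.1
tcp_pos: [0.4451, -0.1397, 0.1202]
eef_rot: [-0.0, 0.913, 0.407, -0.0]
wrist_force: [-0.3, 0.4, 0.2]
opening: 1.0
```

```bash
python3 - <<'E'
from h import *
s=st(); show(s); row([444,-147,1],tool(-42.6),s)
d=imaging.get_image('side'); cv2.imwrite('pics/s1.png',cv2.resize(d['img'][180:420,180:420],None,fx=2.4,fy=2.4)[:,:,::-1])
d=imaging.get_image('top'); cv2.imwrite('pics/t1.png',cv2.resize(d['img'][180:380,280:520],None,fx=2.5,fy=2.5)[:,:,::-1])
E
```

```text
t 2.1 p [ 445.1 -139.7  120.2] jaw -41.9 z [-0.     0.001 -1.   ] F [-0.3  0.4  0.2] op 1.0 j [-0.4   0.15  2.08  0.    0.91  0.33]
row mm [ -6.2   4.1 119.1] rv [-0.001 -0.     0.012] | dist 119.0 deg 0.7
```

View pics/s1.png

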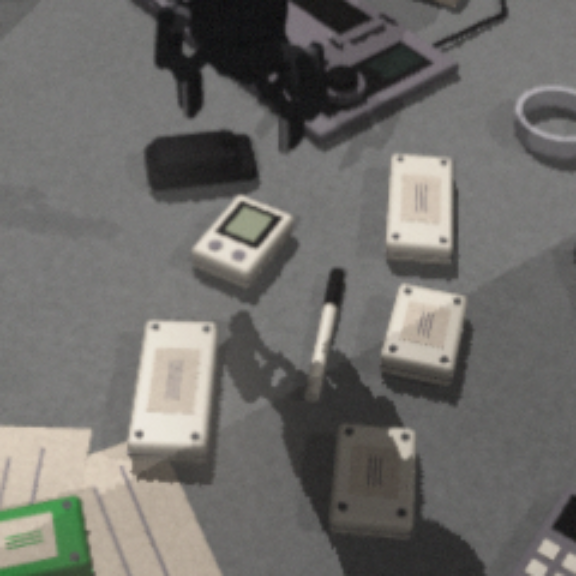

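View pics/t1.png

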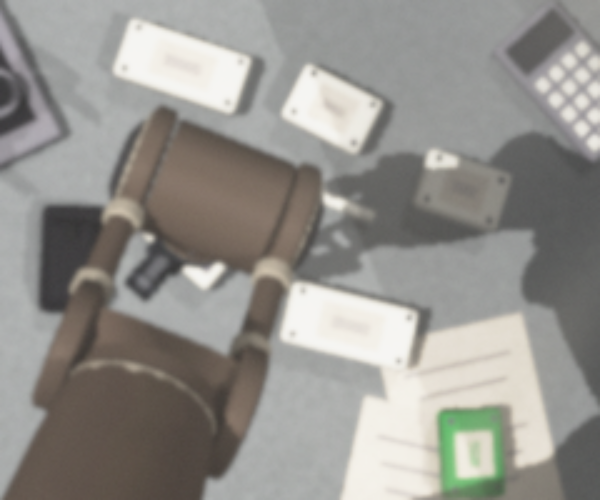

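send_rows([
  [-6,4,50,0,0,0.01],
  [-6,4,85,0,0,0.01],
  [-6,4,105,0,0,0.01],
  [-6,4,119,0,0,0.01],
  [-6,4,119,0,0,0.01],
  [-6,4,119,0,0,0.01],
])

```text
t: 2.8
tcp_pos: [0.4447, -0.1475, 0.0016]
eef_rot: [0.0, 0.915, 0.403, 0.0]
wrist_force: [-0.2, -0.5, -0.4]
opening: 0.999
```

send_rows([
  [0,0,0,0,0,0],
  [0,0,0,0,0,0],
  [0,0,0,0,0,0],
  [0,0,0,0,0,0],
  [0,0,0,0,0,0],
  [0,0,0,0,0,0],
], grip=1, newtons=40)

```text
t: 3.4
tcp_pos: [0.4456, -0.1485, 0.0024]
eef_rot: [0.001, 0.916, 0.402, 0.001]
wrist_force: [-1.5, 2.6, 6.0]
opening: 0.691
```

```bash
python3 - <<'E'
from h import *
s=st(); show(s)
d=imaging.get_image('side'); cv2.imwrite('pics/s2.png',cv2.resize(d['img'][200:340,220:360],None,fx=4,fy=4)[:,:,::-1])
E
```

```text
t 3.4 p [ 445.6 -148.5    2.4] jaw -42.6 z [ 0.003 -0.001 -1.   ] F [-1.5  2.6  6. ] op 0.691 j [-0.41  0.38  2.11  0.    0.64  0.33]
```

View pics/s2.png

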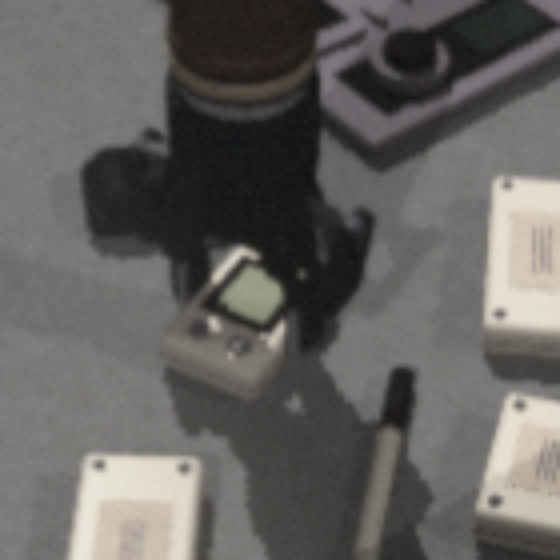

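send_rows([
  [0,0,-40,0,0,0],
  [0,0,-80,0,0,0],
  [0,0,-120,0,0,0],
  [0,0,-120,0,0,0],
])

```text
t: 3.85
tcp_pos: [0.4491, -0.1503, 0.1269]
eef_rot: [0.005, 0.916, 0.402, 0.004]
wrist_force: [1.5, -0.2, -1.7]
opening: 0.693
```

```bash
python3 - <<'E'
from h import *
s=st(); show(s); row([529,121.5,120],tool(26),s)
E
```

```text
t 3.85 p [ 449.1 -150.3  126.9] jaw -42.6 z [ 0.012 -0.005 -1.   ] F [ 1.5 -0.2 -1.7] op 0.693 j [-0.41  0.15  2.07 -0.    0.91  0.33]
row mm [ 254.2 -125.1    6.4] rv [ 0.014  0.004 -1.197] | dist 283.0 deg 68.6
```

send_rows([
  [254,-125,0,0,0,-1.197],
  [254,-125,0,0,0,-1.197],
  [254,-125,0,0,0,-1.197],
  [254,-125,0,0,0,-1.197],
  [254,-125,0,0,0,-1.197],
  [254,-125,0,0,0,-1.197],
  [254,-125,0,0,0,-1.197],
  [254,-125,0,0,0,-1.197],
  [254,-125,0,0,0,-1.197],
  [254,-125,0,0,0,-1.197],
  [254,-125,0,0,0,-1.197],
])

```text
t: 4.95
tcp_pos: [0.5237, 0.1231, 0.1205]
eef_rot: [-0.0, 0.531, 0.847, -0.0]
wrist_force: [-0.1, -0.1, -1.5]
opening: 0.696
```

```bash
python3 - <<'E'
from h import *
s=st(); show(s); row([529,121.5,70],tool(26),s)
d=imaging.get_image('side'); cv2.imwrite('pics/s3.png',cv2.resize(d['img'][80:300,180:420],None,fx=2.5,fy=2.5)[:,:,::-1])
E
```

```text
t 4.95 p [523.7 123.1 120.5] jaw 25.9 z [-0.001 -0.    -1.   ] F [-0.1 -0.1 -1.5] op 0.696 j [ 0.15  0.28  1.92 -0.    0.94 -0.3 ]
row mm [-3.8  4.1 50.5] rv [-0.001 -0.    -0.002] | dist 51.0 deg 0.1
```

View pics/s3.png

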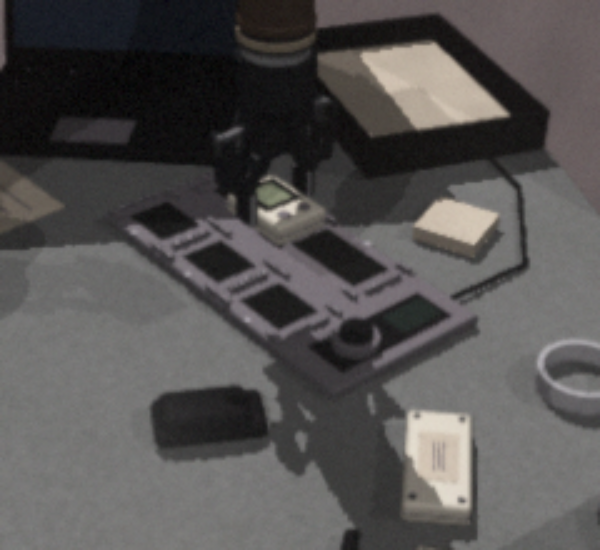

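send_rows([
  [-4,4,40,0,0,0],
  [-4,4,70,0,0,0],
  [-4,4,90,0,0,0],
  [-4,4,100,0,0,0],
  [-4,4,103,0,0,0],
  [-4,4,103,0,0,0],
])

```text
t: 5.6
tcp_pos: [0.5299, 0.1215, 0.0182]
eef_rot: [0.0, 0.53, 0.848, 0.0]
wrist_force: [0.4, -0.2, -0.9]
opening: 0.692
```

send_rows([
  [0,0,0,0,0,0],
  [0,0,0,0,0,0],
  [0,0,0,0,0,0],
  [0,0,0,0,0,0],
], grip=-0.8)

```text
t: 6.0
tcp_pos: [0.5301, 0.1218, 0.0188]
eef_rot: [0.001, 0.53, 0.848, 0.001]
wrist_force: [0.1, 1.2, -0.2]
opening: 0.897
```

```bash
python3 - <<'E'
from h import *
s=st(); show(s)
d=imaging.get_image('side'); cv2.imwrite('pics/s4.png',cv2.resize(d['img'][120:260,220:380],None,fx=4,fy=4)[:,:,::-1])
E
```

```text
t 6.0 p [530.1 121.8  18.8] jaw 26.0 z [ 0.002  0.    -1.   ] F [ 0.1  1.2 -0.2] op 0.897 j [ 0.15  0.45  1.94 -0.    0.74 -0.31]
```

View pics/s4.png

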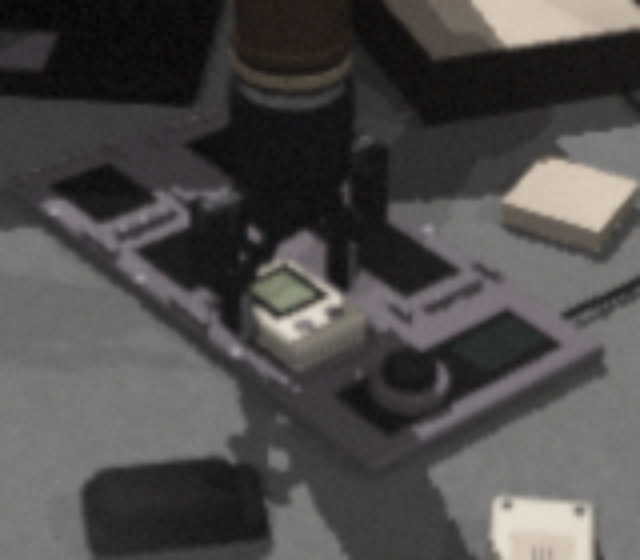

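send_rows([
  [0,0,-40,0,0,0],
  [0,0,-80,0,0,0],
  [0,0,-120,0,0,0],
  [0,0,-160,0,0,0],
  [0,0,-200,0,0,0],
])

```text
t: 6.55
tcp_pos: [0.529, 0.1216, 0.2197]
eef_rot: [0.0, 0.53, 0.848, 0.0]
wrist_force: [1.1, -0.3, -1.0]
opening: 0.904
```

```bash
python3 - <<'E'
from h import *
s=st(); show(s); row([430,-60,200],tool(-10,45),s); row([430,-60,200],tool(-10,-45),s)
E
```

```text
t 6.55 p [529.  121.6 219.7] jaw 26.0 z [ 0.  0. -1.] F [ 1.1 -0.3 -1. ] op 0.904 j [ 0.15  0.16  1.84  0.    1.14 -0.31]
row mm [-119.8 -168.7   19.7] rv [-0.246  0.759  0.596] | dist 208.0 deg 57.0
row mm [-119.8 -168.7   19.7] rv [ 0.247 -0.759  0.595] | dist 208.0 deg 57.0
```

send_rows([
  [-120,-169,0,0,0,0.5],
  [-120,-169,0,0,0,0.5],
  [-120,-169,0,0,0,0.5],
  [-120,-169,0,0,0,0.5],
  [-120,-169,0,-0.246,0.759,0.596],
  [-120,-169,0,-0.246,0.759,0.596],
  [-120,-169,0,-0.246,0.759,0.596],
  [-120,-169,0,-0.246,0.759,0.596],
  [-120,-169,0,-0.246,0.759,0.596],
  [-120,-169,0,-0.246,0.759,0.596],
  [-120,-169,0,-0.246,0.759,0.596],
  [-120,-169,0,-0.246,0.759,0.596],
])

```text
t: 7.75
tcp_pos: [0.4302, -0.06, 0.2181]
eef_rot: [-0.246, 0.708, 0.594, 0.292]
wrist_force: [0.5, -0.8, 0.4]
opening: 0.901
```

```bash
python3 - <<'E'
from h import *
from scipy.optimize import least_squares
show()
L=[json.loads(l) for l in open('log.jsonl')]
J=np.array([l['joint_positions'] for l in L]);Pt=np.array([l['tcp_pos'] for l in L]);Q=R.concatenate([q2R(l['eef_rot']) for l in L])
Y=lambda a:R.from_euler('y',a); Z=lambda a:R.from_euler('z',a)
for c in(np.pi/2,-np.pi/2):
    Rf=Z(J[:,0])*Y(J[:,1]+J[:,2])*Z(J[:,3])*Y(J[:,4])*Z(J[:,5]+c)
    print(c,np.degrees((Rf.inv()*Q).magnitude()).round(1))
def fk(p,J):
    a1,h,L1,L2,e,LT,d=p
    o=np.zeros((len(J),3)); R1=Z(J[:,0]);R2=R1*Y(J[:,1]);R3=R2*Y(J[:,2]);R5=R3*Z(J[:,3])*Y(J[:,4])
    return R1.apply([a1,d,0])+[0,0,h]+R2.apply([0,0,L1])+R3.apply([e,0,L2])+R5.apply([0,0,LT])
r=least_squares(lambda p:(fk(p,J)-Pt).ravel(),[0,.3,.35,.35,0,.25,.04])
print(r.x.round(4),np.abs(r.fun).max())
E
```

```text
t 7.75 p [430.2 -60.  218.1] jaw -10.0 z [ 0.122  0.695 -0.708] F [ 0.5 -0.8  0.4] op 0.901 j [-0.71  0.17  2.05  0.66  1.43 -0.81]
1.5707963267948966 [0. 0. 0. 0. 0. 0. 0. 0. 0.]
-1.5707963267948966 [180. 180. 180. 180. 180. 180. 180. 180. 180.]
[0.     0.3145 0.4818 0.5265 0.0366 0.3173 0.0435] 9.561509327349338e-10
```

```bash
cat >> h.py <<'E'
a1,hh,L1,L2,ee,LT,dd=0,.3145,.4818,.5265,.0366,.3173,.0435
LO=np.array([-3.06,-.79,.05,-1.19,.05,-2.94]);HI=np.array([3.06,1.96,2.63,4.34,2.64,2.94])
def ik(pos_mm,rot):
    M=rot.as_matrix(); w=np.array(pos_mm)/1000-LT*M[:,2]
    rho=np.hypot(w[0],w[1])
    if rho<=dd: return None
    X=np.sqrt(rho**2-dd**2); j1=np.arctan2(w[1],w[0])-np.arctan2(dd,X)
    j1=(j1+np.pi)%(2*np.pi)-np.pi
    Zc=w[2]-hh; l2=np.hypot(L2,ee); g=np.arctan2(ee,L2)
    D2=X*X+Zc*Zc; c=(D2-L1**2-l2**2)/(2*L1*l2)
    if abs(c)>1: return None
    k=np.arccos(c); j3=k-g
    th=np.arctan2(X,Zc); j2=th-np.arctan2(l2*np.sin(k),L1+l2*np.cos(k))
    W=(R.from_euler('z',j1)*R.from_euler('y',j2+j3)).inv()*rot*R.from_euler('z',-np.pi/2)
    A=W.as_matrix(); j5=np.arccos(np.clip(A[2,2],-1,1)); j4=np.arctan2(A[1,2],A[0,2]); j6=np.arctan2(A[2,1],-A[2,0])
    if j4<LO[3]: j4+=2*np.pi
    return np.array([j1,j2,j3,j4,j5,j6])
def ok(j,m=.03): return j is not None and bool(np.all(j>LO+m) and np.all(j<HI-m))
E
python3 - <<'E'
from h import *
s=st(); q=ik(s['tcp_pos']*1000,q2R(s['eef_rot'])); print(q.round(3),s['joint_positions'].round(3))
z=30
for x,y in((440,-150),(440,-60),(500,-60),(400,-100),(600,-200),(500,-200)):
  for psi in range(-90,90,15):
    out=[]
    for h2 in (0,180):
        t=[a for a in range(-90,91,5) if ok(ik([x,y,50],tool(psi+h2,a)))]
        out.append((min(t),max(t),len(t)) if t else None)
    print((x,y),psi,out)
E
```

```text
[-0.712  0.171  2.047  0.658  1.433 -0.806] [-0.712  0.171  2.047  0.658  1.433 -0.806]
(440, -150) -90 [(-90, 90, 37), (-90, 90, 36)]
(440, -150) -75 [(-90, 90, 37), (-90, 90, 35)]
(440, -150) -60 [(-90, 90, 37), (-90, 90, 35)]
(440, -150) -45 [(-90, 90, 37), (-90, 90, 34)]
(440, -150) -30 [(-90, 90, 37), (-90, 90, 34)]
(440, -150) -15 [(-90, 90, 37), (-90, 90, 34)]
(440, -150) 0 [(-55, 90, 30), (-90, 55, 28)]
(440, -150) 15 [(-35, 90, 26), (-90, 35, 23)]
(440, -150) 30 [(-30, 90, 25), (-90, 30, 24)]
(440, -150) 45 [(-90, 90, 34), (-90, 90, 34)]
(440, -150) 60 [(-90, 90, 32), (-90, 90, 32)]
(440, -150) 75 [(-90, 90, 30), (-90, 90, 31)]
(440, -60) -90 [(-90, 90, 30), (-90, 90, 29)]
(440, -60) -75 [(-90, 90, 35), (-90, 90, 34)]
(440, -60) -60 [(-90, 90, 37), (-90, 90, 35)]
(440, -60) -45 [(-90, 90, 37), (-90, 90, 35)]
(440, -60) -30 [(-90, 90, 37), (-90, 90, 34)]
(440, -60) -15 [(-90, 90, 37), (-90, 90, 34)]
(440, -60) 0 [(-90, 90, 37), (-90, 90, 35)]
(440, -60) 15 [(-45, 90, 28), (-90, 45, 25)]
(440, -60) 30 [(-35, 90, 26), (-90, 35, 24)]
(440, -60) 45 [(-30, 90, 25), (-90, 30, 24)]

[... 1605 characters left out ...]
 27)]
(600, -200) 45 [(-90, 90, 34), (-90, 90, 34)]
(600, -200) 60 [(-90, 80, 34), (-80, 90, 34)]
(600, -200) 75 [(-90, 80, 34), (-80, 90, 35)]
(500, -200) -90 [(-90, 90, 37), (-90, 90, 36)]
(500, -200) -75 [(-90, 90, 37), (-90, 90, 36)]
(500, -200) -60 [(-90, 90, 37), (-90, 90, 34)]
(500, -200) -45 [(-90, 90, 37), (-90, 90, 34)]
(500, -200) -30 [(-90, 90, 37), (-90, 90, 33)]
(500, -200) -15 [(-75, 90, 34), (-90, 75, 30)]
(500, -200) 0 [(-50, 90, 29), (-90, 50, 26)]
(500, -200) 15 [(-35, 90, 26), (-90, 35, 24)]
(500, -200) 30 [(-90, 90, 31), (-90, 90, 29)]
(500, -200) 45 [(-90, 90, 36), (-90, 90, 35)]
(500, -200) 60 [(-90, 90, 37), (-90, 90, 37)]
(500, -200) 75 [(-90, 90, 37), (-90, 90, 37)]
```

```bash
cat >> h.py <<'E'
def gp(c,jaw,tilt,s=6):
    """TCP pose with logger middle c (mm) at s mm before the TCP along tool z"""
    r=tool(jaw,tilt); return np.array(c)+s*r.as_matrix()[:,2], r
def go(c,jaw,tilt,s=6,st0=None):
    p,r=gp(c,jaw,tilt,s); q=ik(p,r); print('TCP',p.round(1),'ik ok' if ok(q) else 'IK BAD', None if q is None else q.round(2)); row(p,r,st0)
E
python3 - <<'E'
from h import *
d=imaging.get_image('top'); cv2.imwrite('pics/t5.png',cv2.resize(d['img'][130:370,110:510],None,fx=2,fy=2)[:,:,::-1])
print((onplane(d,[(378,245),(431,267)],.0065)*1000).round())
print((onplane(d,[(278,216)],.035)*1000).round())
m,o=loggers(d,lo=190); [print(x) for x in o if x[0][1]>180]
E
```

```text
[[ 518. -202.]
 [ 462. -331.]]
[[588.  39.]]
(array([484., 339.]), 276.5, -448.3, 85.6, 71.8, -62.4)
(array([243., 240.]), 532.3, 125.5, 82.5, 59.7, -63.5)
(array([412., 222.]), 568.0, -284.2, 81.5, 58.8, 62.0)
(array([352., 206.]), 613.0, -140.2, 124.5, 60.5, 70.3)
```

View pics/t5.png

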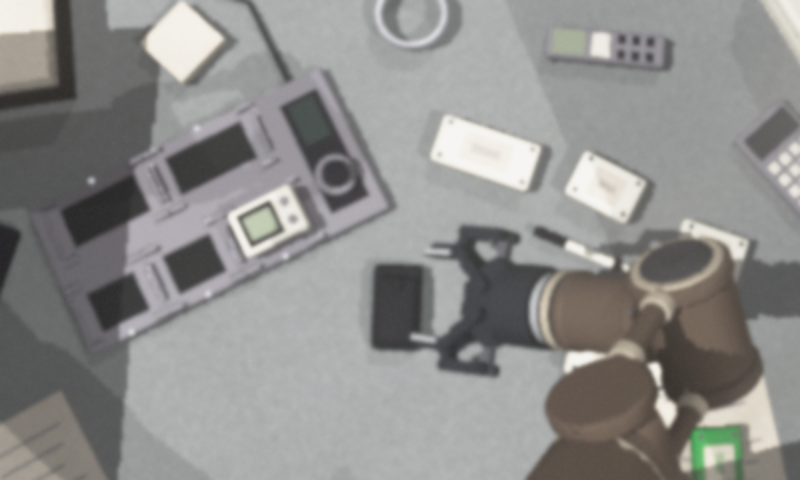

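```bash
python3 - <<'E'
from h import *
s=st(); go([568,-284,12],-28,30,-80,s)
E
```

```text
TCP [ 549.2 -319.3   81.3] ik ok [-0.83  0.6   1.65  0.54  1.15 -0.63]
row mm [-263.5  161.7  -68.8] rv [-0.192 -0.258  0.251] | dist 317.0 deg 23.4
```

send_rows([
  [-263,162,-69,-0.192,-0.258,0.251],
  [-263,162,-69,-0.192,-0.258,0.251],
  [-263,162,-69,-0.192,-0.258,0.251],
  [-263,162,-69,-0.192,-0.258,0.251],
  [-263,162,-69,-0.192,-0.258,0.251],
  [-263,162,-69,-0.192,-0.258,0.251],
  [-263,162,-69,-0.192,-0.258,0.251],
  [-263,162,-69,-0.192,-0.258,0.251],
  [-263,162,-69,-0.192,-0.258,0.251],
])

```text
t: 8.7
tcp_pos: [0.5494, -0.3182, 0.0815]
eef_rot: [-0.134, 0.828, 0.498, 0.222]
wrist_force: [-0.6, 0.8, -0.8]
opening: 0.898
```

```bash
python3 - <<'E'
from h import *
s=st(); show(s); go([568,-284,12],-28,30,6,s)
d=imaging.get_image('side'); cv2.imwrite('pics/s6.png',cv2.resize(d['img'][180:420,240:480],None,fx=2.4,fy=2.4)[:,:,::-1])
E
```

```text
t 8.7 p [ 549.4 -318.2   81.5] jaw -27.9 z [ 0.234  0.443 -0.865] F [-0.6  0.8 -0.8] op 0.898 j [-0.83  0.6   1.65  0.54  1.15 -0.63]
TCP [ 569.4 -281.4    6.8] ik ok [-0.77  0.69  1.68  0.6   1.02 -0.67]
row mm [-1.1  0.5 85.6] rv [-0.002 -0.001  0.   ] | dist 86.0 deg 0.1
```

View pics/s6.png

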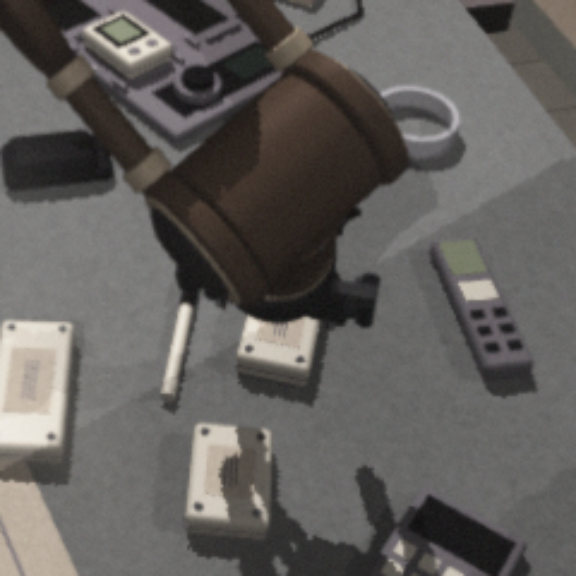

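send_rows([
  [-1,0,40,0,0,0],
  [-1,0,65,0,0,0],
  [-1,0,80,0,0,0],
  [-1,0,86,0,0,0],
  [-1,0,86,0,0,0],
])

```text
t: 9.25
tcp_pos: [0.5686, -0.2814, 0.0061]
eef_rot: [-0.134, 0.828, 0.497, 0.222]
wrist_force: [0.0, -0.1, 0.3]
opening: 0.901
```

send_rows([
  [0,0,0,0,0,0],
  [0,0,0,0,0,0],
  [0,0,0,0,0,0],
  [0,0,0,0,0,0],
  [0,0,0,0,0,0],
  [0,0,0,0,0,0],
], grip=1, newtons=50)

```text
t: 9.85
tcp_pos: [0.5697, -0.2844, 0.0076]
eef_rot: [-0.132, 0.828, 0.497, 0.223]
wrist_force: [-0.6, -2.7, 5.5]
opening: 0.688
```

```bash
python3 - <<'E'
from h import *
s=st(); show(s); 
d=imaging.get_image('side'); cv2.imwrite('pics/s7.png',cv2.resize(d['img'][180:420,240:480],None,fx=2.4,fy=2.4)[:,:,::-1])
E
```

```text
t 9.85 p [ 569.7 -284.4    7.6] jaw -28.1 z [ 0.238  0.44  -0.866] F [-0.6 -2.7  5.5] op 0.688 j [-0.78  0.69  1.67  0.6   1.02 -0.67]
```

View pics/s7.png

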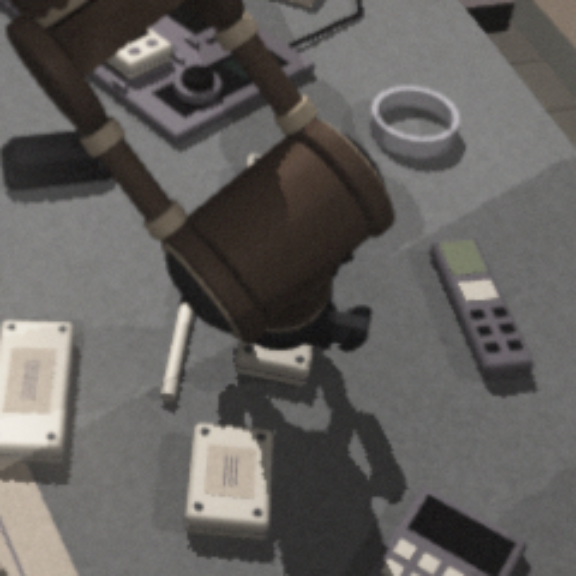

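```bash
python3 - <<'E'
from h import *
s=st(); go([568,-287,132],-28,30,6,s)
for a in range(30,-61,-15):
  f=(30-a)/90; c=np.array([568,-287,132])*(1-f)+f*np.array([435,-145,130]); p,r=gp(c,-28,a); q=ik(p,r); print(a,ok(q),q.round(2))
for a in range(60,-31,-15):
  p,r=gp([435,-145,120],-28,a); q=ik(p,r); print(a,ok(q),q.round(2))
E
```

```text
TCP [ 569.4 -284.4  126.8] ik ok [-0.78  0.52  1.66  0.54  1.18 -0.55]
row mm [ 5.950e+01 -1.000e-01 -1.032e+02] rv [ 0.003 -0.    -0.001] | dist 119.0 deg 0.2
30 True [-0.78  0.52  1.66  0.54  1.18 -0.55]
15 True [-0.65  0.41  1.76  0.3   1.04 -0.33]
0 True [-0.5   0.34  1.83 -0.    0.97 -0.02]
-15 True [-0.34  0.32  1.88 -0.31  1.    0.32]
-30 True [-0.18  0.36  1.9  -0.56  1.12  0.62]
-45 True [-0.03  0.45  1.9  -0.72  1.29  0.85]
-60 True [ 0.09  0.58  1.88 -0.82  1.48  1.01]
60 True [-0.98  0.5   2.06  0.89  1.37 -1.06]
45 True [-0.89  0.35  2.1   0.78  1.2  -0.88]
30 True [-0.76  0.22  2.12  0.6   1.03 -0.64]
15 True [-0.59  0.15  2.12  0.33  0.92 -0.31]
0 True [-0.42  0.15  2.11  0.    0.89  0.07]
-15 True [-0.25  0.2   2.07 -0.31  0.96  0.43]
-30 True [-0.1   0.31  2.01 -0.54  1.1   0.71]
```

send_rows([
  [15,0,-26,0,0,0],
  [30,0,-52,0,0,0],
  [45,0,-78,0,0,0],
  [60,0,-103,0,0,0],
  [60,0,-103,0,0,0],
])

```text
t: 10.4
tcp_pos: [0.571, -0.2842, 0.1291]
eef_rot: [-0.13, 0.828, 0.498, 0.223]
wrist_force: [1.2, -0.8, -1.3]
opening: 0.688
```

```bash
python3 - <<'E'
from h import *
s=st(); show(s); go([435,-145,120],-28,-60,6,s)
E
```

```text
t 10.4 p [ 571.  -284.2  129.1] jaw -28.1 z [ 0.24   0.438 -0.866] F [ 1.2 -0.8 -1.3] op 0.688 j [-0.77  0.52  1.66  0.55  1.18 -0.55]
TCP [ 432.6 -149.6  117. ] ik ok [ 0.09  0.6   1.88 -0.82  1.47  1.02]
row mm [  40.9 -185.6   36.2] rv [ 0.006 -1.57  -0.004] | dist 194.0 deg 90.0
```

send_rows([
  [41,-186,36,0.006,-1.57,-0.004],
  [41,-186,36,0.006,-1.57,-0.004],
  [41,-186,36,0.006,-1.57,-0.004],
  [41,-186,36,0.006,-1.57,-0.004],
  [41,-186,36,0.006,-1.57,-0.004],
  [41,-186,36,0.006,-1.57,-0.004],
  [41,-186,36,0.006,-1.57,-0.004],
  [41,-186,36,0.006,-1.57,-0.004],
  [41,-186,36,0.006,-1.57,-0.004],
  [41,-186,36,0.006,-1.57,-0.004],
  [41,-186,36,0.006,-1.57,-0.004],
  [41,-186,36,0.006,-1.57,-0.004],
])

```text
t: 11.6
tcp_pos: [0.4281, -0.1461, 0.1104]
eef_rot: [0.252, 0.74, 0.451, -0.432]
wrist_force: [-0.4, 0.7, -2.8]
opening: 0.688
```

```bash
python3 - <<'E'
from h import *
s=st(); show(s); go([435,-145,60],-28,-60,6,s)
d=imaging.get_image('side'); cv2.imwrite('pics/s8.png',cv2.resize(d['img'][150:390,180:420],None,fx=2.4,fy=2.4)[:,:,::-1])
E
```

```text
t 11.6 p [ 428.1 -146.1  110.4] jaw -27.8 z [-0.411 -0.762 -0.5  ] F [-0.4  0.7 -2.8] op 0.688 j [ 0.09  0.61  1.88 -0.81  1.46  1.02]
TCP [ 432.6 -149.6   57. ] ik ok [ 0.09  0.71  1.86 -0.83  1.4   1.1 ]
row mm [45.6  6.4 27.6] rv [-0.005 -0.     0.015] | dist 54.0 deg 0.9
```

View pics/s8.png

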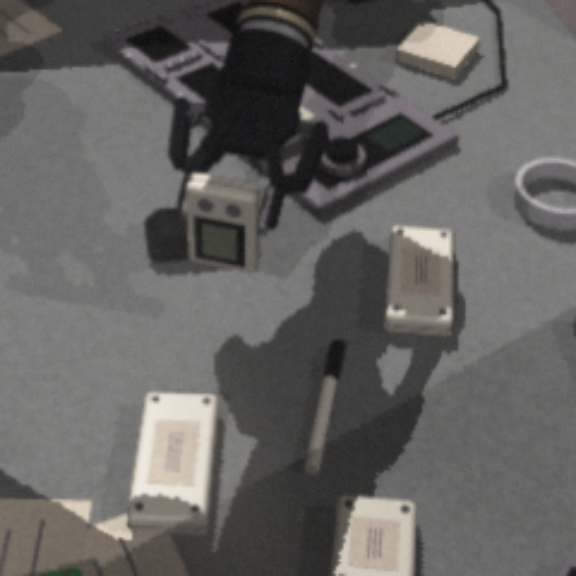

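```bash
python3 - <<'E'
from h import *
s=st(); show(s); go([430,-160,47],-28,-60,6,s)
print(q2R(s['eef_rot']).inv().apply([0,0,-1]).round(3))
E
```

```text
t 11.65 p [ 428.5 -146.7  111.8] jaw -27.9 z [-0.41  -0.762 -0.501] F [ 0.9 -0.  -2. ] op 0.687 j [ 0.09  0.6   1.88 -0.81  1.46  1.02]
TCP [ 427.6 -164.6   44. ] ik ok [ 0.06  0.73  1.87 -0.85  1.37  1.11]
row mm [50.4  8.4 48. ] rv [-0.005 -0.002  0.013] | dist 70.0 deg 0.8
[0.865 0.013 0.501]
```

send_rows([
  [25,4,24,-0.005,0,0.01],
  [42,8,40,-0.005,0,0.01],
  [50,8,48,-0.005,0,0.01],
  [50,8,48,-0.005,0,0.01],
  [50,8,48,-0.005,0,0.01],
])

```text
t: 12.15
tcp_pos: [0.429, -0.1658, 0.0481]
eef_rot: [0.258, 0.744, 0.445, -0.427]
wrist_force: [1.1, 0.8, -2.2]
opening: 0.692
```

send_rows([
  [2.6,0,1.5,0,0,0],
  [2.6,0,1.5,0,0,0],
  [2.6,0,1.5,0,0,0],
])

```text
t: 12.45
tcp_pos: [0.4294, -0.1652, 0.0448]
eef_rot: [0.259, 0.743, 0.446, -0.426]
wrist_force: [-0.2, -0.2, -1.7]
opening: 0.689
```

```bash
python3 - <<'E'
from h import *
s=st(); show(s)
d=imaging.get_image('side'); cv2.imwrite('pics/s9.png',cv2.resize(d['img'][200:330,220:350],None,fx=4.4,fy=4.4)[:,:,::-1])
E
```

```text
t 12.45 p [ 429.4 -165.2   44.8] jaw -28.0 z [-0.403 -0.765 -0.502] F [-0.2 -0.2 -1.7] op 0.689 j [ 0.06  0.73  1.87 -0.85  1.37  1.11]
```

View pics/s9.png

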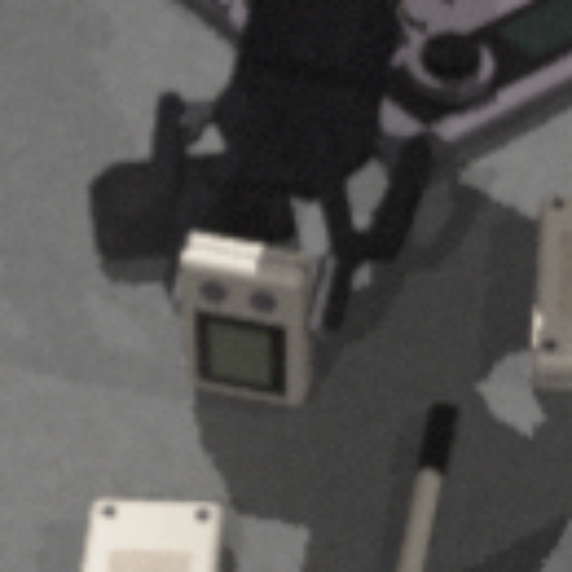

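send_rows([
  [0.9,0,0.5,0,0,0],
  [1.7,0,1,0,0,0],
  [2.6,0,1.5,0,0,0],
  [2.6,0,1.5,0,0,0],
])

```text
t: 12.9
tcp_pos: [0.4287, -0.1654, 0.041]
eef_rot: [0.258, 0.743, 0.446, -0.427]
wrist_force: [-1.2, -0.4, -1.6]
opening: 0.687
```

send_rows([
  [0.9,0,0.5,0,0,0],
  [0.9,0,0.5,0,0,0],
])

```text
t: 13.1
tcp_pos: [0.4287, -0.1654, 0.04]
eef_rot: [0.258, 0.743, 0.446, -0.427]
wrist_force: [0.0, -0.1, -1.7]
opening: 0.687
```

send_rows([
  [0.9,0,0.5,0,0,0],
  [0.9,0,0.5,0,0,0],
])

```text
t: 13.3
tcp_pos: [0.4288, -0.1654, 0.0391]
eef_rot: [0.258, 0.743, 0.446, -0.427]
wrist_force: [0.1, 0.1, -2.8]
opening: 0.687
```

send_rows([
  [0.9,0,0.5,0,0,0],
  [0.9,0,0.5,0,0,0],
])

```text
t: 13.5
tcp_pos: [0.4289, -0.1654, 0.0389]
eef_rot: [0.259, 0.743, 0.445, -0.428]
wrist_force: [-0.1, 1.8, 2.4]
opening: 0.689
```

send_rows([
  [0.9,0,0.5,0,0,0],
  [0.9,0,0.5,0,0,0],
])

```text
t: 13.7
tcp_pos: [0.4289, -0.1655, 0.0389]
eef_rot: [0.259, 0.743, 0.445, -0.428]
wrist_force: [-0.2, 2.5, 7.2]
opening: 0.684
```

send_rows([
  [0.9,0,0.5,0,0,0],
  [0.9,0,0.5,0,0,0],
])

```text
t: 13.9
tcp_pos: [0.4289, -0.1655, 0.0389]
eef_rot: [0.26, 0.742, 0.444, -0.429]
wrist_force: [0.1, 4.6, 11.0]
opening: 0.688
```

send_rows([
  [-1.5,0,-0.9,0,0,0],
  [-1.5,0,-0.9,0,0,0],
])

```text
t: 14.1
tcp_pos: [0.4289, -0.1655, 0.0389]
eef_rot: [0.259, 0.743, 0.445, -0.428]
wrist_force: [0.7, 3.1, 6.5]
opening: 0.691
```

send_rows([
  [0,0,0,0,0,0],
  [0,0,0,0,0,0],
  [0,0,0,0,0,0],
  [0,0,0,0,0,0],
], grip=-0.8)

```text
t: 14.5
tcp_pos: [0.4288, -0.1654, 0.0375]
eef_rot: [0.258, 0.743, 0.446, -0.427]
wrist_force: [0.3, 0.2, 0.5]
opening: 0.895
```

```bash
python3 - <<'E'
from h import *
s=st(); show(s)
d=imaging.get_image('side'); cv2.imwrite('pics/s10.png',cv2.resize(d['img'][200:330,220:350],None,fx=4.4,fy=4.4)[:,:,::-1])
E
```

```text
t 14.5 p [ 428.8 -165.4   37.5] jaw -28.0 z [-0.404 -0.765 -0.502] F [0.3 0.2 0.5] op 0.895 j [ 0.06  0.74  1.87 -0.86  1.36  1.12]
```

View pics/s10.png

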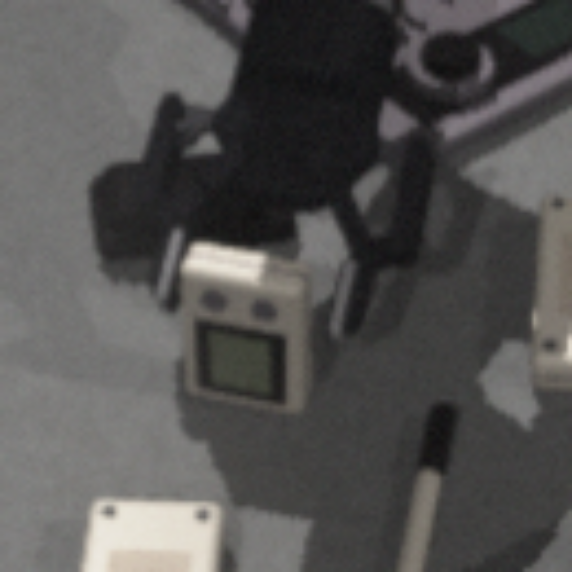

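send_rows([
  [0,0,-25,0,0,0],
  [0,0,-60,0,0,0],
  [0,0,-100,0,0,0],
  [0,0,-130,0,0,0],
])

```text
t: 14.95
tcp_pos: [0.4827, -0.0645, 0.1039]
eef_rot: [0.259, 0.743, 0.446, -0.426]
wrist_force: [1.7, 0.4, -0.2]
opening: 0.899
```

```bash
python3 - <<'E'
from h import *
s=st(); show(s); go([431,-161,42.5],-28,60,-100,s)
c=np.array([431,-161,42.5])
go(c+[0,0,160],-28,0,-20,s)
d=imaging.get_image('side'); cv2.imwrite('pics/s11.png',cv2.resize(d['img'][200:330,220:350],None,fx=4.4,fy=4.4)[:,:,::-1])
E
```

```text
t 14.95 p [482.7 -64.5 103.9] jaw -28.0 z [-0.403 -0.765 -0.503] F [ 1.7  0.4 -0.2] op 0.899 j [ 0.22  0.71  1.71 -0.72  1.57  1.04]
TCP [ 390.3 -237.5   92.5] ik ok [-1.15  0.62  1.93  0.76  1.46 -1.11]
row mm [-88.7  -0.5 175.2] rv [6.000e-03 2.091e+00 1.000e-03] | dist 196.0 deg 119.8
TCP [ 431.  -161.   222.5] ik ok [-0.45 -0.01  2.02 -0.    1.13  0.04]
row mm [-1.575e+02  1.000e-01  3.500e+01] rv [ 0.005  1.044 -0.002] | dist 161.0 deg 59.8
```

View pics/s11.png

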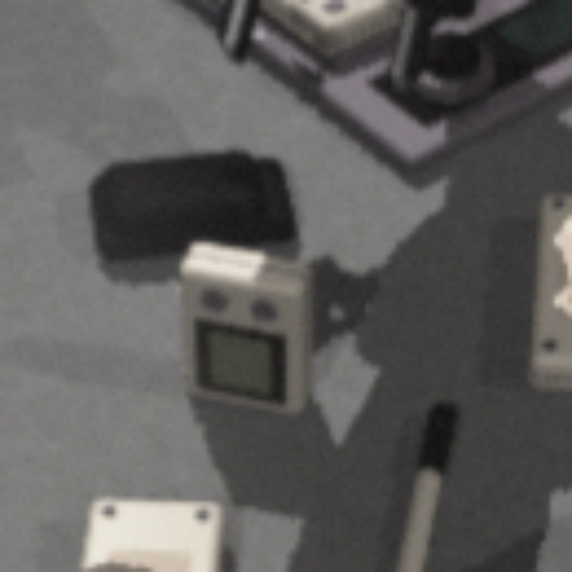

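send_rows([
  [-157,0,35,0,1.044,0],
  [-157,0,35,0,1.044,0],
  [-157,0,35,0,1.044,0],
  [-157,0,35,0,1.044,0],
  [-157,0,35,0,1.044,0],
  [-157,0,35,0,1.044,0],
  [-157,0,35,0,1.044,0],
])

```text
t: 15.7
tcp_pos: [0.4303, -0.1625, 0.2228]
eef_rot: [0.002, 0.857, 0.515, 0.004]
wrist_force: [-1.1, 0.4, -0.6]
opening: 0.902
```

```bash
python3 - <<'E'
from h import *
s=st(); show(s); go([431,-161,42.5],-28,60,-100,s)
E
```

```text
t 15.7 p [ 430.3 -162.5  222.8] jaw -28.0 z [ 0.009  0.    -1.   ] F [-1.1  0.4 -0.6] op 0.902 j [-0.46 -0.01  2.02  0.    1.13  0.03]
TCP [ 390.3 -237.5   92.5] ik ok [-1.15  0.62  1.93  0.76  1.46 -1.11]
row mm [-85.5  -1.1 129.9] rv [0.007 1.043 0.004] | dist 156.0 deg 59.8
```

send_rows([
  [-85,-1,10,0.007,1.043,0.004],
  [-85,-1,10,0.007,1.043,0.004],
  [-85,-1,30,0.007,1.043,0.004],
  [-85,-1,60,0.007,1.043,0.004],
  [-85,-1,90,0.007,1.043,0.004],
  [-85,-1,130,0.007,1.043,0.004],
  [-85,-1,130,0.007,1.043,0.004],
  [-85,-1,130,0.007,1.043,0.004],
  [-85,-1,130,0.007,1.043,0.004],
])

```text
t: 16.6
tcp_pos: [0.3882, -0.2368, 0.089]
eef_rot: [-0.26, 0.744, 0.444, 0.426]
wrist_force: [0.1, 0.3, -0.2]
opening: 0.901
```

```bash
python3 - <<'E'
from h import *
s=st(); show(s); go([431,-161,42.5],-28,60,4,s)
d=imaging.get_image('top'); cv2.imwrite('pics/t12.png',cv2.resize(d['img'][180:380,280:520],None,fx=2.5,fy=2.5)[:,:,::-1])
d=imaging.get_image('side'); cv2.imwrite('pics/s12.png',cv2.resize(d['img'][180:380,180:420],None,fx=2.5,fy=2.5)[:,:,::-1])
E
```

```text
t 16.6 p [ 388.2 -236.8   89. ] jaw -28.1 z [ 0.404  0.765 -0.502] F [ 0.1  0.3 -0.2] op 0.901 j [-1.15  0.62  1.93  0.75  1.45 -1.1 ]
TCP [ 432.6 -157.9   40.5] ik ok [-1.01  0.68  2.01  0.89  1.31 -1.17]
row mm [  3.5   2.5 102.6] rv [-0.003  0.003 -0.009] | dist 103.0 deg 0.5
```

View pics/t12.png

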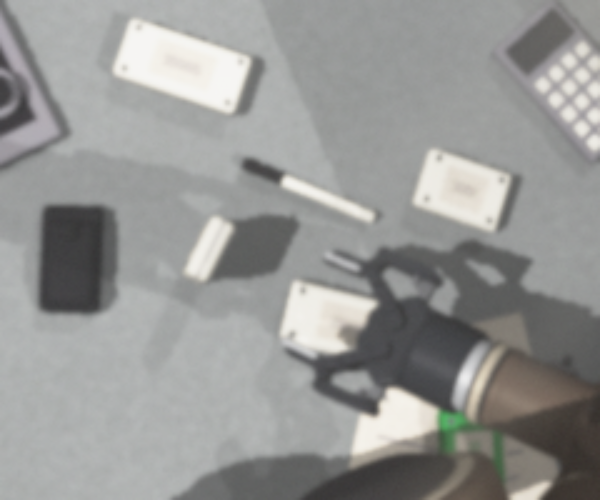

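View pics/s12.png

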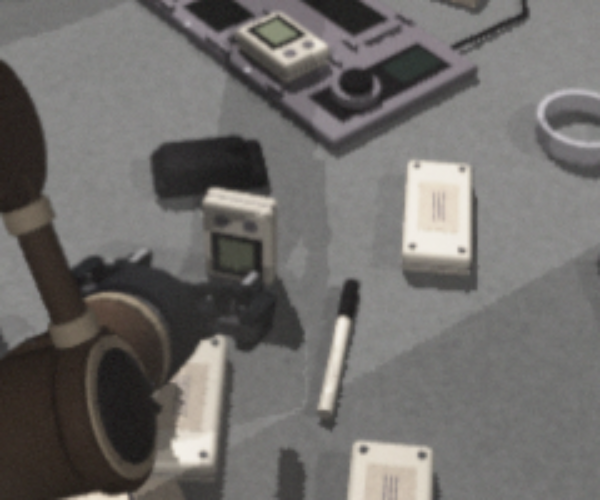

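```bash
python3 - <<'E'
from h import *
d=imaging.get_image('top')
im=d['img']; m=(im.min(2)>175).astype(np.uint8)[255:305,345:385]; 
cs,_=cv2.findContours(m,cv2.RETR_EXTERNAL,cv2.CHAIN_APPROX_NONE); c=max(cs,key=cv2.contourArea)[:,0]+[345,255]
print(cv2.minAreaRect((onplane(d,c,.085)*1000).astype(np.float32)))
E
```

```text
((431.5928649902344, -157.74681091308594), (23.192031860351562, 59.07868576049805), 60.96027755737305)
```

send_rows([
  [1.5,1,40,0,0,-0.01],
  [3.5,2.5,75,0,0,-0.01],
  [3.5,2.5,98,0,0,-0.01],
  [3.5,2.5,106,0,0,-0.01],
  [3.5,2.5,106,0,0,-0.01],
])

```text
t: 17.25
tcp_pos: [0.4355, -0.1546, 0.0416]
eef_rot: [-0.256, 0.741, 0.451, 0.426]
wrist_force: [-1.4, 0.6, 1.3]
opening: 0.898
```

send_rows([
  [0,0,0,0,0,0],
  [0,0,0,0,0,0],
  [0,0,0,0,0,0],
  [0,0,0,0,0,0],
  [0,0,0,0,0,0],
  [0,0,0,0,0,0],
], grip=1)

```text
t: 17.85
tcp_pos: [0.4358, -0.157, 0.0421]
eef_rot: [-0.255, 0.742, 0.449, 0.428]
wrist_force: [-1.7, -2.6, 5.8]
opening: 0.694
```

```bash
python3 - <<'E'
from h import *
s=st(); show(s)
d=imaging.get_image('side'); cv2.imwrite('pics/s13.png',cv2.resize(d['img'][180:380,180:420],None,fx=2.5,fy=2.5)[:,:,::-1])
M=q2R(s['eef_rot']); print(M.inv().apply([0,0,100]))
E
```

```text
t 17.85 p [ 435.8 -157.    42.1] jaw -27.8 z [ 0.405  0.763 -0.504] F [-1.7 -2.6  5.8] op 0.694 j [-1.    0.68  2.01  0.9   1.3  -1.17]
[ 86.38826137   0.65190413 -50.36510021]
```

View pics/s13.png

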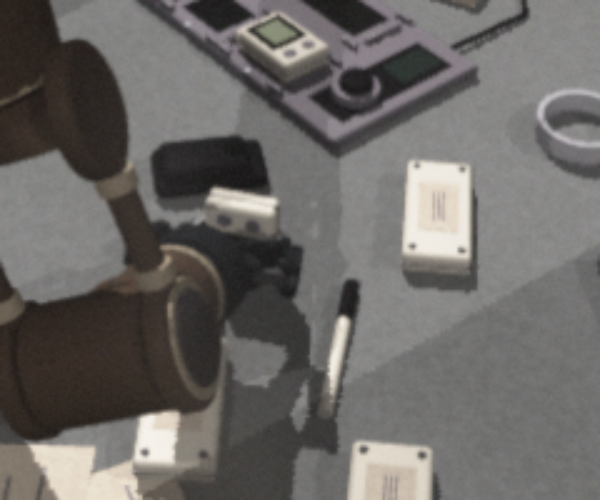

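send_rows([
  [30,0,-18,0,0,0],
  [60,0,-35,0,0,0],
  [90,0,-52,0,0,0],
  [112,0,-65,0,0,0],
  [112,0,-65,0,0,0],
])

```text
t: 18.4
tcp_pos: [0.4361, -0.1574, 0.1724]
eef_rot: [-0.252, 0.742, 0.451, 0.427]
wrist_force: [-0.5, -1.1, -2.7]
opening: 0.693
```

```bash
python3 - <<'E'
from h import *
s=st(); show(s); go([440,-100,170],-10,0,6,s); go([440,-160,170],-28,-30,6,s);
p,r=gp([482,217,130],26,-30,6); print(ik(p,r))
E
```

```text
t 18.4 p [ 436.1 -157.4  172.4] jaw -27.8 z [ 0.406  0.759 -0.509] F [-0.5 -1.1 -2.7] op 0.693 j [-1.    0.4   2.04  0.86  1.46 -0.98]
TCP [ 440. -100.  164.] ik ok [-0.32  0.05  2.09  0.    1.   -0.15]
row mm [ 19.8 -23.4  49.5] rv [ 0.171 -1.027 -0.276] | dist 58.0 deg 61.7
TCP [ 438.6 -162.6  164.8] ik ok [-0.13  0.23  1.98 -0.53  1.19  0.63]
row mm [-8.3  4.6  0.9] rv [ 0.011 -1.561  0.007] | dist 10.0 deg 89.4
[ 0.63204511  0.35111423  1.92004582 -0.59997215  1.05829262  0.5287765 ]
```

Rotate −90° in place while shifting toward the dock, holding height.

send_rows([
  [-8,5,1,0.011,-1.561,0.007],
  [-8,5,1,0.011,-1.561,0.007],
  [-8,5,1,0.011,-1.561,0.007],
  [-8,5,1,0.011,-1.561,0.007],
  [-8,5,1,0.011,-1.561,0.007],
  [-8,5,1,0.011,-1.561,0.007],
  [-8,5,1,0.011,-1.561,0.007],
  [-8,5,1,0.011,-1.561,0.007],
  [-8,5,1,0.011,-1.561,0.007],
  [-8,5,1,0.011,-1.561,0.007],
  [-8,5,1,0.011,-1.561,0.007],
])

```text
t: 19.5
tcp_pos: [0.4379, -0.1585, 0.1606]
eef_rot: [0.13, 0.826, 0.501, -0.223]
wrist_force: [-0.2, -0.1, -2.7]
opening: 0.692
```

```bash
python3 - <<'E'
from h import *
s=st(); show(s); go([482,217,130],26,-30,6,s)
E
```

```text
t 19.5 p [ 437.9 -158.5  160.6] jaw -27.7 z [-0.239 -0.438 -0.866] F [-0.2 -0.1 -2.7] op 0.692 j [-0.12  0.24  1.98 -0.52  1.19  0.62]
TCP [483.3 214.3 124.8] ik ok [ 0.63  0.35  1.92 -0.6   1.06  0.53]
row mm [ 322.8 -132.6 -143.2] rv [-0.476 -0.005 -0.807] | dist 377.0 deg 53.7
```

send_rows([
  [323,-133,-143,-0.476,-0.005,-0.807],
  [323,-133,-143,-0.476,-0.005,-0.807],
  [323,-133,-143,-0.476,-0.005,-0.807],
  [323,-133,-143,-0.476,-0.005,-0.807],
  [323,-133,-143,-0.476,-0.005,-0.807],
  [323,-133,-143,-0.476,-0.005,-0.807],
  [323,-133,-143,-0.476,-0.005,-0.807],
  [323,-133,-143,-0.476,-0.005,-0.807],
  [323,-133,-143,-0.476,-0.005,-0.807],
  [323,-133,-143,-0.476,-0.005,-0.807],
  [323,-133,-143,-0.476,-0.005,-0.807],
])

```text
t: 20.6
tcp_pos: [0.4836, 0.211, 0.1264]
eef_rot: [0.22, 0.514, 0.818, -0.137]
wrist_force: [0.5, -0.4, -1.8]
opening: 0.686
```

```bash
python3 - <<'E'
from h import *
s=st(); show(s); go([482,217,50],26,-30,6,s)
for n in('top','side'):
  d=imaging.get_image(n); a=d['img'][150:310,110:310] if n=='top' else d['img'][100:260,200:400]
  cv2.imwrite(f'pics/{n}14.png',cv2.resize(a,None,fx=3.5,fy=3.5)[:,:,::-1])
E
```

```text
t 20.6 p [483.6 211.  126.4] jaw 25.7 z [ 0.218 -0.45  -0.866] F [ 0.5 -0.4 -1.8] op 0.686 j [ 0.63  0.35  1.92 -0.6   1.06  0.53]
TCP [483.3 214.3  44.8] ik ok [ 0.63  0.49  1.94 -0.66  0.94  0.64]
row mm [43.5  1.  69.1] rv [-0.001  0.001 -0.005] | dist 82.0 deg 0.3
```

View pics/top14.png

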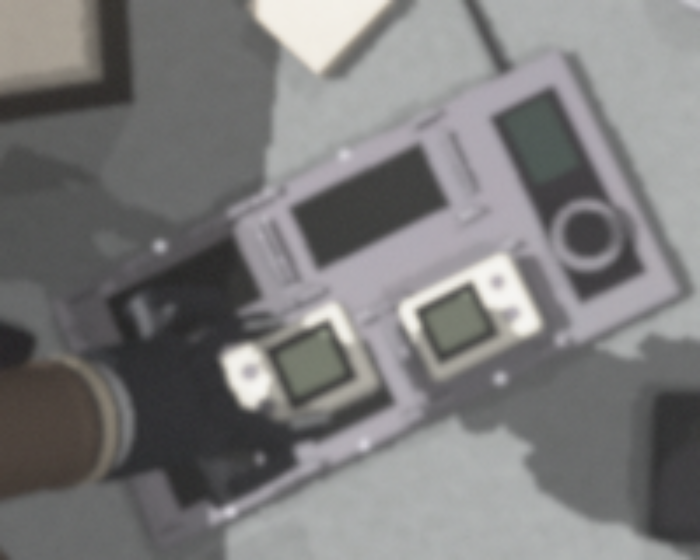

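View pics/side14.png

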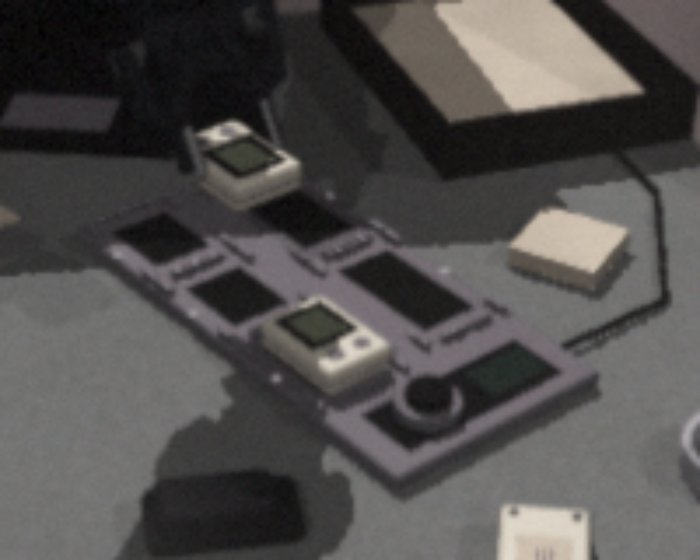

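send_rows([
  [22,1,35,0,0,0],
  [38,1,58,0,0,0],
  [43,1,69,0,0,0],
  [43,1,69,0,0,0],
  [43,1,69,0,0,0],
])

```text
t: 21.2
tcp_pos: [0.4854, 0.2154, 0.0473]
eef_rot: [0.221, 0.514, 0.818, -0.135]
wrist_force: [0.0, -0.5, -1.2]
opening: 0.69
```

```bash
python3 - <<'E'
from h import *
s=st(); show(s); go([482,217,30],26,-30,6,s)
for n in('top','side'):
  d=imaging.get_image(n); a=d['img'][190:290,150:270] if n=='top' else d['img'][120:240,220:360]
  cv2.imwrite(f'pics/{n}15.png',cv2.resize(a,None,fx=5,fy=5)[:,:,::-1])
  # predicted outline of logger bottom if in right place at this z
E
```

```text
t 21.2 p [485.4 215.4  47.3] jaw 25.8 z [ 0.222 -0.449 -0.866] F [ 0.  -0.5 -1.2] op 0.69 j [ 0.63  0.49  1.93 -0.66  0.94  0.64]
TCP [483.3 214.3  24.8] ik ok [ 0.63  0.52  1.94 -0.68  0.91  0.66]
row mm [11.2 -2.5 19.5] rv [ 0.003  0.001 -0.007] | dist 23.0 deg 0.4
```

View pics/top15.png

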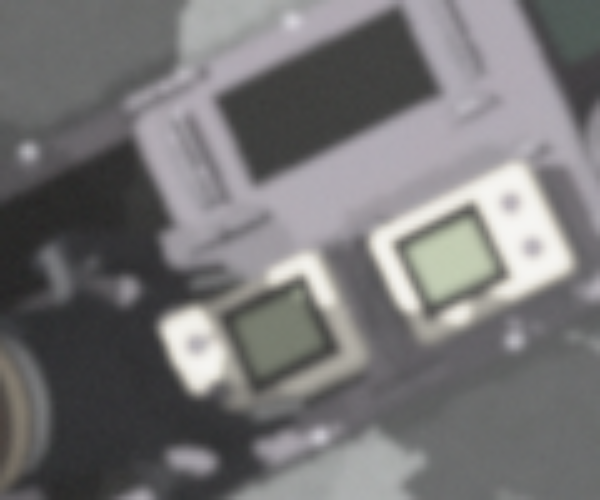

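View pics/side15.png

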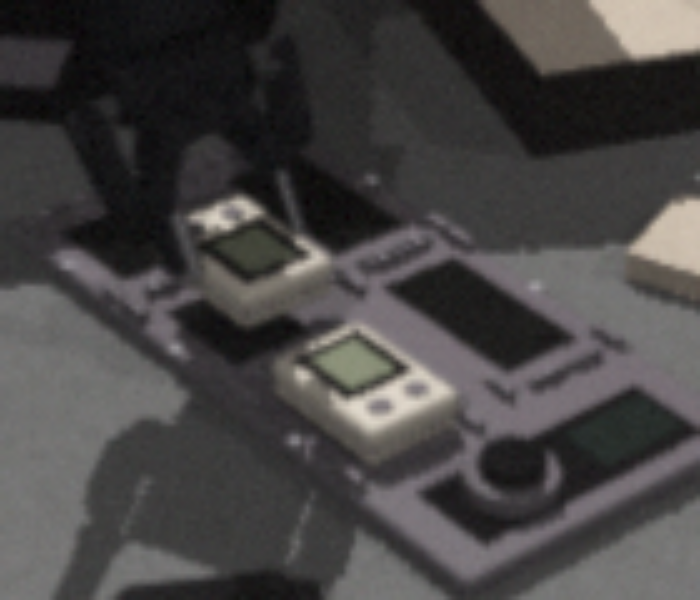

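```bash
cat >> h.py <<'E'
th=np.radians(26);DX=np.array([np.cos(th),np.sin(th),0]);DY=np.array([-np.sin(th),np.cos(th),0])
def outline(c,half,z,ux=DX,uy=DY): return [np.array([c[0],c[1],z])+a*half*uy+b*30*ux for a,b in((-1,-1),(-1,1),(1,1),(1,-1))]
def overlay(n,boxes,crop,k,fn):
    d=imaging.get_image(n); x0,y0,x1,y1=crop; im=cv2.resize(d['img'][y0:y1,x0:x1],None,fx=k,fy=k,interpolation=cv2.INTER_CUBIC)[:,:,::-1].copy()
    for b,col in boxes:
        q=((project(d,np.array(b)/1000)-[x0,y0]+.5)*k).astype(int); cv2.polylines(im,[q.reshape(-1,1,2)],True,col,1)
    cv2.imwrite(fn,im)
BAYS={'s0':-106,'s1':0,'s2':106}
def bay(x,y): return np.array([532,240.6,14])+x*DX+y*DY
E
python3 - <<'E'
from h import *
c=[484.1,218.1,52.5]
B=[(outline(c,42.5,64.5),(0,0,255)),(outline(c,42.5,40.5),(255,0,0))]
for y in(-106,0,106):
    b=bay(-55,y); B.append((([b+sy*48.5*DY+sx*36*DX for sy,sx in((-1,-1),(-1,1),(1,1),(1,-1))]),(0,200,0)))
overlay('top',B,(150,190,270,290),6,'pics/o1.png')
overlay('side',B,(210,110,360,240),5,'pics/o2.png')
E
```

```text
(no output)
```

View pics/o1.png

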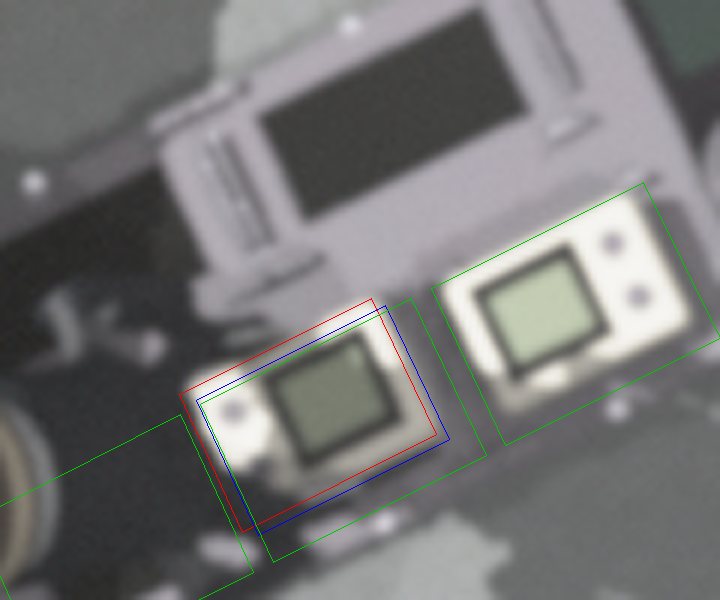

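View pics/o2.png

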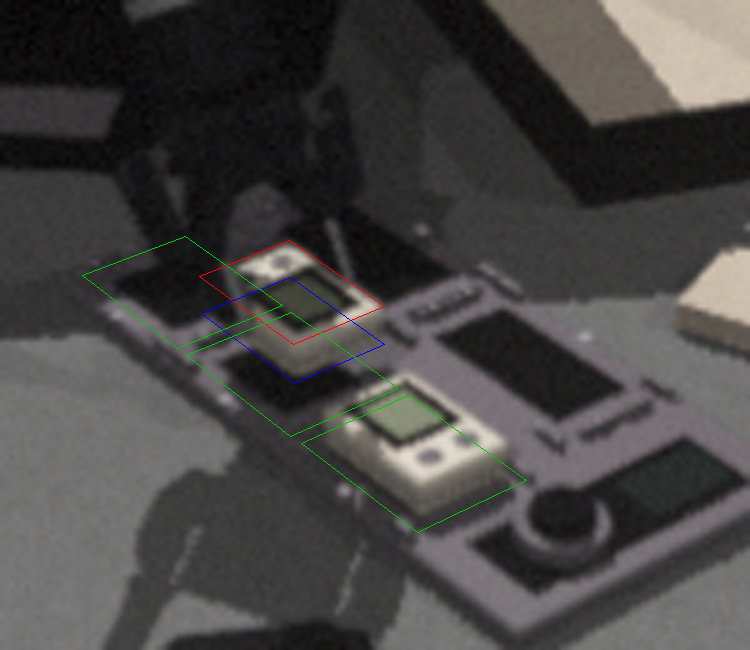

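send_rows([
  [6,-2,10,0.003,0,-0.005],
  [11,-2.5,19.5,0.003,0,-0.005],
  [11,-2.5,19.5,0.003,0,-0.005],
  [11,-2.5,19.5,0.003,0,-0.005],
])

```text
t: 21.8
tcp_pos: [0.4819, 0.214, 0.0232]
eef_rot: [0.219, 0.512, 0.819, -0.138]
wrist_force: [-0.4, 0.9, -0.9]
opening: 0.688
```

send_rows([
  [0.5,0,0.9,0,0,0],
  [1,0,1.7,0,0,0],
  [1,0,1.7,0,0,0],
])

```text
t: 22.1
tcp_pos: [0.4827, 0.2147, 0.0222]
eef_rot: [0.219, 0.512, 0.819, -0.137]
wrist_force: [-0.5, 0.3, -1.7]
opening: 0.689
```

send_rows([
  [0.5,0,0.9,0,0,0],
  [0.5,0,0.9,0,0,0],
])

```text
t: 22.3
tcp_pos: [0.4829, 0.2147, 0.0215]
eef_rot: [0.22, 0.512, 0.819, -0.137]
wrist_force: [-1.3, 0.1, -0.3]
opening: 0.693
```

send_rows([
  [0.5,0,0.9,0,0,0],
  [0.5,0,0.9,0,0,0],
])

```text
t: 22.5
tcp_pos: [0.483, 0.2147, 0.0213]
eef_rot: [0.22, 0.512, 0.819, -0.138]
wrist_force: [-3.2, 2.1, 5.6]
opening: 0.686
```

Contact on the floor. Release and retreat along the tool.

send_rows([
  [0,0,0,0,0,0],
  [0,0,0,0,0,0],
  [0,0,0,0,0,0],
  [0,0,0,0,0,0],
], grip=-0.8)

```text
t: 22.9
tcp_pos: [0.4826, 0.2144, 0.02]
eef_rot: [0.219, 0.512, 0.819, -0.137]
wrist_force: [0.3, 0.3, 1.6]
opening: 0.901
```

send_rows([
  [0,0,-25,0,0,0],
  [0,0,-60,0,0,0],
  [0,0,-100,0,0,0],
  [0,0,-150,0,0,0],
  [0,0,-170,0,0,0],
])

```text
t: 23.4
tcp_pos: [0.4468, 0.2942, 0.1715]
eef_rot: [0.22, 0.512, 0.819, -0.134]
wrist_force: [0.1, 1.1, -0.4]
opening: 0.899
```

```bash
python3 - <<'E'
from h import *
s=st(); show(s)
B=[]
for y in(-106,0,106):
    b=bay(-55,y); B.append((([b+sy*48.5*DY+sx*36*DX for sy,sx in((-1,-1),(-1,1),(1,1),(1,-1))]),(0,200,0)))
for y in(-106,0): B.append((outline(bay(-55,y),42.5,38),(0,0,255)))
overlay('top',B,(130,180,280,300),5,'pics/o3.png')
overlay('side',B,(210,110,360,240),5,'pics/o4.png')
d=imaging.get_image('top'); [print(x) for x in loggers(d,lo=195)[1] if x[0][1]>180]
E
```

```text
t 23.4 p [446.8 294.2 171.5] jaw 26.0 z [ 0.224 -0.445 -0.867] F [ 0.1  1.1 -0.4] op 0.899 j [ 0.78  0.33  1.83 -0.53  1.21  0.58]
(array([202., 260.]), 484.3, 219.9, 83.4, 58.4, -64.1)
(array([464., 255.]), 487.4, -409.7, 82.6, 55.7, 69.9)
(array([244., 240.]), 533.3, 124.3, 83.6, 58.4, -64.0)
(array([352., 206.]), 612.4, -139.9, 123.3, 58.9, 70.4)
```

View pics/o3.png

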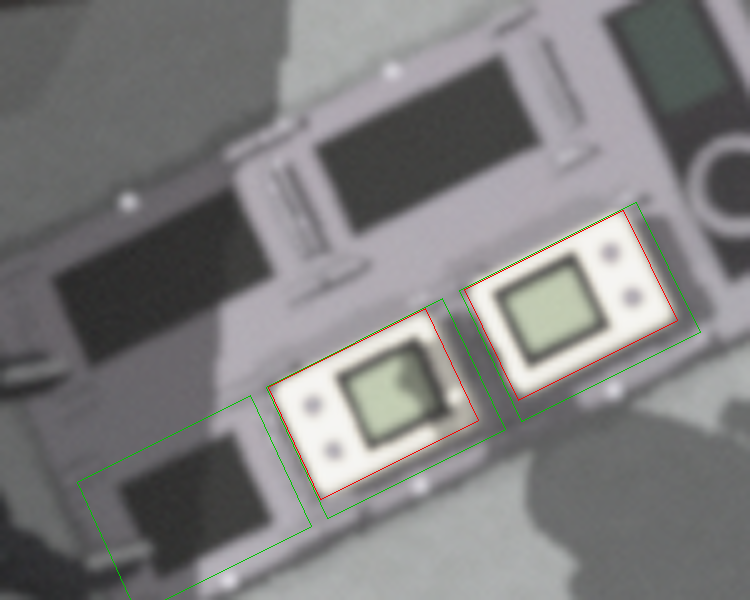

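View pics/o4.png

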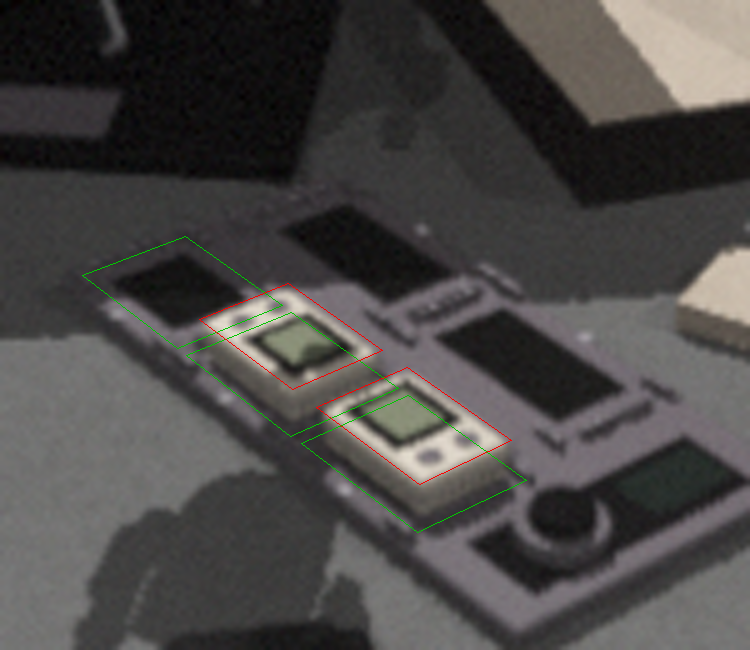

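```bash
python3 - <<'E'
from h import *
s=st(); go([487.5,-409.7,12],-20,30,-150,s); go([487.5,-409.7,12],-20,30,-80,s)
p,r=gp([487.5,-409.7,12],-20,30,6); print(ok(ik(p,r)))
E
```

```text
TCP [ 461.8 -480.2  141.9] ik ok [-1.05  0.67  1.38  0.39  1.46 -0.82]
row mm [-594.7 -324.5  372.1] rv [0.003 0.986 0.839] | dist 773.0 deg 74.2
TCP [ 473.8 -447.3   81.3] ik ok [-1.02  0.71  1.46  0.41  1.34 -0.84]
row mm [-543.3 -299.5  412.6] rv [0.003 0.986 0.839] | dist 745.0 deg 74.2
True
```

send_rows([
  [-595,-325,372,0,0.986,0.839],
  [-595,-325,372,0,0.986,0.839],
  [-595,-325,372,0,0.986,0.839],
  [-595,-325,372,0,0.986,0.839],
  [-595,-325,372,0,0.986,0.839],
  [-595,-325,372,0,0.986,0.839],
  [-595,-325,372,0,0.986,0.839],
  [-595,-325,372,0,0.986,0.839],
  [-595,-325,372,0,0.986,0.839],
  [-595,-325,372,0,0.986,0.839],
  [-595,-325,372,0,0.986,0.839],
  [-595,-325,372,0,0.986,0.839],
])

```text
t: 24.75
tcp_pos: [0.4538, -0.3056, 0.1452]
eef_rot: [-0.15, 0.793, 0.552, 0.211]
wrist_force: [0.2, 0.5, 0.8]
opening: 0.904
```

```bash
python3 - <<'E'
from h import *
s=st(); show(s); go([487.5,-409.7,12],-20,30,-80,s)
E
```

```text
t 24.75 p [ 453.8 -305.6  145.2] jaw -20.3 z [ 0.17   0.471 -0.866] F [0.2 0.5 0.8] op 0.904 j [-0.92  0.42  1.77  0.45  1.29 -0.77]
TCP [ 473.8 -447.3   81.3] ik ok [-1.02  0.71  1.46  0.41  1.34 -0.84]
row mm [-140.9   68.1   -8. ] rv [-0.002 -0.    -0.006] | dist 157.0 deg 0.4
```

send_rows([
  [-141,68,-8,0,0,-0.006],
  [-141,68,-8,0,0,-0.006],
  [-141,68,-8,0,0,-0.006],
  [-141,68,-8,0,0,-0.006],
  [-141,68,-8,0,0,-0.006],
  [-141,68,-8,0,0,-0.006],
])

```text
t: 25.35
tcp_pos: [0.476, -0.4442, 0.0839]
eef_rot: [-0.149, 0.79, 0.555, 0.212]
wrist_force: [-0.2, 0.3, -0.7]
opening: 0.898
```

```bash
python3 - <<'E'
from h import *
s=st(); show(s); go([487.5,-409.7,12],-20,30,6,s)
d=imaging.get_image('side'); cv2.imwrite('pics/s16.png',cv2.resize(d['img'][230:480,200:500],None,fx=2.4,fy=2.4)[:,:,::-1])
E
```

```text
t 25.35 p [ 476.  -444.2   83.9] jaw -19.8 z [ 0.17   0.471 -0.866] F [-0.2  0.3 -0.7] op 0.898 j [-1.01  0.7   1.46  0.42  1.34 -0.84]
TCP [ 488.5 -406.9    6.8] ik ok [-0.97  0.77  1.53  0.45  1.2  -0.86]
row mm [-4.5 -0.9 86.4] rv [-0.001 -0.001  0.003] | dist 87.0 deg 0.2
```

View pics/s16.png

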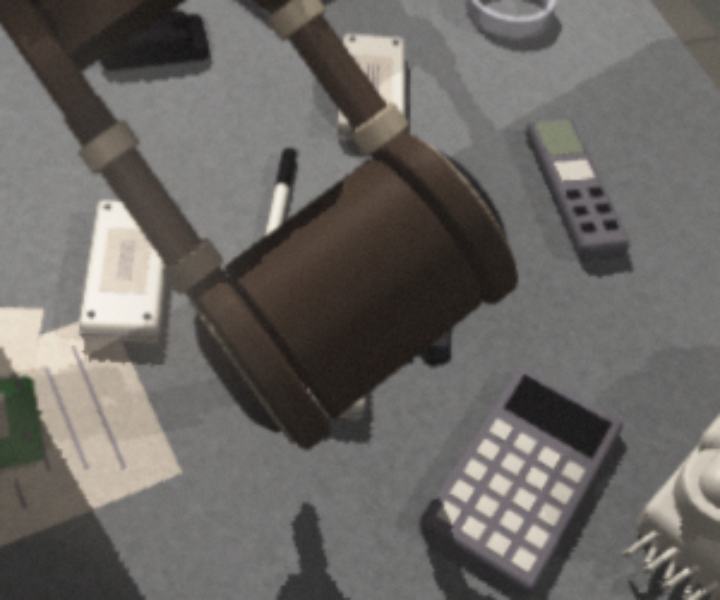

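send_rows([
  [-4,-1,40,0,0,0],
  [-4.5,-1,65,0,0,0],
  [-4.5,-1,80,0,0,0],
  [-4.5,-1,86,0,0,0],
  [-4.5,-1,86,0,0,0],
])

```text
t: 25.9
tcp_pos: [0.49, -0.4081, 0.0088]
eef_rot: [-0.147, 0.79, 0.557, 0.212]
wrist_force: [0.3, -0.7, 0.7]
opening: 0.901
```

send_rows([
  [0,0,0,0,0,0],
  [0,0,0,0,0,0],
  [0,0,0,0,0,0],
  [0,0,0,0,0,0],
  [0,0,0,0,0,0],
  [0,0,0,0,0,0],
], grip=1)

```text
t: 26.5
tcp_pos: [0.4906, -0.4113, 0.0103]
eef_rot: [-0.145, 0.79, 0.556, 0.212]
wrist_force: [-1.5, -1.7, 5.7]
opening: 0.684
```

send_rows([
  [15,0,-26,0,0,0],
  [30,0,-52,0,0,0],
  [45,0,-78,0,0,0],
  [60,0,-103,0,0,0],
  [60,0,-103,0,0,0],
])

```text
t: 27.0
tcp_pos: [0.4915, -0.4107, 0.132]
eef_rot: [-0.142, 0.79, 0.557, 0.212]
wrist_force: [1.3, -0.6, -1.4]
opening: 0.69
```

```bash
python3 - <<'E'
from h import *
s=st(); show(s); go([430,-160,120],-20,-60,6,s)
for f in np.linspace(0,1,7):
  c=(1-f)*np.array([487,-410,130])+f*np.array([430,-160,120]); p,r=gp(c,-20,30-90*min(1,f*1.0)); q=ik(p,r); print(ok(q),q.round(2))
E
```

```text
t 27.0 p [ 491.5 -410.7  132. ] jaw -19.8 z [ 0.177  0.462 -0.869] F [ 1.3 -0.6 -1.4] op 0.69 j [-0.97  0.6   1.51  0.43  1.36 -0.79]
TCP [ 428.2 -164.9  117. ] ik ok [ 0.09  0.55  1.97 -0.92  1.38  1.01]
row mm [ 175.9 -142.9  115.4] rv [ 0.013 -1.564  0.   ] | dist 254.0 deg 89.6
True [-0.97  0.61  1.52  0.43  1.36 -0.79]
True [-0.85  0.45  1.7   0.25  1.13 -0.62]
True [-0.69  0.34  1.85  0.    0.96 -0.34]
True [-0.49  0.28  1.95 -0.33  0.9   0.07]
True [-0.28  0.3   2.   -0.64  0.98  0.48]
True [-0.07  0.4   2.01 -0.84  1.16  0.79]
True [ 0.09  0.55  1.97 -0.92  1.38  1.01]
```

send_rows([
  [176,-143,115,0.013,-1.564,0],
  [176,-143,115,0.013,-1.564,0],
  [176,-143,115,0.013,-1.564,0],
  [176,-143,115,0.013,-1.564,0],
  [176,-143,115,0.013,-1.564,0],
  [176,-143,115,0.013,-1.564,0],
  [176,-143,115,0.013,-1.564,0],
  [176,-143,115,0.013,-1.564,0],
  [176,-143,115,0.013,-1.564,0],
  [176,-143,115,0.013,-1.564,0],
  [176,-143,115,0.013,-1.564,0],
  [176,-143,115,0.013,-1.564,0],
])

```text
t: 28.2
tcp_pos: [0.4234, -0.1605, 0.1091]
eef_rot: [0.28, 0.706, 0.502, -0.413]
wrist_force: [-1.1, 0.7, -3.1]
opening: 0.688
```

```bash
python3 - <<'E'
from h import *
s=st(); show(s); go([430,-160,46],-20,-60,6,s)
d=imaging.get_image('side'); cv2.imwrite('pics/s17.png',cv2.resize(d['img'][150:390,180:420],None,fx=2.4,fy=2.4)[:,:,::-1])
E
```

```text
t 28.2 p [ 423.4 -160.5  109.1] jaw -19.8 z [-0.302 -0.811 -0.501] F [-1.1  0.7 -3.1] op 0.688 j [ 0.1   0.56  1.97 -0.91  1.37  1.  ]
TCP [ 428.2 -164.9   43. ] ik ok [ 0.09  0.7   1.95 -0.95  1.3   1.11]
row mm [55.8  7.3 35.2] rv [-0.006 -0.002  0.019] | dist 66.0 deg 1.1
```

View pics/s17.png

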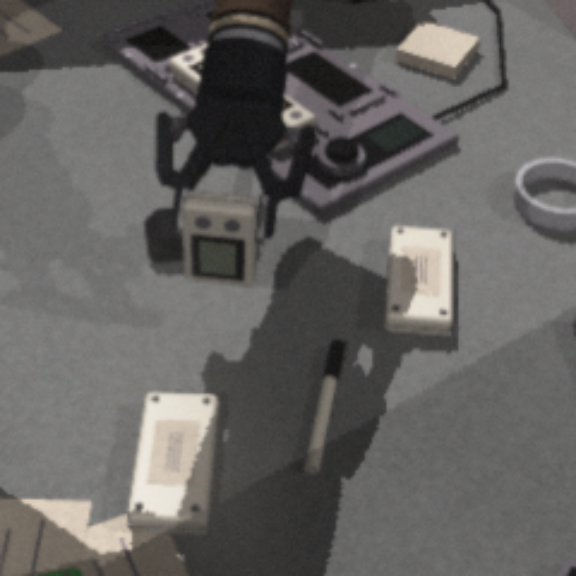

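send_rows([
  [28,4,18,-0.006,-0.002,0.019],
  [46,7,30,-0.006,-0.002,0.019],
  [56,7,35,-0.006,-0.002,0.019],
  [56,7,35,-0.006,-0.002,0.019],
  [56,7,35,-0.006,-0.002,0.019],
])

```text
t: 28.75
tcp_pos: [0.4317, -0.1668, 0.0499]
eef_rot: [0.29, 0.713, 0.493, -0.406]
wrist_force: [0.3, 0.6, -1.7]
opening: 0.687
```

send_rows([
  [1.7,0,1,0,0,0],
  [1.7,0,1,0,0,0],
  [1.7,0,1,0,0,0],
])

```text
t: 29.05
tcp_pos: [0.4319, -0.1664, 0.0475]
eef_rot: [0.29, 0.713, 0.493, -0.406]
wrist_force: [-0.4, 0.0, -1.8]
opening: 0.688
```

```bash
python3 - <<'E'
from h import *
s=st(); show(s); print(q2R(s['eef_rot']).as_matrix().round(3)); go([430,-160,43],-20,-60,6,s)
E
```

```text
t 29.05 p [ 431.9 -166.4   47.5] jaw -20.2 z [-0.292 -0.814 -0.503] F [-0.4  0.  -1.8] op 0.688 j [ 0.09  0.69  1.94 -0.95  1.3   1.11]
[[ 0.184  0.938 -0.292]
 [ 0.468 -0.345 -0.814]
 [-0.864  0.013 -0.503]]
TCP [ 428.2 -164.9   40. ] ik ok [ 0.09  0.71  1.94 -0.95  1.3   1.11]
row mm [ 6.5 -4.   3.6] rv [ 0.004 -0.003 -0.013] | dist 8.0 deg 0.8
```

send_rows([
  [1.7,-1,1,0.004,-0.003,-0.013],
  [3.5,-2,2,0.004,-0.003,-0.013],
  [3.5,-2,2,0.004,-0.003,-0.013],
])

```text
t: 29.35
tcp_pos: [0.4292, -0.1656, 0.0424]
eef_rot: [0.286, 0.709, 0.497, -0.41]
wrist_force: [-0.5, -0.4, -2.9]
opening: 0.688
```

send_rows([
  [0.9,0,0.5,0,0,0],
  [0.9,0,0.5,0,0,0],
])

```text
t: 29.55
tcp_pos: [0.4295, -0.1657, 0.0416]
eef_rot: [0.286, 0.709, 0.497, -0.41]
wrist_force: [-0.9, 0.3, -1.9]
opening: 0.691
```

send_rows([
  [0.9,0,0.5,0,0,0],
  [0.9,0,0.5,0,0,0],
])

```text
t: 29.75
tcp_pos: [0.4296, -0.1657, 0.0406]
eef_rot: [0.286, 0.709, 0.497, -0.41]
wrist_force: [-0.6, -0.7, -1.7]
opening: 0.687
```

send_rows([
  [0.9,0,0.5,0,0,0],
  [0.9,0,0.5,0,0,0],
])

```text
t: 29.95
tcp_pos: [0.4296, -0.1657, 0.0396]
eef_rot: [0.286, 0.709, 0.497, -0.41]
wrist_force: [-0.6, -0.2, -1.3]
opening: 0.689
```

send_rows([
  [0.9,0,0.5,0,0,0],
  [0.9,0,0.5,0,0,0],
])

```text
t: 30.15
tcp_pos: [0.4296, -0.1657, 0.0394]
eef_rot: [0.287, 0.709, 0.496, -0.411]
wrist_force: [-0.2, 1.8, 2.9]
opening: 0.688
```

send_rows([
  [0.9,0,0.5,0,0,0],
  [0.9,0,0.5,0,0,0],
])

```text
t: 30.35
tcp_pos: [0.4296, -0.1657, 0.0394]
eef_rot: [0.287, 0.709, 0.496, -0.411]
wrist_force: [-1.1, 4.3, 6.8]
opening: 0.684
```

send_rows([
  [0.9,0,0.5,0,0,0],
  [0.9,0,0.5,0,0,0],
])

```text
t: 30.55
tcp_pos: [0.4296, -0.1657, 0.0393]
eef_rot: [0.288, 0.709, 0.495, -0.412]
wrist_force: [-1.8, 5.8, 11.3]
opening: 0.689
```

send_rows([
  [-1.5,0,-0.9,0,0,0],
  [-1.5,0,-0.9,0,0,0],
])

```text
t: 30.75
tcp_pos: [0.4296, -0.1657, 0.0394]
eef_rot: [0.287, 0.709, 0.496, -0.411]
wrist_force: [-0.5, 3.8, 5.7]
opening: 0.682
```

send_rows([
  [0,0,0,0,0,0],
  [0,0,0,0,0,0],
  [0,0,0,0,0,0],
  [0,0,0,0,0,0],
], grip=-0.8)

```text
t: 31.15
tcp_pos: [0.4296, -0.1657, 0.038]
eef_rot: [0.286, 0.709, 0.497, -0.41]
wrist_force: [0.3, 0.1, -0.0]
opening: 0.9
```

send_rows([
  [0,0,-25,0,0,0],
  [0,0,-60,0,0,0],
  [0,0,-100,0,0,0],
  [0,0,-130,0,0,0],
])

```text
t: 31.55
tcp_pos: [0.4693, -0.0584, 0.1041]
eef_rot: [0.287, 0.709, 0.497, -0.409]
wrist_force: [0.9, -0.0, -0.5]
opening: 0.9
```

```bash
cat >> h.py <<'E'
def standing(h=.085,win=(335,245,395,315),lo=175):
    d=imaging.get_image('top'); x0,y0,x1,y1=win
    m=(d['img'].min(2)>lo).astype(np.uint8)[y0:y1,x0:x1]
    cs,_=cv2.findContours(m,cv2.RETR_EXTERNAL,cv2.CHAIN_APPROX_NONE)
    for c in cs:
        if cv2.contourArea(c)>60: print('stand',c[:,0].mean(0)+[x0,y0],[np.round(v,1) for v in cv2.minAreaRect((onplane(d,c[:,0]+[x0,y0],h)*1000).astype(np.float32))])
E
python3 - <<'E'
from h import *
s=st(); show(s); standing()
c=np.array([432,-160,42.5]); go(c+[0,0,160],-20,0,-20,s)
d=imaging.get_image('side'); cv2.imwrite('pics/s18.png',cv2.resize(d['img'][200:330,220:350],None,fx=4.4,fy=4.4)[:,:,::-1])
E
```

```text
t 31.55 p [469.3 -58.4 104.1] jaw -20.0 z [-0.296 -0.814 -0.5  ] F [ 0.9 -0.  -0.5] op 0.9 j [ 0.27  0.66  1.81 -0.79  1.5   1.03]
stand [339.53191489 296.4787234 ] [array([ 389.1, -109.2]), array([29.4, 72. ]), np.float64(89.2)]
TCP [ 432.  -160.   222.5] ik ok [-0.45 -0.01  2.01 -0.    1.13 -0.1 ]
row mm [-156.6   -0.3   34.5] rv [-0.     1.047  0.   ] | dist 160.0 deg 60.0
```

View pics/s18.png

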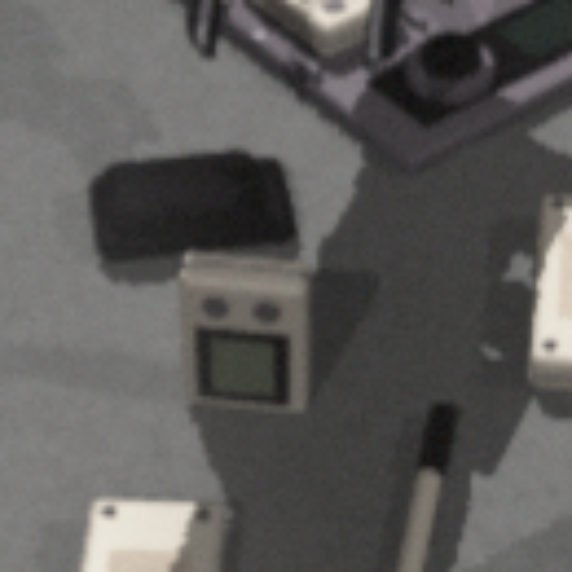

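Standing, like the first. Move over the top and to the other side.

send_rows([
  [-157,0,35,0,1.047,0],
  [-157,0,35,0,1.047,0],
  [-157,0,35,0,1.047,0],
  [-157,0,35,0,1.047,0],
  [-157,0,35,0,1.047,0],
  [-157,0,35,0,1.047,0],
  [-157,0,35,0,1.047,0],
])

```text
t: 32.35
tcp_pos: [0.4307, -0.1627, 0.2224]
eef_rot: [-0.001, 0.82, 0.573, 0.002]
wrist_force: [-1.0, 0.1, -1.2]
opening: 0.902
```

```bash
python3 - <<'E'
from h import *
s=st(); show(s); go([432,-159,42.5],-20,60,-100,s)
E
```

```text
t 32.35 p [ 430.7 -162.7  222.4] jaw -20.1 z [ 0.003  0.004 -1.   ] F [-1.   0.1 -1.2] op 0.902 j [-0.46 -0.01  2.02  0.    1.13 -0.11]
TCP [ 402.4 -240.4   92.5] ik ok [-1.09  0.66  1.83  0.69  1.52 -1.11]
row mm [-8.320e+01 -1.000e-01  1.295e+02] rv [ 2.000e-03  1.043e+00 -1.000e-03] | dist 154.0 deg 59.7
```

send_rows([
  [-83,0,10,0,1.043,0],
  [-83,0,10,0,1.043,0],
  [-83,0,30,0,1.043,0],
  [-83,0,60,0,1.043,0],
  [-83,0,90,0,1.043,0],
  [-83,0,130,0,1.043,0],
  [-83,0,130,0,1.043,0],
  [-83,0,130,0,1.043,0],
  [-83,0,130,0,1.043,0],
])

```text
t: 33.25
tcp_pos: [0.4016, -0.2399, 0.0904]
eef_rot: [-0.287, 0.711, 0.495, 0.407]
wrist_force: [0.3, -0.7, 0.2]
opening: 0.899
```

```bash
python3 - <<'E'
from h import *
s=st(); show(s); standing(win=(345,255,385,305)); go([432,-159,42.5],-20,60,6,s)
E
```

```text
t 33.25 p [ 401.6 -239.9   90.4] jaw -20.1 z [ 0.295  0.812 -0.503] F [ 0.3 -0.7  0.2] op 0.899 j [-1.09  0.67  1.83  0.69  1.52 -1.11]
stand [363.52380952 279.58730159] [array([ 430.2, -160.1]), array([22.9, 61.1]), np.float64(69.2)]
TCP [ 433.8 -154.1   39.5] ik ok [-0.96  0.71  1.93  0.81  1.37 -1.16]
row mm [  2.1   1.  104.8] rv [-0.     0.004 -0.005] | dist 105.0 deg 0.4
```

send_rows([
  [1,0,40,0,0,-0.005],
  [2,0,75,0,0,-0.005],
  [2,0,97,0,0,-0.005],
  [2,0,104,0,0,-0.005],
  [2,0,104,0,0,-0.005],
])

```text
t: 33.8
tcp_pos: [0.4343, -0.1541, 0.0427]
eef_rot: [-0.284, 0.709, 0.501, 0.408]
wrist_force: [-0.5, 0.1, 0.8]
opening: 0.902
```

send_rows([
  [0,0,0,0,0,0],
  [0,0,0,0,0,0],
  [0,0,0,0,0,0],
  [0,0,0,0,0,0],
  [0,0,0,0,0,0],
  [0,0,0,0,0,0],
], grip=1)

```text
t: 34.4
tcp_pos: [0.4345, -0.1563, 0.0428]
eef_rot: [-0.284, 0.709, 0.499, 0.41]
wrist_force: [-0.2, -2.0, 7.0]
opening: 0.693
```

send_rows([
  [30,0,-18,0,0,0],
  [60,0,-35,0,0,0],
  [90,0,-52,0,0,0],
  [112,0,-65,0,0,0],
  [112,0,-65,0,0,0],
])

```text
t: 34.9
tcp_pos: [0.4346, -0.1568, 0.173]
eef_rot: [-0.281, 0.71, 0.5, 0.408]
wrist_force: [-0.3, -0.3, -1.1]
opening: 0.688
```

```bash
python3 - <<'E'
from h import *
s=st(); show(s); go([432,-160,170],-20,-30,6,s)
E
```

```text
t 34.9 p [ 434.6 -156.8  173. ] jaw -20.0 z [ 0.298  0.808 -0.509] F [-0.3 -0.3 -1.1] op 0.688 j [-0.96  0.44  1.96  0.78  1.52 -1.  ]
TCP [ 431.  -162.8  164.8] ik ok [-0.12  0.18  2.04 -0.57  1.12  0.54]
row mm [-10.6  -1.5  -1.7] rv [ 0.01  -1.561  0.003] | dist 11.0 deg 89.4
```

send_rows([
  [-10,0,-2,0.01,-1.561,0.003],
  [-10,0,-2,0.01,-1.561,0.003],
  [-10,0,-2,0.01,-1.561,0.003],
  [-10,0,-2,0.01,-1.561,0.003],
  [-10,0,-2,0.01,-1.561,0.003],
  [-10,0,-2,0.01,-1.561,0.003],
  [-10,0,-2,0.01,-1.561,0.003],
  [-10,0,-2,0.01,-1.561,0.003],
  [-10,0,-2,0.01,-1.561,0.003],
  [-10,0,-2,0.01,-1.561,0.003],
  [-10,0,-2,0.01,-1.561,0.003],
])

```text
t: 36.0
tcp_pos: [0.4309, -0.1591, 0.1612]
eef_rot: [0.145, 0.789, 0.557, -0.213]
wrist_force: [-1.1, 0.1, -2.3]
opening: 0.69
```

```bash
python3 - <<'E'
from h import *
s=st(); show(s); b=bay(-55,107); print(b,bay(-55,0)); c=b.copy(); c[2]=110; go(c,26,-30,6,s)
E
```

```text
t 36.0 p [ 430.9 -159.1  161.2] jaw -19.7 z [-0.175 -0.467 -0.867] F [-1.1  0.1 -2.3] op 0.69 j [-0.11  0.19  2.04 -0.57  1.12  0.54]
[435.66061475 312.66054988  14.        ] [482.56632745 216.48958693  14.        ]
TCP [437.  310.  104.8] ik ok [ 0.81  0.44  1.84 -0.54  1.13  0.67]
row mm [ 413.3 -151.9 -171.2] rv [-0.405 -0.005 -0.687] | dist 472.0 deg 45.7
```

send_rows([
  [413,-152,-171,-0.405,-0.005,-0.687],
  [413,-152,-171,-0.405,-0.005,-0.687],
  [413,-152,-171,-0.405,-0.005,-0.687],
  [413,-152,-171,-0.405,-0.005,-0.687],
  [413,-152,-171,-0.405,-0.005,-0.687],
  [413,-152,-171,-0.405,-0.005,-0.687],
  [413,-152,-171,-0.405,-0.005,-0.687],
  [413,-152,-171,-0.405,-0.005,-0.687],
  [413,-152,-171,-0.405,-0.005,-0.687],
  [413,-152,-171,-0.405,-0.005,-0.687],
  [413,-152,-171,-0.405,-0.005,-0.687],
  [413,-152,-171,-0.405,-0.005,-0.687],
])

```text
t: 37.2
tcp_pos: [0.438, 0.3074, 0.1061]
eef_rot: [0.219, 0.513, 0.818, -0.137]
wrist_force: [1.1, -0.3, -1.7]
opening: 0.686
```

```bash
python3 - <<'E'
from h import *
s=st(); show(s); go([435,314.5,45],26,-30,6,s)
E
```

```text
t 37.2 p [438.  307.4 106.1] jaw 25.8 z [ 0.218 -0.45  -0.866] F [ 1.1 -0.3 -1.7] op 0.686 j [ 0.81  0.44  1.84 -0.55  1.13  0.66]
TCP [436.3 311.8  39.8] ik ok [ 0.82  0.55  1.85 -0.58  1.03  0.74]
row mm [37.2  0.4 55.1] rv [-0.001  0.    -0.003] | dist 66.0 deg 0.2
```

send_rows([
  [20,0,28,0,0,0],
  [32,0,47,0,0,0],
  [37,0,55,0,0,0],
  [37,0,55,0,0,0],
  [37,0,55,0,0,0],
])

```text
t: 37.7
tcp_pos: [0.4374, 0.3118, 0.0422]
eef_rot: [0.22, 0.514, 0.818, -0.136]
wrist_force: [1.1, 0.4, -1.7]
opening: 0.69
```

```bash
python3 - <<'E'
from h import *
s=st(); show(s); go([435,314.5,28],26,-30,6,s)
tz=q2R(s['eef_rot']).as_matrix()[:,2]; c=s['tcp_pos']*1000-5*tz-2.4*DY
B=[(outline(c,42.5,c[2]+12),(0,0,255)),(outline(c,42.5,c[2]-12),(255,0,0))]
for y in(-106,0,106):
    b=bay(-55,y); B.append((([b+sy*48.5*DY+sx*36*DX for sy,sx in((-1,-1),(-1,1),(1,1),(1,-1))]),(0,200,0)))
overlay('top',B,(110,200,260,320),5,'pics/o5.png')
overlay('side',B,(190,110,340,230),5,'pics/o6.png')
E
```

```text
t 37.7 p [437.4 311.8  42.2] jaw 25.8 z [ 0.22  -0.449 -0.866] F [ 1.1  0.4 -1.7] op 0.69 j [ 0.82  0.54  1.84 -0.58  1.03  0.74]
TCP [436.3 311.8  22.8] ik ok [ 0.82  0.58  1.84 -0.59  1.01  0.75]
row mm [10.1 -1.  16.6] rv [ 0.001 -0.    -0.006] | dist 19.0 deg 0.3
```

View pics/o5.png

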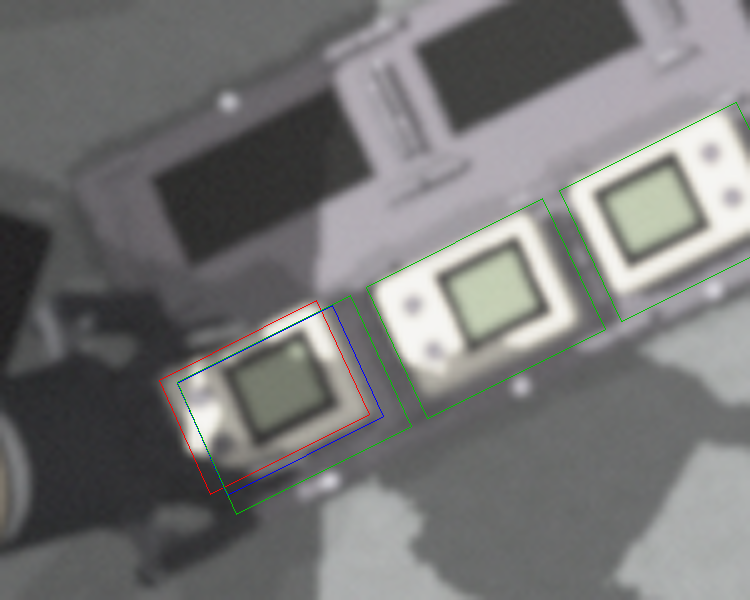

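View pics/o6.png

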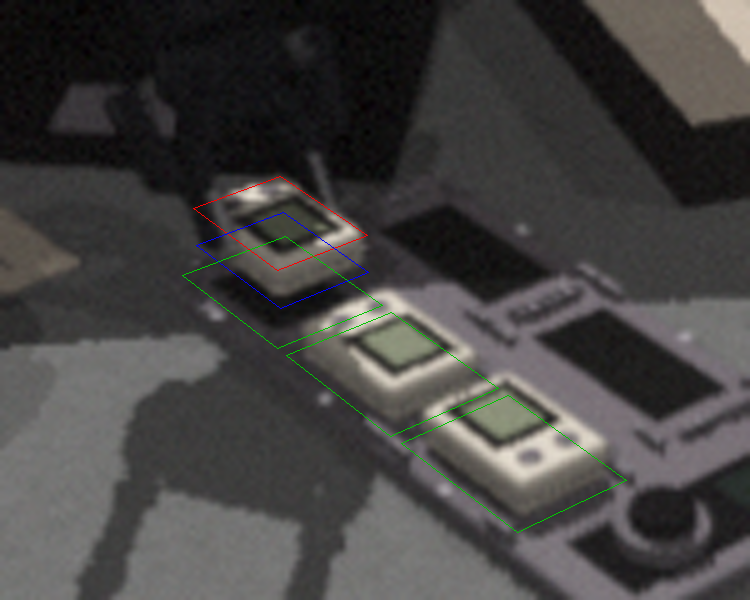

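```bash
python3 - <<'E'
from h import *
s=st()
tz=q2R(s['eef_rot']).as_matrix()[:,2]; c=s['tcp_pos']*1000-5*tz-2.4*DY; print(c)
B=[(outline(c,42.5,c[2]+12),(0,0,255))]
overlay('top',B,(135,250,195,305),11,'pics/o7.png')
overlay('side',B,(220,135,280,185),11,'pics/o8.png')
E
```

```text
[437.8732116  312.87388958  47.33456272]
```

View pics/o7.png

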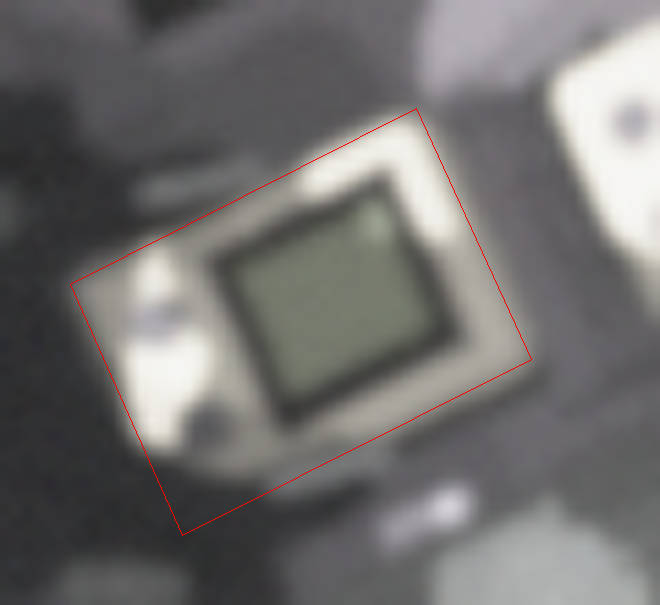

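View pics/o8.png

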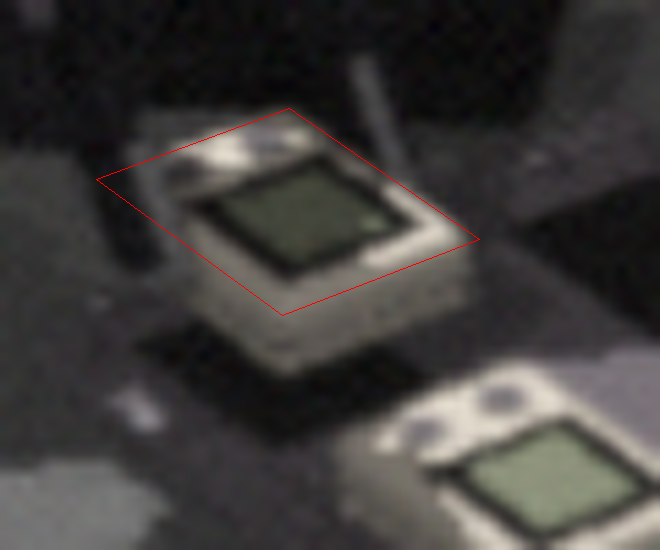

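send_rows([
  [4,-2,7,0,0,-0.005],
  [8.5,-2,14.7,0,0,-0.005],
  [8.5,-2,14.7,0,0,-0.005],
  [8.5,-2,14.7,0,0,-0.005],
])

```text
t: 38.3
tcp_pos: [0.4347, 0.3112, 0.024]
eef_rot: [0.219, 0.511, 0.819, -0.137]
wrist_force: [0.1, 0.5, -1.8]
opening: 0.689
```

send_rows([
  [1,0,1.7,0,0,0],
  [1,0,1.7,0,0,0],
  [1,0,1.7,0,0,0],
])

```text
t: 38.6
tcp_pos: [0.4352, 0.3117, 0.0227]
eef_rot: [0.22, 0.512, 0.819, -0.136]
wrist_force: [0.5, -0.3, -1.5]
opening: 0.689
```

send_rows([
  [0.5,0,0.9,0,0,0],
  [0.5,0,0.9,0,0,0],
])

```text
t: 38.8
tcp_pos: [0.4352, 0.3116, 0.0217]
eef_rot: [0.219, 0.512, 0.819, -0.136]
wrist_force: [-0.1, -0.0, -2.5]
opening: 0.688
```

send_rows([
  [0.5,0,0.9,0,0,0],
  [0.5,0,0.9,0,0,0],
])

```text
t: 39.0
tcp_pos: [0.4351, 0.3115, 0.0205]
eef_rot: [0.219, 0.512, 0.819, -0.136]
wrist_force: [-0.5, 1.0, -0.7]
opening: 0.692
```

send_rows([
  [0.5,0,0.9,0,0,0],
  [0.5,0,0.9,0,0,0],
])

```text
t: 39.2
tcp_pos: [0.4351, 0.3115, 0.0195]
eef_rot: [0.219, 0.512, 0.819, -0.136]
wrist_force: [-0.5, -0.4, -1.5]
opening: 0.692
```

send_rows([
  [0.5,0,0.9,0,0,0],
  [0.5,0,0.9,0,0,0],
])

```text
t: 39.4
tcp_pos: [0.4352, 0.3116, 0.019]
eef_rot: [0.22, 0.512, 0.819, -0.137]
wrist_force: [-0.9, 1.1, 0.9]
opening: 0.689
```

send_rows([
  [0,0,0,0,0,0],
  [0,0,0,0,0,0],
  [0,0,0,0,0,0],
  [0,0,0,0,0,0],
], grip=-0.8)

```text
t: 39.8
tcp_pos: [0.4353, 0.3116, 0.0185]
eef_rot: [0.22, 0.512, 0.819, -0.136]
wrist_force: [-0.6, 0.6, 0.3]
opening: 0.901
```

send_rows([
  [0,0,-25,0,0,0],
  [0,0,-60,0,0,0],
  [0,0,-100,0,0,0],
  [0,0,-150,0,0,0],
  [0,0,-170,0,0,0],
])

```text
t: 40.3
tcp_pos: [0.3988, 0.3914, 0.1704]
eef_rot: [0.22, 0.512, 0.82, -0.132]
wrist_force: [0.3, 0.9, 0.2]
opening: 0.899
```

```bash
python3 - <<'E'
from h import *
s=st(); show(s)
B=[]
for y in(-106,0,106):
    b=bay(-55,y); B.append((([b+sy*48.5*DY+sx*36*DX for sy,sx in((-1,-1),(-1,1),(1,1),(1,-1))]),(0,200,0)))
for y in(-106,0,106): B.append((outline(bay(-55,y),42.5,38),(0,0,255)))
overlay('top',B,(120,190,280,310),5,'pics/o9.png')
overlay('side',B,(190,110,350,230),5,'pics/o10.png')
d=imaging.get_image('top'); [print(x) for x in loggers(d,lo=195,zt=.038)[1] if x[0][1]>180]
print('desk plane'); [print(x) for x in loggers(d,lo=215)[1] if x[0][1]>180]
E
```

```text
t 40.3 p [398.8 391.4 170.4] jaw 26.1 z [ 0.225 -0.442 -0.868] F [0.3 0.9 0.2] op 0.899 j [ 0.95  0.42  1.71 -0.47  1.3   0.69]
(array([204., 260.]), 483.0, 216.3, 82.1, 57.7, -64.1)
(array([243., 240.]), 531.2, 122.0, 81.6, 58.6, -63.1)
(array([352., 206.]), 609.6, -139.3, 121.6, 58.0, 70.4)
desk plane
(array([204., 260.]), 484.2, 220.1, 81.1, 56.2, -64.1)
(array([243., 240.]), 532.5, 124.5, 81.0, 55.1, -64.0)
(array([352., 205.]), 612.3, -140.2, 121.0, 55.7, 70.4)
```

View pics/o9.png

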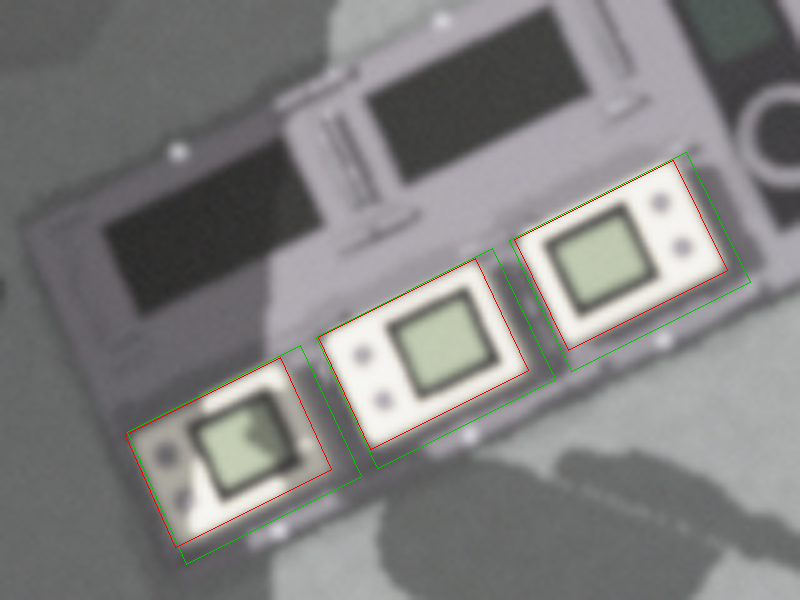

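View pics/o10.png

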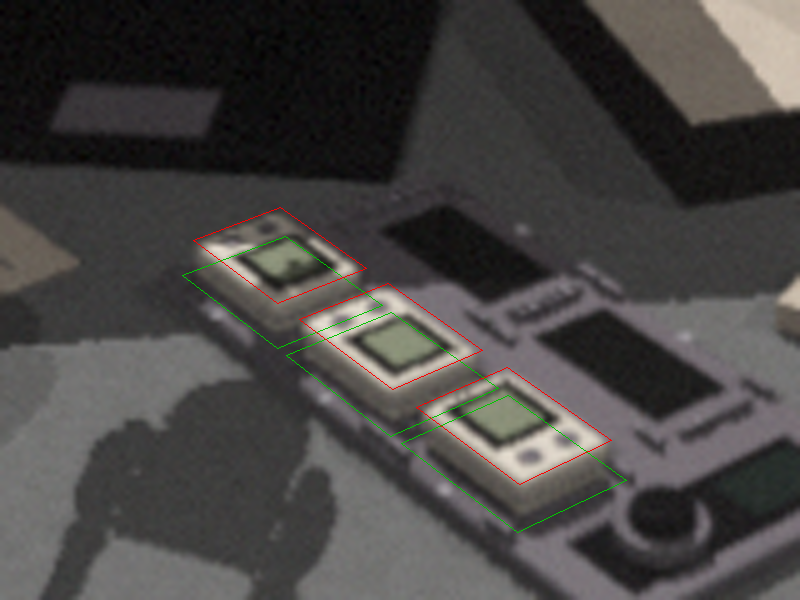

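```bash
python3 - <<'E'
from h import *
s=st(); L=[612.5,-140.1,12]; go(L,-19.6,30,-120,s); go(L,-19.6,30,6,s)
for f in np.linspace(0,1,7):
  c=(1-f)*np.array([612,-140,160])+f*np.array([450,-150,150]); p,r=gp(c,-20,30-90*f); q=ik(p,r); print(ok(q),q.round(2))
for a in (60,30,0,-30):
  p,r=gp([440,-155,150],-20,a); q=ik(p,r); print(a,ok(q),q.round(2))
for y in(-73,73):
  p,r=gp(bay(55,y)+[0,0,100],26,-30); q=ik(p,r); print(bay(55,y),ok(q),q.round(2))
E
```

```text
TCP [ 592.4 -196.6  115.9] ik ok [-0.64  0.52  1.69  0.55  1.16 -0.58]
row mm [-504.9  -83.5  348.4] rv [0.003 0.985 0.833] | dist 619.0 deg 73.9
TCP [ 613.5 -137.3    6.8] ik ok [-0.54  0.67  1.73  0.64  0.97 -0.63]
row mm [-412.3  -38.9  421.3] rv [0.003 0.985 0.833] | dist 591.0 deg 73.9
True [-0.54  0.44  1.71  0.56  1.16 -0.47]
True [-0.44  0.36  1.77  0.3   1.06 -0.25]
True [-0.33  0.3   1.82 -0.    1.02  0.02]
True [-0.2   0.3   1.85 -0.3   1.05  0.31]
True [-0.08  0.33  1.88 -0.56  1.14  0.56]
True [ 0.03  0.41  1.91 -0.76  1.28  0.78]
True [ 0.11  0.52  1.92 -0.9   1.43  0.95]
60 True [-0.95  0.5   1.96  0.8   1.49 -1.02]
30 True [-0.75  0.22  2.04  0.53  1.16 -0.69]
0 True [-0.43  0.11  2.07 -0.    0.96 -0.08]
-30 True [-0.11  0.23  2.03 -0.58  1.09  0.57]
[613.43476626 199.09844769  14.        ] True [ 0.49  0.53  1.69 -0.62  1.04  0.39]
[549.43257883 330.32237845  14.        ] True [ 0.71  0.58  1.61 -0.56  1.16  0.54]
```

send_rows([
  [-505,-84,348,0.003,0.985,0.833],
  [-505,-84,348,0.003,0.985,0.833],
  [-505,-84,348,0.003,0.985,0.833],
  [-505,-84,348,0.003,0.985,0.833],
  [-505,-84,348,0.003,0.985,0.833],
  [-505,-84,348,0.003,0.985,0.833],
  [-505,-84,348,0.003,0.985,0.833],
  [-505,-84,348,0.003,0.985,0.833],
  [-505,-84,348,0.003,0.985,0.833],
  [-505,-84,348,0.003,0.985,0.833],
  [-505,-84,348,0.003,0.985,0.833],
  [-505,-84,348,0.003,0.985,0.833],
])

```text
t: 41.65
tcp_pos: [0.5823, -0.1825, 0.1145]
eef_rot: [-0.151, 0.791, 0.555, 0.209]
wrist_force: [1.0, -0.3, 0.0]
opening: 0.902
```

```bash
python3 - <<'E'
from h import *
s=st(); show(s); L=[612.5,-140.1,12]; go(L,-19.6,30,-100,s)
d=imaging.get_image('top'); cv2.imwrite('pics/t19.png',cv2.resize(d['img'][130:370,250:550],None,fx=2.4,fy=2.4)[:,:,::-1])
E
```

```text
t 41.65 p [ 582.3 -182.5  114.5] jaw -19.8 z [ 0.163  0.47  -0.867] F [ 1.  -0.3  0. ] op 0.902 j [-0.63  0.49  1.73  0.55  1.15 -0.57]
TCP [ 595.7 -187.2   98.6] ik ok [-0.62  0.54  1.7   0.56  1.13 -0.58]
row mm [-7.8 14.3 13.8] rv [-0.004  0.002 -0.007] | dist 21.0 deg 0.5
```

View pics/t19.png

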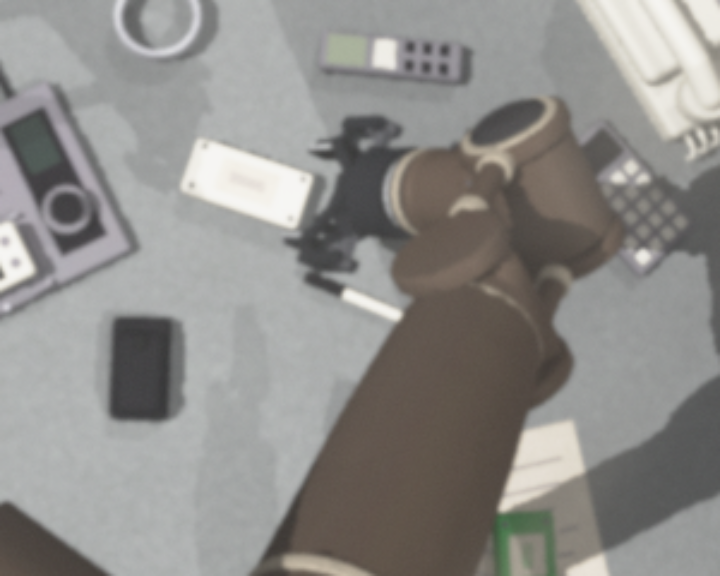

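send_rows([
  [-8,14,14,0,0,-0.007],
  [-8,14,14,0,0,-0.007],
  [-8,14,55,0,0,-0.007],
  [-8,14,90,0,0,-0.007],
  [-8,14,108,0,0,-0.007],
  [-8,14,117,0,0,-0.007],
  [-8,14,117,0,0,-0.007],
])

```text
t: 42.4
tcp_pos: [0.614, -0.1355, 0.0114]
eef_rot: [-0.149, 0.788, 0.559, 0.21]
wrist_force: [-0.1, -0.4, 0.4]
opening: 0.9
```

```bash
python3 - <<'E'
from h import *
s=st(); show(s); L=[612.5,-140.1,12]; go(L,-19.6,30,6,s)
E
```

```text
t 42.4 p [ 614.  -135.5   11.4] jaw -19.2 z [ 0.164  0.47  -0.867] F [-0.1 -0.4  0.4] op 0.9 j [-0.54  0.66  1.73  0.63  0.97 -0.62]
TCP [ 613.5 -137.3    6.8] ik ok [-0.54  0.67  1.73  0.64  0.97 -0.63]
row mm [-3.9  0.1  3. ] rv [-0.003  0.003  0.005] | dist 5.0 deg 0.4
```

send_rows([
  [-2,0,3,0,0,0.005],
  [-2,0,3,0,0,0.005],
])

```text
t: 42.6
tcp_pos: [0.6159, -0.1381, 0.0099]
eef_rot: [-0.147, 0.789, 0.557, 0.211]
wrist_force: [-0.7, -0.6, 0.5]
opening: 0.898
```

send_rows([
  [0,0,0,0,0,0],
  [0,0,0,0,0,0],
  [0,0,0,0,0,0],
  [0,0,0,0,0,0],
  [0,0,0,0,0,0],
  [0,0,0,0,0,0],
], grip=1)

```text
t: 43.2
tcp_pos: [0.616, -0.1383, 0.0103]
eef_rot: [-0.147, 0.789, 0.558, 0.211]
wrist_force: [-2.1, -3.7, 6.0]
opening: 0.685
```

send_rows([
  [20,0,-35,0,0,0],
  [40,0,-69,0,0,0],
  [60,0,-104,0,0,0],
  [75,0,-130,0,0,0],
  [75,0,-130,0,0,0],
])

```text
t: 43.7
tcp_pos: [0.6183, -0.1381, 0.1639]
eef_rot: [-0.144, 0.789, 0.558, 0.212]
wrist_force: [0.4, -0.1, -1.6]
opening: 0.681
```

```bash
python3 - <<'E'
from h import *
s=st(); show(s); go([440,-155,140],-20,-60,6,s)
E
```

```text
t 43.7 p [ 618.3 -138.1  163.9] jaw -19.6 z [ 0.174  0.464 -0.868] F [ 0.4 -0.1 -1.6] op 0.681 j [-0.54  0.44  1.7   0.56  1.17 -0.46]
TCP [ 438.2 -159.9  137. ] ik ok [ 0.1   0.53  1.95 -0.91  1.41  0.97]
row mm [ -82.7 -162.6  -18.1] rv [ 0.013 -1.566  0.005] | dist 183.0 deg 89.7
```

send_rows([
  [-83,-163,-18,0.013,-1.566,0.005],
  [-83,-163,-18,0.013,-1.566,0.005],
  [-83,-163,-18,0.013,-1.566,0.005],
  [-83,-163,-18,0.013,-1.566,0.005],
  [-83,-163,-18,0.013,-1.566,0.005],
  [-83,-163,-18,0.013,-1.566,0.005],
  [-83,-163,-18,0.013,-1.566,0.005],
  [-83,-163,-18,0.013,-1.566,0.005],
  [-83,-163,-18,0.013,-1.566,0.005],
  [-83,-163,-18,0.013,-1.566,0.005],
  [-83,-163,-18,0.013,-1.566,0.005],
  [-83,-163,-18,0.013,-1.566,0.005],
])

```text
t: 44.9
tcp_pos: [0.4325, -0.1569, 0.1289]
eef_rot: [0.281, 0.706, 0.502, -0.413]
wrist_force: [-0.8, -0.6, -3.9]
opening: 0.687
```

```bash
python3 - <<'E'
from h import *
s=st(); show(s); go([435,-157,67],-20,-60,6,s)
d=imaging.get_image('side'); cv2.imwrite('pics/s20.png',cv2.resize(d['img'][130:390,180:420],None,fx=2.2,fy=2.2)[:,:,::-1])
E
```

```text
t 44.9 p [ 432.5 -156.9  128.9] jaw -19.8 z [-0.302 -0.811 -0.501] F [-0.8 -0.6 -3.9] op 0.687 j [ 0.11  0.54  1.95 -0.9   1.41  0.97]
TCP [ 433.2 -161.9   64. ] ik ok [ 0.1   0.66  1.94 -0.93  1.33  1.08]
row mm [53.9  3.5 36.3] rv [-0.007 -0.001  0.018] | dist 65.0 deg 1.1
```

View pics/s20.png

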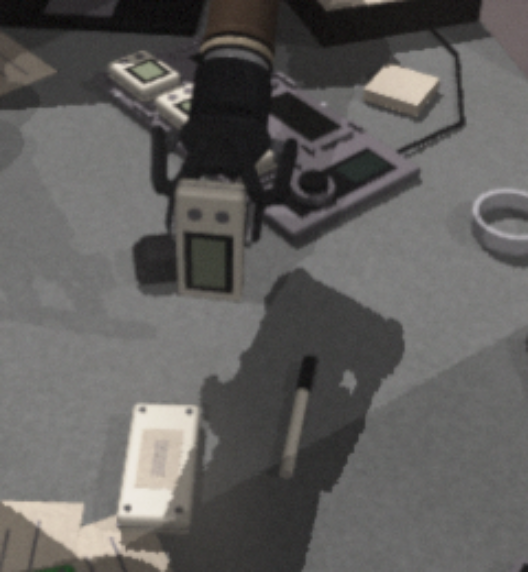

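send_rows([
  [27,3,18,0,0,0.006],
  [44,3,30,0,0,0.006],
  [54,3,36,0,0,0.006],
  [54,3,36,0,0,0.006],
  [54,3,36,0,0,0.006],
])

```text
t: 45.45
tcp_pos: [0.4356, -0.1633, 0.0691]
eef_rot: [0.284, 0.71, 0.497, -0.41]
wrist_force: [0.7, -0.3, -2.8]
opening: 0.685
```

send_rows([
  [1.7,0,1,0,0,0],
  [1.7,0,1,0,0,0],
  [1.7,0,1,0,0,0],
])

```text
t: 45.75
tcp_pos: [0.4358, -0.1629, 0.067]
eef_rot: [0.285, 0.71, 0.497, -0.41]
wrist_force: [0.7, 0.7, -2.5]
opening: 0.685
```

```bash
python3 - <<'E'
from h import *
s=st(); show(s); go([435,-157,64],-20,-60,6,s)
E
```

```text
t 45.75 p [ 435.8 -162.9   67. ] jaw -20.1 z [-0.3   -0.812 -0.502] F [ 0.7  0.7 -2.5] op 0.685 j [ 0.1   0.66  1.94 -0.93  1.33  1.06]
TCP [ 433.2 -161.9   61. ] ik ok [ 0.1   0.67  1.94 -0.93  1.33  1.08]
row mm [ 5.3 -2.7  3. ] rv [-0.004 -0.002  0.002] | dist 7.0 deg 0.3
```

send_rows([
  [1.7,0,1,0,0,0],
  [3.5,0,2,0,0,0],
  [3.5,0,2,0,0,0],
])

```text
t: 46.05
tcp_pos: [0.4351, -0.1629, 0.0621]
eef_rot: [0.284, 0.709, 0.497, -0.411]
wrist_force: [-0.3, -0.2, -2.5]
opening: 0.689
```

send_rows([
  [0.9,0,0.5,0,0,0],
  [0.9,0,0.5,0,0,0],
])

```text
t: 46.25
tcp_pos: [0.4352, -0.1629, 0.0612]
eef_rot: [0.284, 0.71, 0.497, -0.411]
wrist_force: [0.0, 0.5, -2.5]
opening: 0.689
```

send_rows([
  [0.9,0,0.5,0,0,0],
  [0.9,0,0.5,0,0,0],
])

```text
t: 46.45
tcp_pos: [0.4352, -0.1629, 0.0602]
eef_rot: [0.284, 0.71, 0.497, -0.411]
wrist_force: [0.2, 0.1, -2.7]
opening: 0.686
```

send_rows([
  [0.9,0,0.5,0,0,0],
  [0.9,0,0.5,0,0,0],
])

```text
t: 46.65
tcp_pos: [0.4352, -0.1629, 0.0592]
eef_rot: [0.284, 0.71, 0.497, -0.411]
wrist_force: [0.1, -1.0, -2.8]
opening: 0.685
```

send_rows([
  [0.9,0,0.5,0,0,0],
  [0.9,0,0.5,0,0,0],
])

```text
t: 46.85
tcp_pos: [0.4354, -0.1629, 0.0583]
eef_rot: [0.284, 0.71, 0.497, -0.411]
wrist_force: [1.4, -0.8, -2.5]
opening: 0.685
```

send_rows([
  [0.9,0,0.5,0,0,0],
  [0.9,0,0.5,0,0,0],
])

```text
t: 47.05
tcp_pos: [0.4353, -0.163, 0.0582]
eef_rot: [0.285, 0.709, 0.496, -0.411]
wrist_force: [-0.3, 1.1, 3.9]
opening: 0.686
```

send_rows([
  [0.9,0,0.5,0,0,0],
  [0.9,0,0.5,0,0,0],
])

```text
t: 47.25
tcp_pos: [0.4353, -0.163, 0.0582]
eef_rot: [0.285, 0.709, 0.496, -0.412]
wrist_force: [-0.8, 3.1, 7.8]
opening: 0.686
```

send_rows([
  [-0.8,0,-0.5,0,0,0],
  [-0.8,0,-0.5,0,0,0],
])

```text
t: 47.45
tcp_pos: [0.4354, -0.1629, 0.0582]
eef_rot: [0.285, 0.709, 0.497, -0.411]
wrist_force: [-2.2, 3.2, 5.7]
opening: 0.685
```

send_rows([
  [0,0,0,0,0,0],
  [0,0,0,0,0,0],
  [0,0,0,0,0,0],
  [0,0,0,0,0,0],
], grip=-0.8)

```text
t: 47.85
tcp_pos: [0.4353, -0.1629, 0.0569]
eef_rot: [0.284, 0.71, 0.497, -0.411]
wrist_force: [-0.2, 0.2, 0.3]
opening: 0.895
```

send_rows([
  [0,0,-20,0,0,0],
  [0,0,-55,0,0,0],
  [0,0,-100,0,0,0],
  [0,0,-140,0,0,0],
])

```text
t: 48.25
tcp_pos: [0.4783, -0.0468, 0.1288]
eef_rot: [0.284, 0.71, 0.497, -0.41]
wrist_force: [1.0, -0.4, -1.1]
opening: 0.9
```

```bash
python3 - <<'E'
from h import *
s=st(); show(s); 
c=np.array([436,-158,62.5]); go(c+[0,0,170],-20,0,-20,s)
d=imaging.get_image('side'); cv2.imwrite('pics/s21.png',cv2.resize(d['img'][190:330,210:350],None,fx=4,fy=4)[:,:,::-1])
E
```

```text
t 48.25 p [478.3 -46.8 128.8] jaw -20.1 z [-0.299 -0.811 -0.502] F [ 1.  -0.4 -1.1] op 0.9 j [ 0.28  0.63  1.78 -0.77  1.54  1.  ]
TCP [ 436.  -158.   252.5] ik ok [-0.44 -0.03  1.98  0.    1.2  -0.09]
row mm [-166.7   -2.    40.8] rv [-5.000e-03  1.045e+00  1.000e-03] | dist 172.0 deg 59.9
```

View pics/s21.png

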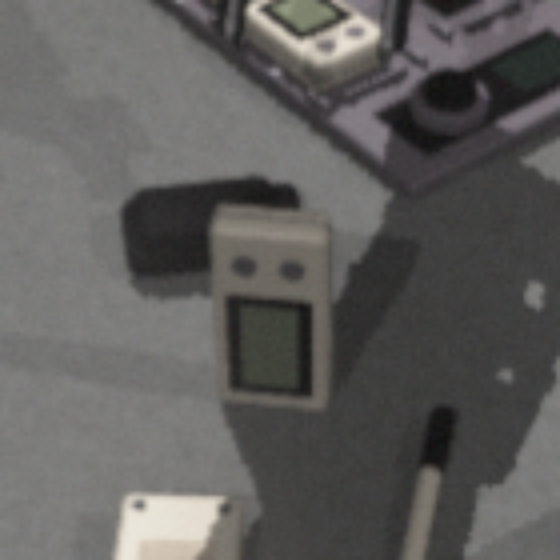

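send_rows([
  [-60,0,0,0,0,0],
  [-167,-2,41,0,1.045,0],
  [-167,-2,41,0,1.045,0],
  [-167,-2,41,0,1.045,0],
  [-167,-2,41,0,1.045,0],
  [-167,-2,41,0,1.045,0],
  [-167,-2,41,0,1.045,0],
  [-167,-2,41,0,1.045,0],
  [-167,-2,41,0,1.045,0],
])

```text
t: 49.2
tcp_pos: [0.4347, -0.1632, 0.2531]
eef_rot: [-0.001, 0.821, 0.57, -0.001]
wrist_force: [-0.9, 0.2, -0.9]
opening: 0.9
```

```bash
python3 - <<'E'
from h import *
s=st(); show(s); go([437,-158,62.5],-20,60,-110,s)
E
```

```text
t 49.2 p [ 434.7 -163.2  253.1] jaw -20.5 z [-0.002  0.001 -1.   ] F [-0.9  0.2 -0.9] op 0.9 j [-0.45 -0.03  1.97 -0.    1.2  -0.1 ]
TCP [ 404.4 -247.5  117.5] ik ok [-1.09  0.63  1.82  0.69  1.56 -1.08]
row mm [-89.6   1.3 135.6] rv [ 0.003  1.047 -0.008] | dist 162.0 deg 60.0
```

send_rows([
  [-50,0,0,0,0.2,0],
  [-90,1,5,0.003,1.047,-0.008],
  [-90,1,20,0.003,1.047,-0.008],
  [-90,1,50,0.003,1.047,-0.008],
  [-90,1,80,0.003,1.047,-0.008],
  [-90,1,110,0.003,1.047,-0.008],
  [-90,1,136,0.003,1.047,-0.008],
  [-90,1,136,0.003,1.047,-0.008],
  [-90,1,136,0.003,1.047,-0.008],
  [-90,1,136,0.003,1.047,-0.008],
])

```text
t: 50.2
tcp_pos: [0.4058, -0.2455, 0.118]
eef_rot: [-0.287, 0.708, 0.5, 0.407]
wrist_force: [1.4, -0.0, 0.5]
opening: 0.902
```

```bash
python3 - <<'E'
from h import *
s=st(); show(s); standing(h=.125,win=(335,245,390,305)); go([437,-158,62.5],-20,60,6,s)
d=imaging.get_image('top'); cv2.imwrite('pics/t22.png',cv2.resize(d['img'][200:360,300:500],None,fx=3,fy=3)[:,:,::-1])
E
```

```text
t 50.2 p [ 405.8 -245.5  118. ] jaw -19.5 z [ 0.289  0.814 -0.504] F [ 1.4 -0.   0.5] op 0.902 j [-1.09  0.63  1.82  0.69  1.56 -1.08]
stand [371.94736842 298.57894737] [array([ 387.6, -172.4]), array([61.2, 26.1]), np.float64(89.1)]
stand [339.93939394 291.66666667] [array([ 403.7, -109.5]), array([30.5, 56.6]), np.float64(89.2)]
stand [363.45454545 276.31818182] [array([ 435.6, -157.1]), array([23.3, 61.8]), np.float64(69.5)]
TCP [ 438.8 -153.1   59.5] ik ok [-0.95  0.67  1.94  0.81  1.39 -1.13]
row mm [ -1.1   0.2 114.3] rv [-0.007  0.005  0.004] | dist 114.0 deg 0.6
```

View pics/t22.png

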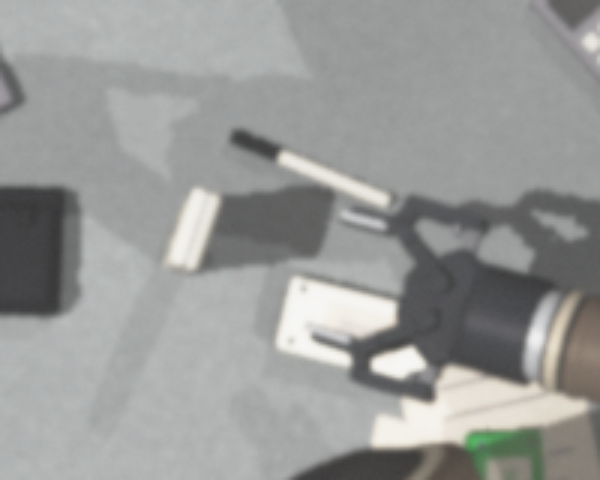

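send_rows([
  [0,0,40,0,0,0.005],
  [0,-1,80,0,0,0.005],
  [0,-1,104,0,0,0.005],
  [0,-1,112,0,0,0.005],
  [0,-1,112,0,0,0.005],
])

```text
t: 50.8
tcp_pos: [0.4368, -0.1536, 0.0616]
eef_rot: [-0.288, 0.709, 0.499, 0.406]
wrist_force: [0.1, -0.1, 0.4]
opening: 0.902
```

send_rows([
  [0,0,0,0,0,0],
  [0,0,0,0,0,0],
  [0,0,0,0,0,0],
  [0,0,0,0,0,0],
  [0,0,0,0,0,0],
  [0,0,0,0,0,0],
], grip=1)

```text
t: 51.4
tcp_pos: [0.4373, -0.1558, 0.0613]
eef_rot: [-0.288, 0.71, 0.496, 0.409]
wrist_force: [1.1, -2.8, 6.6]
opening: 0.686
```

send_rows([
  [30,0,-18,0,0,0],
  [60,0,-35,0,0,0],
  [90,0,-52,0,0,0],
  [105,0,-61,0,0,0],
  [105,0,-61,0,0,0],
])

```text
t: 51.9
tcp_pos: [0.4375, -0.1565, 0.1822]
eef_rot: [-0.287, 0.711, 0.498, 0.406]
wrist_force: [0.1, 0.3, -2.3]
opening: 0.691
```

```bash
python3 - <<'E'
from h import *
s=st(); show(s); go([440,-155,185],-20,-30,6,s)
E
```

```text
t 51.9 p [ 437.5 -156.5  182.2] jaw -19.9 z [ 0.292  0.812 -0.505] F [ 0.1  0.3 -2.3] op 0.691 j [-0.96  0.44  1.95  0.78  1.54 -0.97]
TCP [ 439.  -157.8  179.8] ik ok [-0.11  0.17  2.01 -0.56  1.16  0.53]
row mm [-2.4  1.9  0.6] rv [-3.000e-03 -1.565e+00  1.000e-03] | dist 3.0 deg 89.6
```

send_rows([
  [-2,2,0,0,-1.565,0],
  [-2,2,0,0,-1.565,0],
  [-2,2,0,0,-1.565,0],
  [-2,2,0,0,-1.565,0],
  [-2,2,0,0,-1.565,0],
  [-2,2,0,0,-1.565,0],
  [-2,2,0,0,-1.565,0],
  [-2,2,0,0,-1.565,0],
  [-2,2,0,0,-1.565,0],
  [-2,2,0,0,-1.565,0],
  [-2,2,0,0,-1.565,0],
])

```text
t: 53.0
tcp_pos: [0.4376, -0.1541, 0.1767]
eef_rot: [0.144, 0.789, 0.558, -0.214]
wrist_force: [-0.4, 0.3, -2.5]
opening: 0.684
```

```bash
python3 - <<'E'
from h import *
s=st(); show(s); c=bay(55,-73); c[:2]=[612.9,198.5]; c[2]=100; go(c,26,-30,2,s)
E
```

```text
t 53.0 p [ 437.6 -154.1  176.7] jaw -19.6 z [-0.177 -0.467 -0.867] F [-0.4  0.3 -2.5] op 0.684 j [-0.1   0.18  2.02 -0.55  1.16  0.52]
TCP [613.3 197.6  98.3] ik ok [ 0.49  0.54  1.69 -0.63  1.02  0.4 ]
row mm [ 377.1   48.2 -127.2] rv [-0.407 -0.006 -0.685] | dist 401.0 deg 45.6
```

send_rows([
  [377,48,-127,-0.407,-0.006,-0.685],
  [377,48,-127,-0.407,-0.006,-0.685],
  [377,48,-127,-0.407,-0.006,-0.685],
  [377,48,-127,-0.407,-0.006,-0.685],
  [377,48,-127,-0.407,-0.006,-0.685],
  [377,48,-127,-0.407,-0.006,-0.685],
  [377,48,-127,-0.407,-0.006,-0.685],
  [377,48,-127,-0.407,-0.006,-0.685],
  [377,48,-127,-0.407,-0.006,-0.685],
  [377,48,-127,-0.407,-0.006,-0.685],
  [377,48,-127,-0.407,-0.006,-0.685],
  [377,48,-127,-0.407,-0.006,-0.685],
])

```text
t: 54.2
tcp_pos: [0.6142, 0.1937, 0.1014]
eef_rot: [0.22, 0.514, 0.818, -0.137]
wrist_force: [-0.4, -0.6, -2.4]
opening: 0.69
```

```bash
python3 - <<'E'
from h import *
s=st(); show(s); go([612.9,198.5,42],26,-30,2,s)
E
```

```text
t 54.2 p [614.2 193.7 101.4] jaw 25.7 z [ 0.219 -0.45  -0.866] F [-0.4 -0.6 -2.4] op 0.69 j [ 0.49  0.54  1.7  -0.63  1.02  0.4 ]
TCP [613.3 197.6  40.3] ik ok [ 0.49  0.63  1.7  -0.66  0.95  0.47]
row mm [33.9  0.8 51. ] rv [ 0.     0.    -0.005] | dist 61.0 deg 0.3
```

send_rows([
  [18,0,28,0,0,-0.003],
  [29,0,45,0,0,-0.003],
  [34,0,51,0,0,-0.003],
  [34,0,51,0,0,-0.003],
  [34,0,51,0,0,-0.003],
])

```text
t: 54.7
tcp_pos: [0.6144, 0.1988, 0.042]
eef_rot: [0.221, 0.513, 0.819, -0.135]
wrist_force: [0.5, -0.1, -2.5]
opening: 0.684
```

send_rows([
  [0,0,0,0,0,0],
  [0,0,0,0,0,0],
])

```text
t: 54.9
tcp_pos: [0.6147, 0.1995, 0.0423]
eef_rot: [0.221, 0.513, 0.819, -0.135]
wrist_force: [0.1, 0.4, -1.6]
opening: 0.686
```

```bash
cat >> h.py <<'E'
def chk(ks,half,tag,cs=(-3,),boxes=()):
    s=st(); show(s); tz=q2R(s['eef_rot']).as_matrix()[:,2]; c=s['tcp_pos']*1000-ks*tz; print('c',c.round(1))
    B=[(outline(c,half,c[2]+12),(0,0,255)),(outline(c,half,c[2]-12),(255,0,0))]+list(boxes)
    for n,w in(('top',26),('side',26)):
        d=imaging.get_image(n); u=project(d,c/1000)[0].astype(int); w=45
        overlay(n,B,(u[0]-w,u[1]-35,u[0]+w,u[1]+35),8,f'pics/{tag}_{n}.png')
E
python3 - <<'E'
from h import *
b=bay(55,-73); bx=[(([b+sy*68.5*DY+sx*36*DX for sy,sx in((-1,-1),(-1,1),(1,1),(1,-1))]),(0,200,0))]
chk(2,62.5,'k1',boxes=bx)
E
```

```text
t 54.9 p [614.7 199.5  42.3] jaw 26.0 z [ 0.224 -0.448 -0.866] F [ 0.1  0.4 -1.6] op 0.686 j [ 0.49  0.63  1.7  -0.66  0.95  0.47]
c [614.3 200.4  44.1]
```

View pics/k1_top.png

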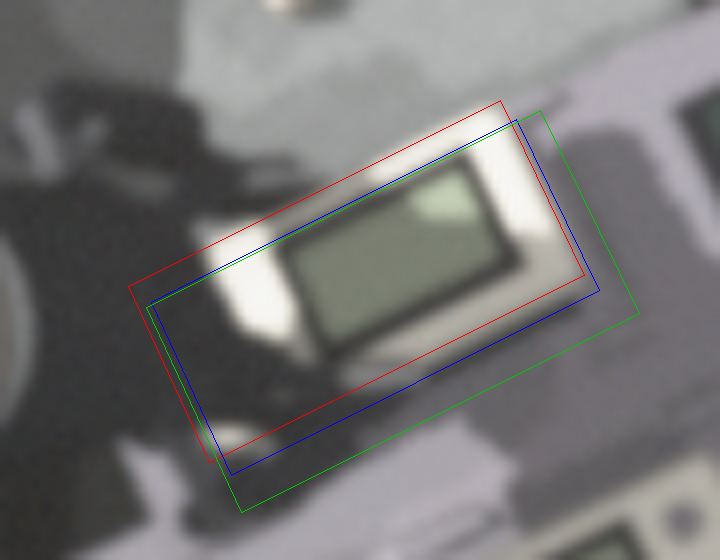

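View pics/k1_side.png

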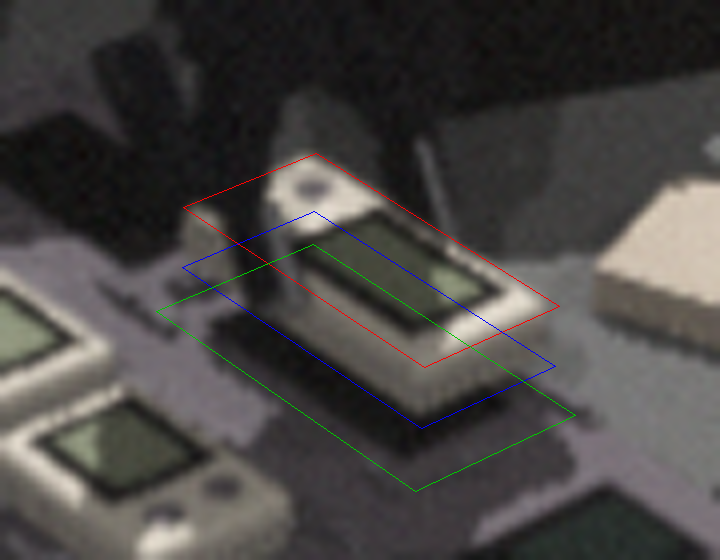

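send_rows([
  [3,-2,7,0,0,0],
  [7,-2,14.5,0,0,0],
  [7,-2,14.5,0,0,0],
  [7,-2,14.5,0,0,0],
])

```text
t: 55.5
tcp_pos: [0.6118, 0.1968, 0.0237]
eef_rot: [0.22, 0.512, 0.819, -0.137]
wrist_force: [0.8, -0.2, -2.5]
opening: 0.683
```

send_rows([
  [0.5,0,0.9,0,0,0],
  [0.5,0,0.9,0,0,0],
])

```text
t: 55.7
tcp_pos: [0.6126, 0.1972, 0.0237]
eef_rot: [0.22, 0.512, 0.819, -0.136]
wrist_force: [0.9, 0.1, -2.6]
opening: 0.684
```

send_rows([
  [0.5,0,0.9,0,0,0],
  [0.5,0,0.9,0,0,0],
])

```text
t: 55.9
tcp_pos: [0.6125, 0.1972, 0.0228]
eef_rot: [0.22, 0.512, 0.819, -0.136]
wrist_force: [-0.2, 0.0, -2.8]
opening: 0.684
```

send_rows([
  [0.5,0,0.9,0,0,0],
  [0.5,0,0.9,0,0,0],
])

```text
t: 56.1
tcp_pos: [0.6127, 0.1972, 0.022]
eef_rot: [0.221, 0.512, 0.819, -0.136]
wrist_force: [0.7, 0.3, -1.0]
opening: 0.687
```

send_rows([
  [0.5,0,0.9,0,0,0],
  [0.5,0,0.9,0,0,0],
])

```text
t: 56.3
tcp_pos: [0.6127, 0.1972, 0.0218]
eef_rot: [0.221, 0.512, 0.819, -0.136]
wrist_force: [-3.1, 1.0, 4.7]
opening: 0.687
```

send_rows([
  [0.5,0,0.9,0,0,0],
  [0.5,0,0.9,0,0,0],
])

```text
t: 56.5
tcp_pos: [0.6128, 0.1972, 0.0218]
eef_rot: [0.221, 0.512, 0.818, -0.137]
wrist_force: [-4.5, 2.0, 10.5]
opening: 0.688
```

send_rows([
  [0,0,0,0,0,0],
  [0,0,0,0,0,0],
  [0,0,0,0,0,0],
  [0,0,0,0,0,0],
], grip=-0.8)

```text
t: 56.9
tcp_pos: [0.6125, 0.1968, 0.0192]
eef_rot: [0.22, 0.512, 0.819, -0.136]
wrist_force: [-0.2, -0.4, -0.8]
opening: 0.898
```

send_rows([
  [0,0,-25,0,0,0],
  [0,0,-60,0,0,0],
  [0,0,-100,0,0,0],
  [0,0,-150,0,0,0],
  [0,0,-190,0,0,0],
])

```text
t: 57.4
tcp_pos: [0.5704, 0.2833, 0.1862]
eef_rot: [0.221, 0.512, 0.819, -0.135]
wrist_force: [-0.5, 1.0, -0.1]
opening: 0.901
```

```bash
python3 - <<'E'
from h import *
s=st(); show(s)
B=[]
for y in(-106,0,106):
    b=bay(-55,y); B.append((([b+sy*48.5*DY+sx*36*DX for sy,sx in((-1,-1),(-1,1),(1,1),(1,-1))]),(0,200,0)))
for y in(-73,73):
    b=bay(55,y); B.append((([b+sy*68.5*DY+sx*36*DX for sy,sx in((-1,-1),(-1,1),(1,1),(1,-1))]),(0,200,0)))
    B.append((outline(b,62.5,38),(0,0,255)))
overlay('top',B,(120,160,300,310),4.4,'pics/o11.png')
overlay('side',B,(200,120,380,240),4.4,'pics/o12.png')
d=imaging.get_image('top'); 
for lo in (200,210,220,225): print(lo,[x for x in loggers(d,lo=lo)[1] if x[0][1]>180 and x[0][0]>330])
cv2.imwrite('pics/t23.png',cv2.resize(d['img'][230:380,330:530],None,fx=3,fy=3)[:,:,::-1])
E
```

```text
t 57.4 p [570.4 283.3 186.2] jaw 26.0 z [ 0.223 -0.448 -0.866] F [-0.5  1.  -0.1] op 0.901 j [ 0.64  0.45  1.62 -0.55  1.22  0.42]
200 [(array([478., 319.]), 342.1, -441.2, 107.8, 54.1, 60.0)]
210 []
220 []
225 [(array([428., 379.]), 182.3, -318.4, 148.4, 67.5, -14.2)]
```

View pics/o11.png

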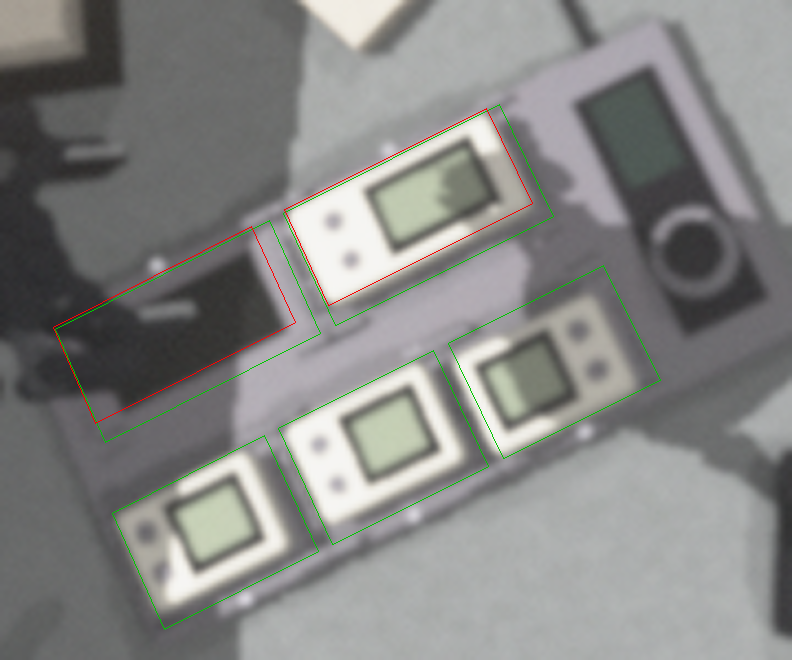

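View pics/t23.png

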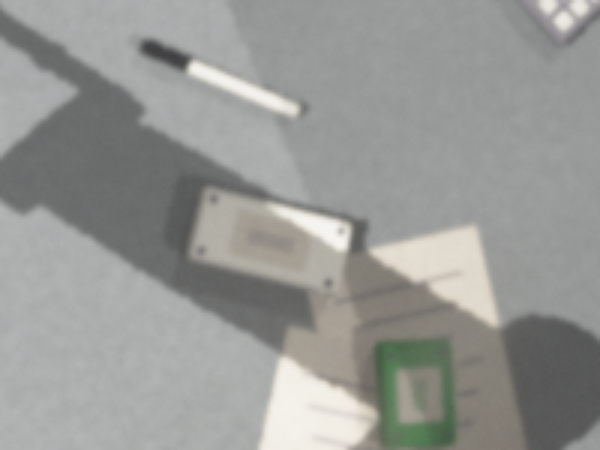

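```bash
python3 - <<'E'
from h import *
for t in range(1):
    d=imaging.get_image('top'); P=cloud(d)
    m=((P[...,2]>.015)&(P[...,2]<.035)).astype(np.uint8)*255; m=cv2.medianBlur(m,3); w=np.zeros_like(m); w[275:345,375:455]=m[275:345,375:455]
    cs,_=cv2.findContours(w,cv2.RETR_EXTERNAL,cv2.CHAIN_APPROX_NONE); c=max(cs,key=cv2.contourArea)
    print(cv2.minAreaRect((onplane(d,c[:,0],.024)*1000).astype(np.float32)))
q=np.array([(205,187),(353,218),(335,293),(188,262)])/3+[330-.3,230-.3]
print(cv2.minAreaRect((onplane(d,q,.024)*1000).astype(np.float32)))
s=st()
L=[359.5,-298,12]; go(L,-15.5,30,-130,s); go(L,-15.5,30,6,s)
E
```

```text
((359.3775939941406, -296.22491455078125), (125.56051635742188, 60.68296813964844), 73.9991683959961)
((359.0323181152344, -297.56494140625), (122.66130828857422, 61.28010177612305), 77.05023956298828)
TCP [ 342.1 -360.6  124.6] ik ok [-1.12  0.43  1.8   0.35  1.33 -1.  ]
row mm [-385.3 -488.4  289.1] rv [0.006 0.997 0.758] | dist 686.0 deg 71.7
TCP [ 360.3 -295.1    6.8] ik ok [-1.03  0.56  1.93  0.42  1.07 -1.05]
row mm [-282.2 -444.   365.9] rv [0.006 0.997 0.758] | dist 641.0 deg 71.7
```

send_rows([
  [-385,-488,289,0.006,0.997,0.758],
  [-385,-488,289,0.006,0.997,0.758],
  [-385,-488,289,0.006,0.997,0.758],
  [-385,-488,289,0.006,0.997,0.758],
  [-385,-488,289,0.006,0.997,0.758],
  [-385,-488,289,0.006,0.997,0.758],
  [-385,-488,289,0.006,0.997,0.758],
  [-385,-488,289,0.006,0.997,0.758],
  [-385,-488,289,0.006,0.997,0.758],
  [-385,-488,289,0.006,0.997,0.758],
  [-385,-488,289,0.006,0.997,0.758],
  [-385,-488,289,0.006,0.997,0.758],
])

```text
t: 58.8
tcp_pos: [0.3669, -0.2819, 0.1301]
eef_rot: [-0.159, 0.77, 0.582, 0.205]
wrist_force: [0.9, 0.6, 0.0]
opening: 0.901
```

```bash
python3 - <<'E'
from h import *
s=st(); show(s); go([359.3,-296.5,12],-15.3,30,-90,s)
E
```

```text
t 58.8 p [ 366.9 -281.9  130.1] jaw -15.7 z [ 0.131  0.483 -0.866] F [0.9 0.6 0. ] op 0.901 j [-1.01  0.34  1.93  0.4   1.27 -0.93]
TCP [ 347.4 -339.9   89.9] ik ok [-1.09  0.46  1.85  0.37  1.25 -1.01]
row mm [-73.   -2.7   4.1] rv [-0.001 -0.001 -0.01 ] | dist 73.0 deg 0.6
```

send_rows([
  [-73,-3,4,0,0,-0.008],
  [-73,-3,4,0,0,-0.008],
  [-73,-3,4,0,0,-0.008],
  [-73,-3,4,0,0,-0.008],
])

```text
t: 59.2
tcp_pos: [0.349, -0.3376, 0.0909]
eef_rot: [-0.158, 0.768, 0.586, 0.206]
wrist_force: [-0.4, -0.0, 0.3]
opening: 0.904
```

```bash
python3 - <<'E'
from h import *
s=st(); show(s); go([359.3,-296.5,12],-15.3,30,5,s)
d=imaging.get_image('side'); cv2.imwrite('pics/s24.png',cv2.resize(d['img'][200:460,80:380],None,fx=2.3,fy=2.3)[:,:,::-1])
E
```

```text
t 59.2 p [ 349.  -337.6   90.9] jaw -15.3 z [ 0.131  0.484 -0.865] F [-0.4 -0.   0.3] op 0.904 j [-1.09  0.46  1.85  0.37  1.26 -1.01]
TCP [ 360.  -294.1    7.7] ik ok [-1.03  0.56  1.93  0.42  1.07 -1.05]
row mm [-3.  -0.8 94.5] rv [-0.001 -0.002 -0.001] | dist 95.0 deg 0.1
```

View pics/s24.png

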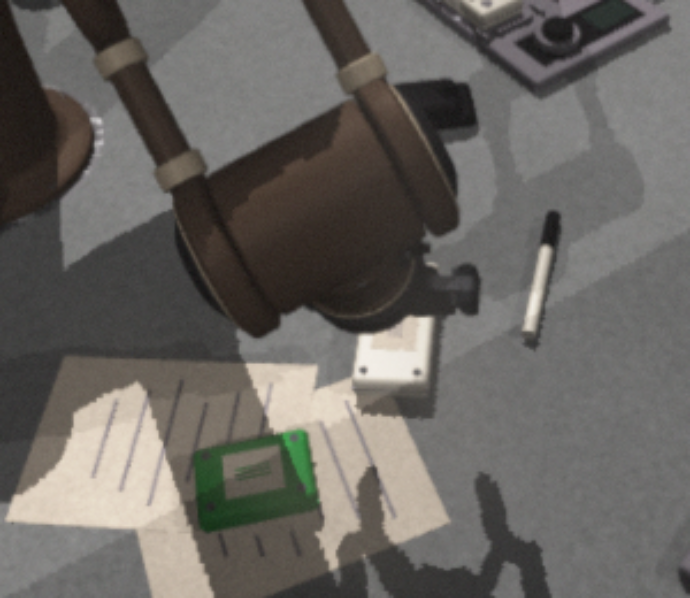

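send_rows([
  [-3,-1,40,0,0,0],
  [-3,-1,70,0,0,0],
  [-3,-1,88,0,0,0],
  [-3,-1,95,0,0,0],
  [-3,-1,95,0,0,0],
])

```text
t: 59.75
tcp_pos: [0.3613, -0.2938, 0.0086]
eef_rot: [-0.157, 0.767, 0.588, 0.205]
wrist_force: [-0.1, 0.4, 0.4]
opening: 0.899
```

send_rows([
  [0,0,0,0,0,0],
  [0,0,0,0,0,0],
  [0,0,0,0,0,0],
  [0,0,0,0,0,0],
  [0,0,0,0,0,0],
  [0,0,0,0,0,0],
], grip=1)

```text
t: 60.35
tcp_pos: [0.3621, -0.2973, 0.0101]
eef_rot: [-0.154, 0.767, 0.587, 0.206]
wrist_force: [-0.2, -1.7, 6.2]
opening: 0.686
```

send_rows([
  [20,0,-35,0,0,0],
  [40,0,-69,0,0,0],
  [60,0,-104,0,0,0],
  [75,0,-130,0,0,0],
  [75,0,-130,0,0,0],
])

```text
t: 60.85
tcp_pos: [0.3629, -0.2985, 0.1627]
eef_rot: [-0.151, 0.768, 0.588, 0.205]
wrist_force: [0.5, 0.6, -2.3]
opening: 0.686
```

```bash
python3 - <<'E'
from h import *
s=st(); show(s); go([440,-165,140],-15.3,-60,5,s)
for f in np.linspace(0,1,7):
  c=(1-f)*np.array([360,-296,140])+f*np.array([440,-165,140]); p,r=gp(c,-15.3,30-90*f); q=ik(p,r); print(ok(q),q.round(2))
p,r=gp([440,-165,65],-15.3,-60); q=ik(p,r); print(ok(q),q.round(2))
p,r=gp([440,-165,65],-15.3,60); q=ik(p,r); print(ok(q),q.round(2))
E
```

```text
t 60.85 p [ 362.9 -298.5  162.7] jaw -15.2 z [ 0.137  0.473 -0.871] F [ 0.5  0.6 -2.3] op 0.686 j [-1.03  0.3   1.89  0.38  1.33 -0.93]
TCP [ 438.9 -169.2  137.5] ik ok [ 0.1   0.5   2.   -0.97  1.36  0.96]
row mm [113.4  39.1  93.4] rv [ 1.100e-02 -1.562e+00 -1.000e-03] | dist 152.0 deg 89.5
True [-1.03  0.34  1.91  0.39  1.29 -0.95]
True [-0.87  0.2   2.01  0.24  1.09 -0.74]
True [-0.67  0.12  2.09 -0.    0.94 -0.41]
True [-0.45  0.11  2.12 -0.33  0.89  0.03]
True [-0.22  0.18  2.12 -0.65  0.97  0.45]
True [-0.04  0.32  2.07 -0.86  1.15  0.76]
True [ 0.1   0.5   2.   -0.97  1.36  0.96]
True [ 0.1   0.65  1.98 -1.    1.28  1.07]
True [-0.93  0.7   1.88  0.76  1.44 -1.13]
```

send_rows([
  [113,39,93,0.011,-1.562,0],
  [113,39,93,0.011,-1.562,0],
  [113,39,93,0.011,-1.562,0],
  [113,39,93,0.011,-1.562,0],
  [113,39,93,0.011,-1.562,0],
  [113,39,93,0.011,-1.562,0],
  [113,39,93,0.011,-1.562,0],
  [113,39,93,0.011,-1.562,0],
  [113,39,93,0.011,-1.562,0],
  [113,39,93,0.011,-1.562,0],
  [113,39,93,0.011,-1.562,0],
  [113,39,93,0.011,-1.562,0],
])

```text
t: 62.05
tcp_pos: [0.4346, -0.1648, 0.1301]
eef_rot: [0.296, 0.687, 0.53, -0.399]
wrist_force: [-1.3, -0.3, -2.3]
opening: 0.685
```

```bash
python3 - <<'E'
from h import *
s=st(); show(s); go([437,-165,67],-15.3,-60,5,s)
E
```

```text
t 62.05 p [ 434.6 -164.8  130.1] jaw -15.2 z [-0.234 -0.831 -0.506] F [-1.3 -0.3 -2.3] op 0.685 j [ 0.11  0.51  2.   -0.96  1.35  0.95]
TCP [ 435.9 -169.2   64.5] ik ok [ 0.1   0.64  1.99 -1.    1.28  1.07]
row mm [54.5  3.4 36.5] rv [-0.006 -0.007  0.015] | dist 66.0 deg 1.0
```

send_rows([
  [27,3,18,0,-0.003,0.006],
  [44,3,30,0,-0.003,0.006],
  [54,3,36,0,-0.003,0.006],
  [54,3,36,0,-0.003,0.006],
  [54,3,36,0,-0.003,0.006],
])

```text
t: 62.55
tcp_pos: [0.4381, -0.1709, 0.0702]
eef_rot: [0.301, 0.69, 0.525, -0.397]
wrist_force: [0.1, 0.5, -2.5]
opening: 0.689
```

send_rows([
  [1.7,0,1,0,0,0],
  [1.7,0,1,0,0,0],
  [1.7,0,1,0,0,0],
])

```text
t: 62.85
tcp_pos: [0.4384, -0.1705, 0.0683]
eef_rot: [0.301, 0.69, 0.525, -0.397]
wrist_force: [-0.6, -0.1, -2.7]
opening: 0.691
```

```bash
python3 - <<'E'
from h import *
s=st(); show(s); go([437,-165,63],-15.3,-60,5,s)
d=imaging.get_image('side'); cv2.imwrite('pics/s25.png',cv2.resize(d['img'][190:330,210:350],None,fx=4,fy=4)[:,:,::-1])
E
```

```text
t 62.85 p [ 438.4 -170.5   68.3] jaw -15.5 z [-0.231 -0.832 -0.504] F [-0.6 -0.1 -2.7] op 0.691 j [ 0.1   0.64  1.98 -1.    1.29  1.06]
TCP [ 435.9 -169.2   60.5] ik ok [ 0.1   0.65  1.98 -1.    1.28  1.08]
row mm [ 7.  -2.8  3.4] rv [-0.004 -0.004 -0.001] | dist 8.0 deg 0.3
```

View pics/s25.png

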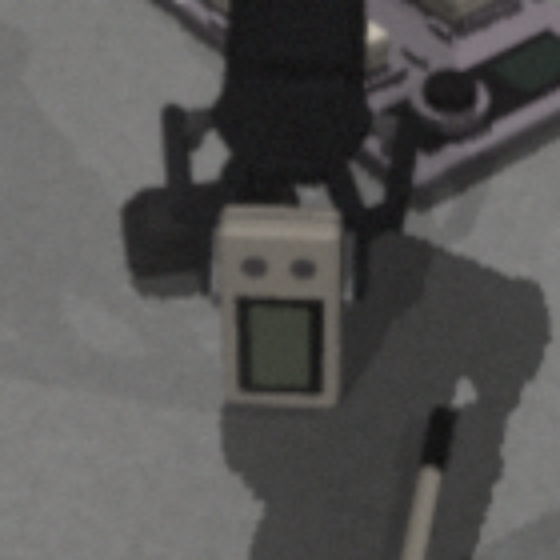

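send_rows([
  [2.6,0,1.5,0,-0.004,0],
  [5.2,0,3,0,-0.004,0],
  [5.2,0,3,0,-0.004,0],
])

```text
t: 63.2
tcp_pos: [0.4377, -0.1705, 0.0612]
eef_rot: [0.302, 0.689, 0.525, -0.399]
wrist_force: [0.4, 1.1, -1.7]
opening: 0.689
```

send_rows([
  [0.9,0,0.5,0,0,0],
  [0.9,0,0.5,0,0,0],
])

```text
t: 63.4
tcp_pos: [0.4378, -0.1706, 0.0609]
eef_rot: [0.302, 0.689, 0.524, -0.399]
wrist_force: [-0.5, 0.8, 0.7]
opening: 0.683
```

send_rows([
  [0.9,0,0.5,0,0,0],
  [0.9,0,0.5,0,0,0],
])

```text
t: 63.6
tcp_pos: [0.4377, -0.1706, 0.0609]
eef_rot: [0.303, 0.689, 0.524, -0.4]
wrist_force: [-0.6, 3.7, 4.3]
opening: 0.69
```

send_rows([
  [0.9,0,0.5,0,0,0],
  [0.9,0,0.5,0,0,0],
])

```text
t: 63.8
tcp_pos: [0.4377, -0.1707, 0.0609]
eef_rot: [0.303, 0.688, 0.523, -0.401]
wrist_force: [-2.1, 4.6, 8.9]
opening: 0.685
```

send_rows([
  [-1.2,0,-0.7,0,0,0],
  [-1.2,0,-0.7,0,0,0],
])

```text
t: 64.0
tcp_pos: [0.4378, -0.1706, 0.0609]
eef_rot: [0.302, 0.689, 0.524, -0.399]
wrist_force: [-2.0, 1.3, 5.1]
opening: 0.683
```

send_rows([
  [0,0,0,0,0,0],
  [0,0,0,0,0,0],
  [0,0,0,0,0,0],
  [0,0,0,0,0,0],
], grip=-0.8)

```text
t: 64.4
tcp_pos: [0.438, -0.1705, 0.0597]
eef_rot: [0.302, 0.689, 0.525, -0.399]
wrist_force: [-0.2, 0.4, 0.3]
opening: 0.903
```

send_rows([
  [0,0,-20,0,0,0],
  [0,0,-55,0,0,0],
  [0,0,-100,0,0,0],
  [0,0,-140,0,0,0],
])

```text
t: 64.8
tcp_pos: [0.4707, -0.0525, 0.1305]
eef_rot: [0.302, 0.689, 0.525, -0.399]
wrist_force: [-0.5, -0.7, 0.8]
opening: 0.904
```

```bash
python3 - <<'E'
from h import *
s=st(); show(s); 
c=np.array([438,-166,62.5]); go(c+[0,0,170],-15.3,0,-20,s)
d=imaging.get_image('side'); cv2.imwrite('pics/s26.png',cv2.resize(d['img'][190:330,210:350],None,fx=4,fy=4)[:,:,::-1])
E
```

```text
t 64.8 p [470.7 -52.5 130.5] jaw -15.5 z [-0.233 -0.834 -0.5  ] F [-0.5 -0.7  0.8] op 0.904 j [ 0.3   0.59  1.84 -0.82  1.49  0.99]
TCP [ 438.  -166.   252.5] ik ok [-0.46 -0.02  1.97 -0.    1.2  -0.19]
row mm [-164.7   -1.5   41.4] rv [-0.004  1.047 -0.002] | dist 170.0 deg 60.0
```

View pics/s26.png

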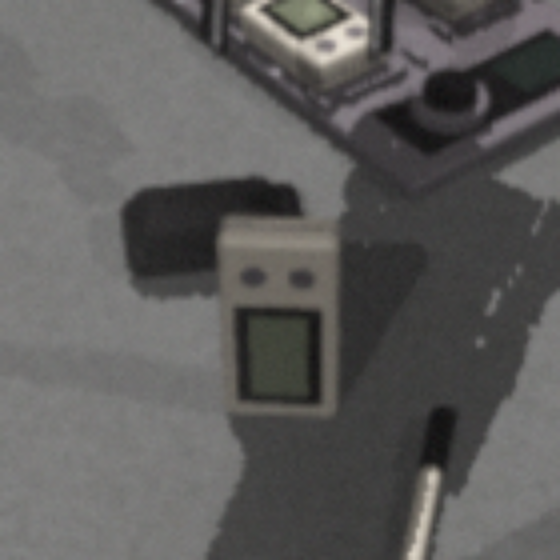

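send_rows([
  [-60,0,0,0,0,0],
  [-165,-1,41,0,1.047,0],
  [-165,-1,41,0,1.047,0],
  [-165,-1,41,0,1.047,0],
  [-165,-1,41,0,1.047,0],
  [-165,-1,41,0,1.047,0],
  [-165,-1,41,0,1.047,0],
  [-165,-1,41,0,1.047,0],
  [-165,-1,41,0,1.047,0],
])

```text
t: 65.75
tcp_pos: [0.4374, -0.1708, 0.2531]
eef_rot: [0.0, 0.798, 0.602, -0.0]
wrist_force: [-0.2, -0.3, 0.2]
opening: 0.9
```

```bash
python3 - <<'E'
from h import *
s=st(); show(s); go([438,-165,62.5],-15.3,60,-110,s)
E
```

```text
t 65.75 p [ 437.4 -170.8  253.1] jaw -15.9 z [-0.001 -0.001 -1.   ] F [-0.2 -0.3  0.2] op 0.9 j [-0.46 -0.02  1.96 -0.    1.2  -0.19]
TCP [ 412.9 -256.9  117.5] ik ok [-1.06  0.67  1.75  0.65  1.61 -1.09]
row mm [-8.940e+01  1.000e-01  1.356e+02] rv [ 0.005  1.048 -0.01 ] | dist 162.0 deg 60.0
```

send_rows([
  [-50,0,0,0,0.2,0],
  [-89,0,5,0.004,1.048,-0.008],
  [-89,0,20,0.004,1.048,-0.008],
  [-89,0,50,0.004,1.048,-0.008],
  [-89,0,80,0.004,1.048,-0.008],
  [-89,0,110,0.004,1.048,-0.008],
  [-89,0,136,0.004,1.048,-0.008],
  [-89,0,136,0.004,1.048,-0.008],
  [-89,0,136,0.004,1.048,-0.008],
  [-89,0,136,0.004,1.048,-0.008],
])

```text
t: 66.75
tcp_pos: [0.4155, -0.2531, 0.119]
eef_rot: [-0.303, 0.687, 0.529, 0.395]
wrist_force: [0.6, -0.6, 0.3]
opening: 0.902
```

```bash
python3 - <<'E'
from h import *
s=st(); show(s); standing(h=.125,win=(345,245,385,305),lo=165); standing(h=.125,win=(345,245,390,305),lo=185); go([438,-165,62.5],-15.3,60,6,s)
d=imaging.get_image('top'); cv2.imwrite('pics/t27.png',cv2.resize(d['img'][200:360,300:500],None,fx=3,fy=3)[:,:,::-1])
E
```

```text
t 66.75 p [ 415.5 -253.1  119. ] jaw -14.9 z [ 0.222  0.835 -0.504] F [ 0.6 -0.6  0.3] op 0.902 j [-1.05  0.66  1.75  0.65  1.61 -1.08]
stand [364.20744681 287.81382979] [array([ 421.7, -158.9]), array([85.2, 93.9]), np.float64(89.1)]
stand [354.8        249.48571429] [array([ 493.2, -139.5]), array([26.3, 22.1]), np.float64(89.2)]
stand [366.92424242 275.33333333] [array([ 438.3, -165.1]), array([23.8, 59.6]), np.float64(74.9)]
TCP [ 439.4 -160.    59.5] ik ok [-0.94  0.7   1.88  0.76  1.43 -1.14]
row mm [ -3.   -0.9 113.1] rv [-0.006  0.004  0.004] | dist 113.0 deg 0.5
```

View pics/t27.png

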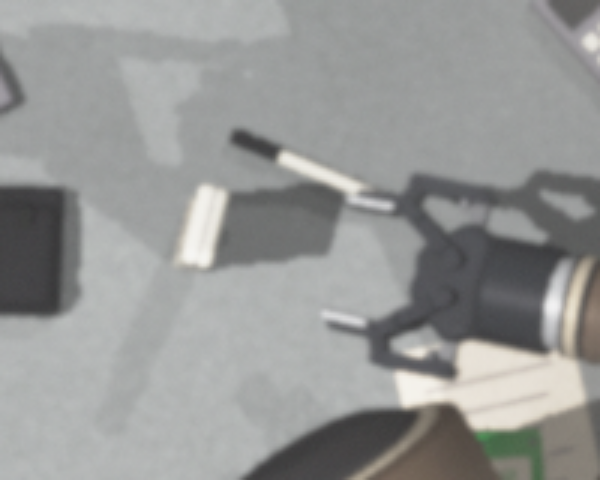

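send_rows([
  [-1,0,40,0,0,0.004],
  [-2,0,80,0,0,0.004],
  [-2,0,104,0,0,0.004],
  [-2,0,112,0,0,0.004],
  [-2,0,112,0,0,0.004],
])

```text
t: 67.4
tcp_pos: [0.4396, -0.16, 0.0606]
eef_rot: [-0.305, 0.688, 0.527, 0.395]
wrist_force: [-0.2, -0.4, 0.2]
opening: 0.897
```

send_rows([
  [0,0,0,0,0,0],
  [0,0,0,0,0,0],
  [0,0,0,0,0,0],
  [0,0,0,0,0,0],
  [0,0,0,0,0,0],
  [0,0,0,0,0,0],
], grip=1)

```text
t: 68.0
tcp_pos: [0.4401, -0.1621, 0.0605]
eef_rot: [-0.304, 0.688, 0.525, 0.397]
wrist_force: [0.5, -1.7, 7.1]
opening: 0.69
```

send_rows([
  [30,0,-18,0,0,0],
  [60,0,-35,0,0,0],
  [90,0,-52,0,0,0],
  [105,0,-61,0,0,0],
  [105,0,-61,0,0,0],
])

```text
t: 68.5
tcp_pos: [0.4405, -0.1629, 0.1817]
eef_rot: [-0.302, 0.689, 0.527, 0.395]
wrist_force: [1.0, -0.4, -2.7]
opening: 0.691
```

```bash
python3 - <<'E'
from h import *
s=st(); show(s); go([440,-162,185],-15.3,-30,3,s)
E
```

```text
t 68.5 p [ 440.5 -162.9  181.7] jaw -15.2 z [ 0.226  0.833 -0.504] F [ 1.  -0.4 -2.7] op 0.691 j [-0.94  0.47  1.89  0.74  1.59 -0.99]
TCP [ 439.6 -163.4  182.4] ik ok [-0.11  0.15  2.04 -0.58  1.12  0.46]
row mm [ 0.3 -0.7 -1. ] rv [-1.000e-03 -1.566e+00  2.000e-03] | dist 1.0 deg 89.7
```

send_rows([
  [0,0,0,0,-1.566,0],
  [0,0,0,0,-1.566,0],
  [0,0,0,0,-1.566,0],
  [0,0,0,0,-1.566,0],
  [0,0,0,0,-1.566,0],
  [0,0,0,0,-1.566,0],
  [0,0,0,0,-1.566,0],
  [0,0,0,0,-1.566,0],
  [0,0,0,0,-1.566,0],
  [0,0,0,0,-1.566,0],
  [0,0,0,0,-1.566,0],
])

```text
t: 69.6
tcp_pos: [0.4388, -0.1589, 0.1779]
eef_rot: [0.154, 0.766, 0.589, -0.207]
wrist_force: [-0.5, -0.6, -2.7]
opening: 0.687
```

```bash
python3 - <<'E'
from h import *
s=st(); show(s); go([548.9,330.8,105],26,-30,4,s)
E
```

```text
t 69.6 p [ 438.8 -158.9  177.9] jaw -14.9 z [-0.136 -0.48  -0.867] F [-0.5 -0.6 -2.7] op 0.687 j [-0.1   0.15  2.04 -0.58  1.12  0.46]
TCP [549.8 329.  101.5] ik ok [ 0.71  0.59  1.61 -0.56  1.15  0.54]
row mm [ 471.7  -18.  -182.9] rv [-0.364 -0.005 -0.615] | dist 506.0 deg 40.9
```

send_rows([
  [472,-18,-183,-0.364,-0.005,-0.615],
  [472,-18,-183,-0.364,-0.005,-0.615],
  [472,-18,-183,-0.364,-0.005,-0.615],
  [472,-18,-183,-0.364,-0.005,-0.615],
  [472,-18,-183,-0.364,-0.005,-0.615],
  [472,-18,-183,-0.364,-0.005,-0.615],
  [472,-18,-183,-0.364,-0.005,-0.615],
  [472,-18,-183,-0.364,-0.005,-0.615],
  [472,-18,-183,-0.364,-0.005,-0.615],
  [472,-18,-183,-0.364,-0.005,-0.615],
  [472,-18,-183,-0.364,-0.005,-0.615],
  [472,-18,-183,-0.364,-0.005,-0.615],
])

```text
t: 70.8
tcp_pos: [0.5515, 0.3281, 0.1021]
eef_rot: [0.22, 0.513, 0.819, -0.137]
wrist_force: [-0.9, 0.3, -2.6]
opening: 0.687
```

```bash
python3 - <<'E'
from h import *
s=st(); show(s); go([548.9,330.8,42],26,-30,4,s)
E
```

```text
t 70.8 p [551.5 328.1 102.1] jaw 25.9 z [ 0.219 -0.45  -0.866] F [-0.9  0.3 -2.6] op 0.687 j [ 0.71  0.59  1.61 -0.56  1.15  0.54]
TCP [549.8 329.   38.5] ik ok [ 0.71  0.68  1.62 -0.58  1.07  0.6 ]
row mm [33.1 -1.2 54.3] rv [-0.     0.    -0.002] | dist 64.0 deg 0.1
```

send_rows([
  [18,-1,28,0,0,0],
  [29,-1,47,0,0,0],
  [33,-1,54,0,0,0],
  [33,-1,54,0,0,0],
  [33,-1,54,0,0,0],
  [33,-1,54,0,0,0],
])

```text
t: 71.4
tcp_pos: [0.5522, 0.3289, 0.0436]
eef_rot: [0.221, 0.514, 0.818, -0.134]
wrist_force: [-1.2, -0.2, -2.1]
opening: 0.686
```

```bash
python3 - <<'E'
from h import *
b=bay(55,73); bx=[(([b+sy*68.5*DY+sx*36*DX for sy,sx in((-1,-1),(-1,1),(1,1),(1,-1))]),(0,200,0))]
chk(4,62.5,'k2',boxes=bx); go([548.9,330.8,28],26,-30,4)
E
```

```text
t 71.4 p [552.2 328.9  43.6] jaw 25.8 z [ 0.223 -0.447 -0.866] F [-1.2 -0.2 -2.1] op 0.686 j [ 0.71  0.67  1.62 -0.58  1.07  0.6 ]
c [551.3 330.7  47.1]
TCP [549.8 329.   24.5] ik ok [ 0.71  0.7   1.62 -0.59  1.05  0.61]
row mm [ 9.9 -1.8 15.7] rv [ 0.004 -0.    -0.006] | dist 19.0 deg 0.4
```

View pics/k2_top.png

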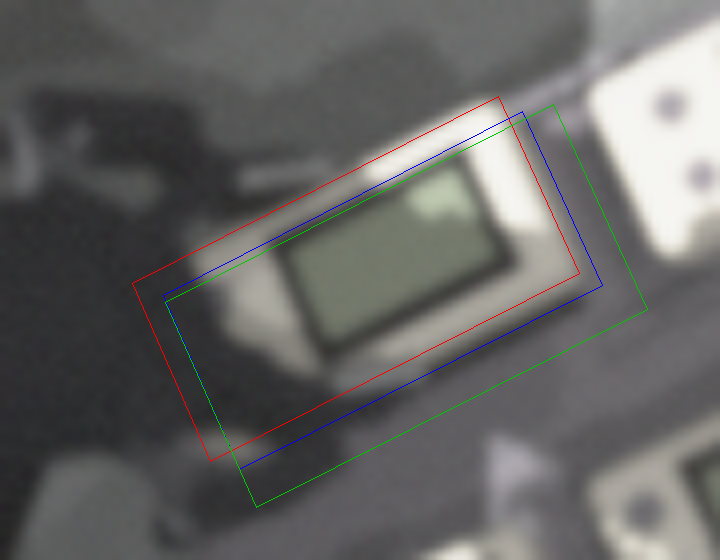

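View pics/k2_side.png

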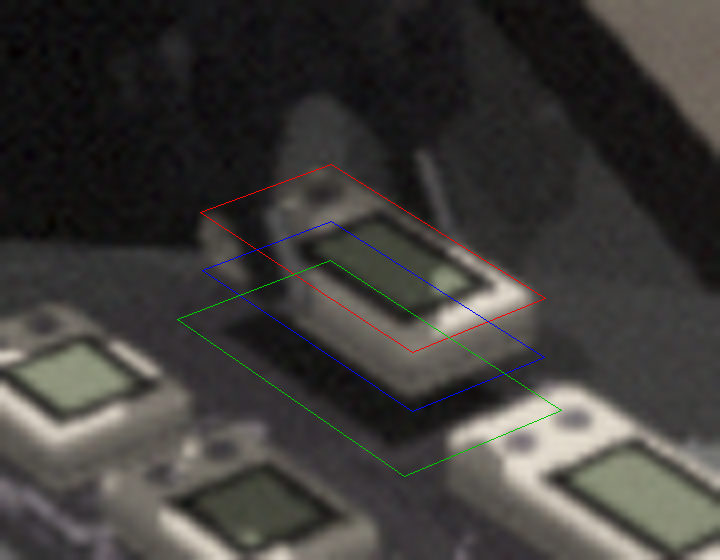

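send_rows([
  [5,-2,8,0,0,-0.004],
  [9,-2,15.5,0,0,-0.004],
  [9,-2,15.5,0,0,-0.004],
  [9,-2,15.5,0,0,-0.004],
])

```text
t: 72.0
tcp_pos: [0.5487, 0.3273, 0.023]
eef_rot: [0.22, 0.512, 0.819, -0.137]
wrist_force: [-0.4, 0.2, -1.9]
opening: 0.687
```

send_rows([
  [0.5,0,0.9,0,0,0],
  [0.5,0,0.9,0,0,0],
])

```text
t: 72.2
tcp_pos: [0.5495, 0.3279, 0.023]
eef_rot: [0.22, 0.512, 0.819, -0.136]
wrist_force: [0.9, -0.3, -2.4]
opening: 0.687
```

send_rows([
  [0.5,0,0.9,0,0,0],
  [0.5,0,0.9,0,0,0],
])

```text
t: 72.4
tcp_pos: [0.5494, 0.3278, 0.022]
eef_rot: [0.22, 0.512, 0.819, -0.136]
wrist_force: [-0.6, -0.8, -1.2]
opening: 0.689
```

send_rows([
  [0.5,0,0.9,0,0,0],
  [0.5,0,0.9,0,0,0],
])

```text
t: 72.6
tcp_pos: [0.5495, 0.3278, 0.021]
eef_rot: [0.22, 0.512, 0.819, -0.136]
wrist_force: [0.8, -0.6, -2.2]
opening: 0.693
```

send_rows([
  [0.5,0,0.9,0,0,0],
  [0.5,0,0.9,0,0,0],
])

```text
t: 72.8
tcp_pos: [0.5495, 0.3279, 0.0208]
eef_rot: [0.221, 0.512, 0.819, -0.136]
wrist_force: [-2.4, -0.3, 4.0]
opening: 0.688
```

send_rows([
  [0.5,0,0.9,0,0,0],
  [0.5,0,0.9,0,0,0],
])

```text
t: 73.0
tcp_pos: [0.5495, 0.3278, 0.0208]
eef_rot: [0.221, 0.512, 0.819, -0.137]
wrist_force: [-4.0, -0.3, 7.7]
opening: 0.69
```

send_rows([
  [0,0,0,0,0,0],
  [0,0,0,0,0,0],
  [0,0,0,0,0,0],
  [0,0,0,0,0,0],
], grip=-0.8)

```text
t: 73.4
tcp_pos: [0.5493, 0.3275, 0.0185]
eef_rot: [0.22, 0.512, 0.819, -0.136]
wrist_force: [0.1, -0.2, 0.1]
opening: 0.899
```

send_rows([
  [0,0,-25,0,0,0],
  [0,0,-60,0,0,0],
  [0,0,-100,0,0,0],
  [0,0,-150,0,0,0],
  [0,0,-190,0,0,0],
])

```text
t: 73.9
tcp_pos: [0.5071, 0.4141, 0.1856]
eef_rot: [0.22, 0.512, 0.819, -0.135]
wrist_force: [0.8, 1.5, 0.1]
opening: 0.895
```

```bash
python3 - <<'E'
from h import *
s=st(); show(s)
d=imaging.get_image('top'); P=cloud(d)
# key ring / console heights
k=np.array([588,39]); dist=np.hypot(P[...,0]*1000-k[0],P[...,1]*1000-k[1])
for r0,r1 in((0,6),(6,12),(12,16),(16,20),(20,25),(25,32)):
    m=(dist>=r0)&(dist<r1)&(d['z_map']>0); print(r0,r1,np.percentile(P[m][:,2],[5,50,95]).round(4),m.sum())
m=(P[...,2]>.033)&(P[...,2]<.06)&(dist<30); print('key pts mean',P[m].mean(0).round(4),m.sum())
cv2.imwrite('pics/key.png',cv2.resize(d['img'][185:245,250:310],None,fx=9,fy=9)[:,:,::-1])
g=bay(0,0)[:2]; print('dock coords of key',((k-g)@DX[:2]).round(1),((k-g)@DY[:2]).round(1))
d=imaging.get_image('side'); cv2.imwrite('pics/keys.png',cv2.resize(d['img'][185:245,290:370],None,fx=8,fy=8)[:,:,::-1])
E
```

```text
t 73.9 p [507.1 414.1 185.6] jaw 26.0 z [ 0.222 -0.447 -0.866] F [0.8 1.5 0.1] op 0.895 j [ 0.84  0.54  1.48 -0.49  1.35  0.56]
0 6 [0.0315 0.0355 0.0385] 20
6 12 [0.0328 0.0364 0.0395] 57
12 16 [0.0262 0.035  0.0398] 64
16 20 [0.0241 0.0279 0.039 ] 73
20 25 [0.0127 0.025  0.0296] 120
25 32 [0.0123 0.0158 0.0266] 195
key pts mean [0.587  0.0424 0.0365] 139
dock coords of key -38.0 -205.7
```

View pics/key.png

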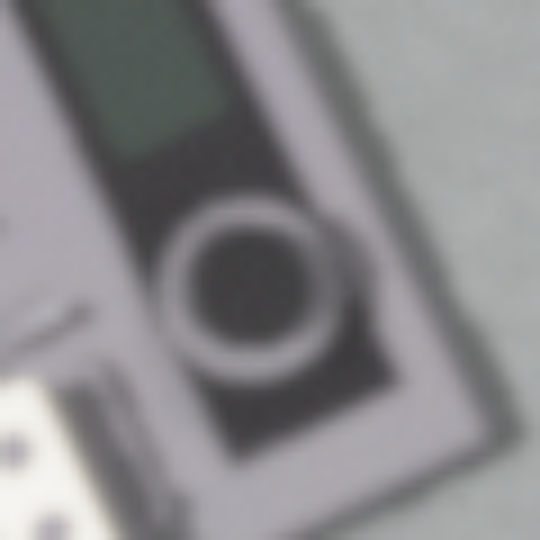

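View pics/keys.png

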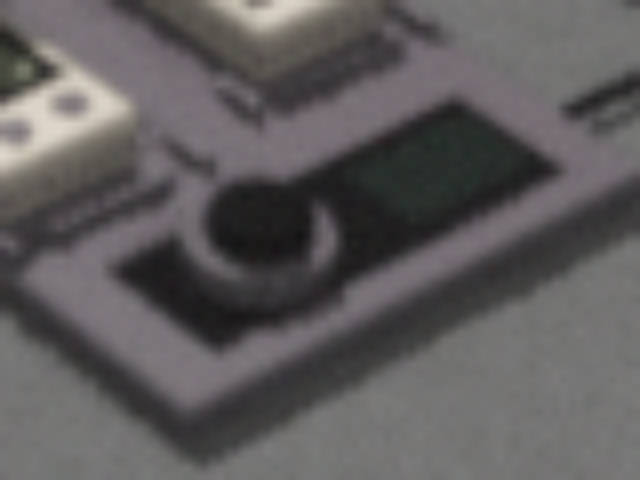

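```bash
python3 - <<'E'
from h import *
B=[]
for y in(-106,0,106):
    b=bay(-55,y); B.append((([b+sy*48.5*DY+sx*36*DX for sy,sx in((-1,-1),(-1,1),(1,1),(1,-1))]),(0,200,0)))
for y in(-73,73):
    b=bay(55,y); B.append((([b+sy*68.5*DY+sx*36*DX for sy,sx in((-1,-1),(-1,1),(1,1),(1,-1))]),(0,200,0)))
overlay('top',B,(120,160,300,310),4.4,'pics/o13.png')
overlay('side',B,(200,130,380,240),4.4,'pics/o14.png')
d=imaging.get_image('top'); e=imaging.get_image('side')
def tri(a,b):
    o1,o2=d['T'][:3,3],e['T'][:3,3]; r1=(rays(d,[a])@d['T'][:3,:3].T)[0]; r2=(rays(e,[b])@e['T'][:3,:3].T)[0]
    t=np.linalg.lstsq(np.c_[r1,-r2],o2-o1,rcond=None)[0]; p,q=o1+t[0]*r1,o2+t[1]*r2; return ((p+q)/2*1000).round(1),(np.linalg.norm(p-q)*1000).round(1)
print('key',tri((277.1,216.4),(322.3,212.3)))
P=cloud(d)
for x,ys,hf in((-55,(-106,0,106),35),(55,(-73,73),55)):
    for y in ys:
        c=bay(x,y)/1000; v=P-c; a=(v@DX)*1000; b=(v@DY)*1000
        m=(abs(a)<24)&(abs(b)<hf)&(d['z_map']>0); pts=P[m]; A=np.c_[(v@DX)[m],(v@DY)[m],np.ones(m.sum())]; w=np.linalg.lstsq(A,pts[:,2],rcond=None)[0]
        print(x,y,'top z',(w[2]*1000).round(1),'slopes deg',np.degrees(w[:2]).round(1))
E
```

```text
key (array([587.8,  41.7,  29.7]), np.float64(0.0))
-55 -106 top z 38.6 slopes deg [-1.1  1.1]
-55 0 top z 38.7 slopes deg [ 0.6 -0.5]
-55 106 top z 39.0 slopes deg [ 0.8 -0.7]
55 -73 top z 39.0 slopes deg [ 0.3 -0.3]
55 73 top z 39.0 slopes deg [-0.4 -0.2]
```

View pics/o13.png

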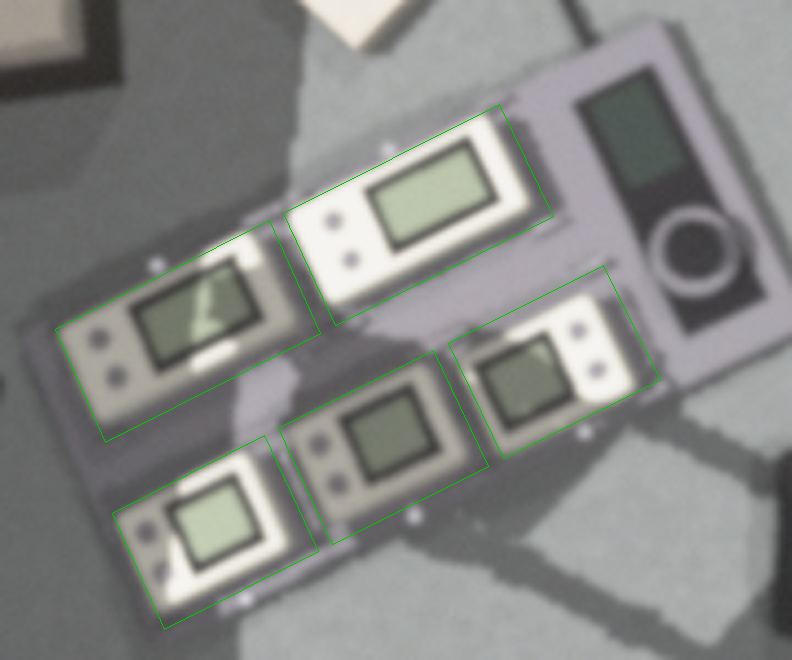

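View pics/o14.png

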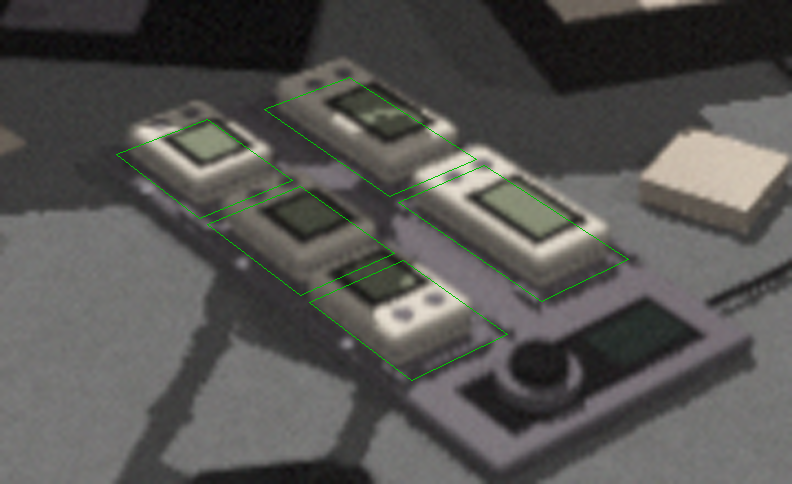

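```bash
python3 - <<'E'
from h import *
s=st(); r=tool(26,0); print(ok(ik([588,41.5,80],r))); row([588,41.5,90],r,s)
E
```

```text
True
row mm [-272.9  -88.9  263.8] rv [-0.001  0.525 -0.   ] | dist 390.0 deg 30.1
```

send_rows([
  [-273,-89,264,0,0.525,0],
  [-273,-89,264,0,0.525,0],
  [-273,-89,264,0,0.525,0],
  [-273,-89,264,0,0.525,0],
  [-273,-89,264,0,0.525,0],
  [-273,-89,264,0,0.525,0],
  [-273,-89,264,0,0.525,0],
  [-273,-89,264,0,0.525,0],
  [-273,-89,264,0,0.525,0],
  [-273,-89,264,0,0.525,0],
  [-273,-89,264,0,0.525,0],
  [-273,-89,264,0,0.525,0],
], grip=1)

```text
t: 75.4
tcp_pos: [0.5886, 0.0441, 0.0908]
eef_rot: [-0.0, 0.529, 0.849, 0.001]
wrist_force: [0.2, 0.6, 0.8]
opening: -0.004
```

```bash
python3 - <<'E'
from h import *
s=st(); show(s); row([588,41.5,45],tool(26,0),s)
E
```

```text
t 75.4 p [588.6  44.1  90.8] jaw 26.1 z [ 0.001  0.003 -1.   ] F [0.2 0.6 0.8] op -0.004 j [-0.    0.41  1.81  0.    0.92 -0.46]
row mm [-2.2 -1.8 45.8] rv [ 0.002 -0.002  0.002] | dist 46.0 deg 0.2
```

send_rows([
  [-2,-2,25,0,0,0],
  [-2,-2,40,0,0,0],
  [-2,-2,46,0,0,0],
  [-2,-2,46,0,0,0],
  [-2,-2,46,0,0,0],
])

```text
t: 75.9
tcp_pos: [0.5886, 0.0407, 0.0453]
eef_rot: [0.0, 0.53, 0.848, 0.002]
wrist_force: [1.1, 0.2, -0.4]
opening: 0.001
```

```bash
python3 - <<'E'
from h import *
s=st(); show(s)
for n,a in(('side',(290,150,380,250)),('top',(240,180,310,250))):
    d=imaging.get_image(n); cv2.imwrite(f'pics/kp_{n}.png',cv2.resize(d['img'][a[1]:a[3],a[0]:a[2]],None,fx=6,fy=6)[:,:,::-1])
E
```

```text
t 75.9 p [588.6  40.7  45.3] jaw 26.1 z [ 0.002  0.002 -1.   ] F [ 1.1  0.2 -0.4] op 0.001 j [-0.01  0.48  1.83  0.    0.83 -0.46]
```

View pics/kp_side.png

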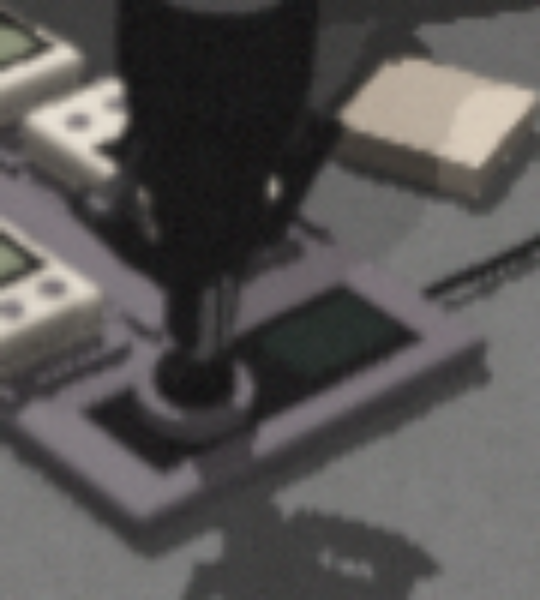

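send_rows([
  [0,0,3,0,0,0],
  [0,0,6,0,0,0],
  [0,0,6,0,0,0],
])

```text
t: 76.3
tcp_pos: [0.5879, 0.0403, 0.0386]
eef_rot: [-0.0, 0.53, 0.848, 0.001]
wrist_force: [-0.1, 0.2, -0.1]
opening: 0.002
```

send_rows([
  [0,0,2,0,0,0],
  [0,0,2,0,0,0],
])

```text
t: 76.5
tcp_pos: [0.5881, 0.0403, 0.0367]
eef_rot: [-0.0, 0.53, 0.848, 0.001]
wrist_force: [0.7, -0.7, -0.8]
opening: 0.004
```

send_rows([
  [0,0,2,0,0,0],
  [0,0,2,0,0,0],
])

```text
t: 76.7
tcp_pos: [0.5884, 0.0403, 0.035]
eef_rot: [0.0, 0.53, 0.848, 0.002]
wrist_force: [-0.6, -0.6, 1.8]
opening: -0.001
```

send_rows([
  [0,0,2,0,0,0],
  [0,0,2,0,0,0],
])

```text
t: 76.9
tcp_pos: [0.5885, 0.0403, 0.0331]
eef_rot: [0.0, 0.53, 0.848, 0.002]
wrist_force: [-0.9, 0.2, 2.7]
opening: -0.002
```

Key engaged (contact at about 36 mm). Continue to the stop.

send_rows([
  [0,0,2,0,0,0],
  [0,0,2,0,0,0],
])

```text
t: 77.1
tcp_pos: [0.5885, 0.0403, 0.0311]
eef_rot: [0.0, 0.53, 0.848, 0.002]
wrist_force: [-0.6, -0.6, 2.8]
opening: -0.005
```

send_rows([
  [0,0,1.5,0,0,0],
  [0,0,1.5,0,0,0],
])

```text
t: 77.3
tcp_pos: [0.5886, 0.0403, 0.0301]
eef_rot: [0.0, 0.53, 0.848, 0.002]
wrist_force: [-1.3, -0.2, 6.3]
opening: 0.001
```

send_rows([
  [0,0,1.5,0,0,0],
  [0,0,1.5,0,0,0],
])

```text
t: 77.5
tcp_pos: [0.5886, 0.0403, 0.0299]
eef_rot: [-0.0, 0.53, 0.848, 0.001]
wrist_force: [-4.8, -0.5, 14.5]
opening: -0.002
```

send_rows([
  [0,0,1.5,0,0,0],
  [0,0,1.5,0,0,0],
])

```text
t: 77.7
tcp_pos: [0.5887, 0.0403, 0.0298]
eef_rot: [-0.0, 0.53, 0.848, 0.001]
wrist_force: [-7.3, -0.4, 20.7]
opening: -0.002
```

send_rows([
  [0,0,-10,0,0,0],
  [0,0,-30,0,0,0],
  [0,0,-70,0,0,0],
  [0,0,-120,0,0,0],
  [0,0,-160,0,0,0],
])

```text
t: 78.2
tcp_pos: [0.5882, 0.04, 0.1882]
eef_rot: [0.0, 0.53, 0.848, 0.002]
wrist_force: [0.8, 0.1, 0.1]
opening: -0.008
```

```bash
python3 - <<'E'
from h import *
s=st(); show(s); row([350,-50,250],tool(26,0),s)
E
```

```text
t 78.2 p [588.2  40.  188.2] jaw 26.0 z [ 0.003  0.003 -1.   ] F [0.8 0.1 0.1] op -0.008 j [-0.01  0.28  1.76  0.    1.1  -0.46]
row mm [  23.6 -253.3  -62.7] rv [ 0.003 -0.001  0.   ] | dist 262.0 deg 0.2
```

send_rows([
  [24,-253,-63,0,0,0],
  [24,-253,-63,0,0,0],
  [24,-253,-63,0,0,0],
  [24,-253,-63,0,0,0],
  [24,-253,-63,0,0,0],
  [24,-253,-63,0,0,0],
  [24,-253,-63,0,0,0],
  [24,-253,-63,0,0,0],
])

```text
t: 79.0
tcp_pos: [0.3511, -0.0495, 0.2489]
eef_rot: [0.001, 0.53, 0.848, 0.002]
wrist_force: [0.8, -0.7, -0.1]
opening: -0.0
```

```bash
python3 - <<'E'
from h import *
show()
for n in('top','side'):
    d=imaging.get_image(n); cv2.imwrite(f'pics/{n}F.png',d['img'][:,:,::-1])
    if n=='top':
        a=dict(np.load('top0.npz'))
        P=cloud(d); P0=cloud(a)
        def rect(P,d,lo,hi,win):
            m=((P[...,2]>lo)&(P[...,2]<hi)).astype(np.uint8)*255; m=cv2.medianBlur(m,3); w=np.zeros_like(m); x0,y0,x1,y1=win; w[y0:y1,x0:x1]=m[y0:y1,x0:x1]
            cs,_=cv2.findContours(w,cv2.RETR_EXTERNAL,cv2.CHAIN_APPROX_NONE); c=max(cs,key=cv2.contourArea); r=cv2.minAreaRect((onplane(d,c[:,0],.02)*1000).astype(np.float32)); return np.round(r[0],1),np.round(r[1],1),round(r[2],1)
        for nm,w in(('mouse',(285,250,330,320)),('tape',(285,110,345,165)),('remote',(375,135,455,175)),('calc',(470,175,550,250)),('notepad',(175,125,230,180)),('green',(448,335,490,390)),('marker',(370,238,440,272))):
            lo=.006
            try: print(nm,rect(P0,a,lo,.05,w),rect(P,d,lo,.05,w))
            except Exception as ex: print(nm,ex)
        for x,ys,hf in((-55,(-106,0,106),35),(55,(-73,73),55)):
            for y in ys:
                c=bay(x,y)/1000; v=P-c; q=(v@DX)*1000; b=(v@DY)*1000
                m=(abs(q)<24)&(abs(b)<hf)&(d['z_map']>0); print(x,y,(np.median(P[m][:,2])*1000).round(1))
E
```

```text
t 79.0 p [351.1 -49.5 248.9] jaw 26.0 z [ 0.003  0.003 -1.   ] F [ 0.8 -0.7 -0.1] op -0.0 j [-0.27 -0.28  2.19  0.    1.23 -0.72]
mouse (array([425.7, -30.1]), array([ 59.8, 103. ]), 89.3) (array([436.4, -31.3]), array([57.7, 81.5]), 89.4)
tape (array([789.7, -52.5]), array([88.3, 92.9]), 63.6) (array([791.4, -52.7]), array([87.5, 91.8]), 89.1)
remote (array([ 743.6, -294. ]), array([149.5,  47.1]), 84.3) (array([ 743.6, -294. ]), array([149.5,  47.1]), 84.3)
calc (array([ 594.7, -528.1]), array([149.9,  87.3]), 39.9) (array([ 595. , -527.6]), array([149.9,  87.9]), 40.7)
notepad (array([759.8, 234.5]), array([81.2, 76.7]), 45.8) (array([759.8, 234.4]), array([81.3, 76.8]), 45.9)
green (array([ 233. , -411.4]), array([63.6, 88. ]), 88.5) (array([ 233.8, -412.3]), array([88.1, 63. ]), 3.1)
marker (array([ 488.7, -260.3]), array([137.6,  13.1]), 65.9) (array([ 489.1, -260.5]), array([137.6,  12.9]), 66.3)
-55 -106 38.5
-55 0 38.7
-55 106 39.2
55 -73 39.0
55 73 39.0
```

View pics/topF.png

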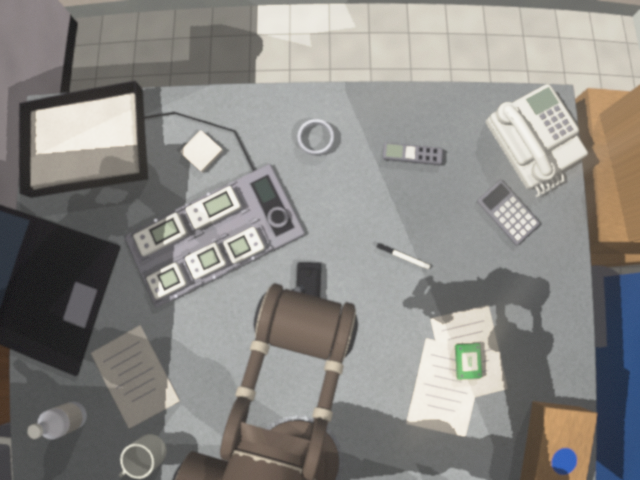

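View pics/sideF.png

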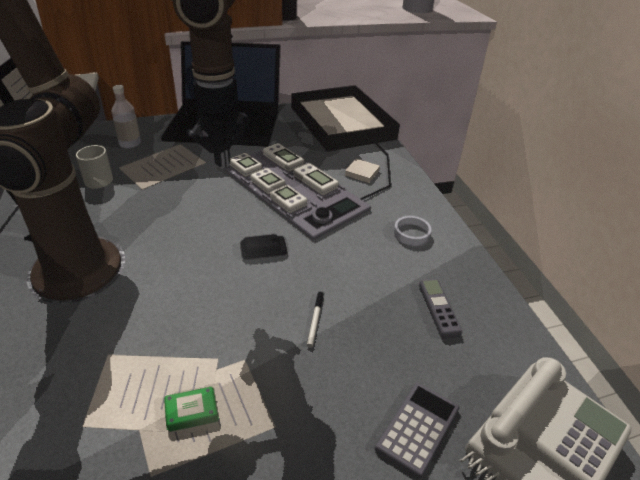

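The final views show five display-up loggers in the dock bays, at top-view pixels (157,234), (214,205), (166,280), (205,260) and (243,243). The green one is untouched at (468,361), and nothing else on the desk has moved.

```bash
python3 - <<'E'
from h import *
d=imaging.get_image('top'); P=cloud(d)
dist=np.hypot(P[...,0]*1000-588,P[...,1]*1000-41); m=(dist<10)&(d['z_map']>0); print('key z',np.median(P[m][:,2]).round(4))
d=imaging.get_image('side'); print('mouse px', cv2.minAreaRect(np.argwhere(d['img'][225:270,230:300].max(2)<45).astype(np.float32)), cv2.minAreaRect(np.argwhere(dict(np.load('side0.npz'))['img'][225:270,230:300].max(2)<45).astype(np.float32)))
show(); print(robot.hand_in())
E
```

```text
key z 0.0371
mouse px ((21.19801902770996, 33.51980209350586), (21.194292068481445, 44.179649353027344), 5.710592269897461) ((21.323078155517578, 33.415382385253906), (21.333974838256836, 44.15636444091797), 7.125016689300537)
t 79.2 p [350.9 -49.2 248.4] jaw 26.1 z [ 0.001  0.003 -1.   ] F [-0.  -0.2  0.5] op -0.001 j [-0.27 -0.28  2.19  0.    1.23 -0.72]
the job is handed in; nothing more can be done
None
```

All five loggers were on the desk and are now in the dock with their displays up. The three short ones are in the short bays and the two long ones in the long bays. I turned over the four face-down ones by standing each on its end and gripping it again from the other side.

After that I pressed the start key 6 mm to its stop, with about 20 N at the end, and let it go. I handed the job in at 79 s.

**Last checks:**
- **Loggers:** their tops read 38.5–39.2 mm, against about 38 mm expected for a logger sitting down in its bay. Their outlines lie inside the bays in the top view.
- **Key:** its top reads about 37 mm, back at its rest height.
- **Other things:** the tape, remote, calculator, notepad, marker and green look-alike are within about 2 mm of where they started.
- **Mouse:** the arm hid part of it from the top camera, so its top-view position came out about 11 mm off. The side camera showed it unmoved.

No check failed, and I never saw a logger get knocked aside.

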